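# Socket rack after a wheel change

### The arm

A 6-joint arm with a two-finger parallel gripper is mounted at the origin on the work surface. World frame = base frame: x ahead of the robot, y to its left, z up, the work surface at z = 0. Lengths are in m, angles in rad, forces in N, time in s.
With the tool pointing down it reaches from about 0.35 to 0.975 m from the base axis. Payload 17.4 kg.
Tool frame: the origin (TCP) lies between the finger pads; the fingertips stand 25 mm ahead of it and the grasp point (between the pads) lies 6 mm ahead of it (manip.tip_extent is the distance from the TCP to the fingertips, in m); z points along the fingers, y is the direction in which the jaws open and shut (so a half turn about z gives the same grasp; the last joint's range is limited). The gripper opens to 85 mm and grips with 20 to 120 N. Pads are 22 mm wide; open, the fingers measure 114 mm over their backs; the gripper's body (76 mm by 85 mm) begins 54 mm behind the grasp point. The pads swing forward as they close: fully open they stand 13 mm farther back than shut.
Start: joints at [-1.292, 0.116, 1.442, -0, 1.584, -0.038], TCP at [0.21, -0.641, 0.22] pointing down, gripper open.
Joint ranges: [-2.83, 2.83], [-0.83, 2.19], [0.07, 2.5], [-1.14, 4.28], [0.01, 3], [-2.97, 2.97]. Speed limits (rad/s): [1.89, 1.89, 2.22, 3.14, 3.14, 3.14].

### API

Orientations are given as a unit quaternion [w, x, y, z].
In Python, from bench import manip gives the robot as it stands. The module is installed in compiled form; this text tells all that it offers.
- The arm moves only by the tool send_rows, never from a script. Its argument "deltas" is a list that holds one entry, the list of rows, each a list of 7 numbers: the shift along the tool's x, y, z in cm, then the turn, a rotation vector about the tool's x, y, z in rad, then the opening, from 0 (shut) to 1 (fully open). In form: [[[tx, ty, tz, rx, ry, rz, claw], ...]]. A call has 1 to 5 rows; each row is the pose to reach, as a shift and turn from the pose commanded when the call began, along the tool's axes at that moment; what a row does not reach only later rows make up. A row lasts 1/8 s, in which the tool goes at most 62.5 mm and 10.7 degrees, less where a joint would pass 70% of its speed; a pose out of reach is approached as far as the arm can. A call with a gripper value outside its range is refused whole. The fingers move at their own pace and stop on an object; "squeeze" is the grip in N (left out, the last holds). Time passes only in rows, so rows that repeat a pose let the fingers close. It gives the time, the measured TCP pose, the force and the opening at its end, in the units of the state.
- manip.sense(): the state, without advancing time (a new reading comes with each control period).
- manip.read_camera(name): name is "scene" or "top"; returns a dict with "image" (400x640x3 uint8, red, green, blue), "fx", "fy", "cx", "cy" (pixels), "cam_to_world" (4x4, takes a point from camera to world coordinates). Camera axes: x right, y down, z forward; pixel columns grow to the right and rows downward; lengths in m; the calibration is good to about 2 mm. A picture is of the moment at which its call begins. There is no depth.
- manip.finish_job(): hands the job in, once; it reports no verdict.
Trained networks look in a picture, given as the dict that the camera call returned (one of the last four; its "shot" number tells which), for a name from the list of things; names that differ only in an ending like _2 or _b are one class to them, and where a whole thing is asked for, a point or a joint stands for the part that bears it (a point fixed in the world has none). Each returns a list of dicts, best first, with "p" (0 to 1); they miss things now and then, are a little off and sometimes report something else, mostly with a low value. They report only what shows in the picture. A call takes as long as a camera call. They do not tell look-alikes from the thing itself.
- manip.search_frame(picture, name): "rect" ([left, top, right, bottom] in pixels, round what is visible of it).
- manip.place_of(picture, name): "pixel" ([row, column] in pixels: a listed point, or the origin of a listed thing).
The state is a dict: "clock": time; "joint_positions": joint angles; "qvel": joint speeds; "joint_torque": joint torques, N m; "position": TCP position; "orientation": TCP orientation; "force": force on the tool from outside, world axes, zero at the start; "ft_torque": the same for the moment, N m; "finger_gap": finger opening in m.
Only numpy, scipy, OpenCV 4.12 (cv2) and the standard library are available. Lean on these libraries where they do the work, as an engineer would, in place of code of your own. Each camera call takes 0.05 s, during which the arm holds its last target.

### The job

Tidy up the wheel sockets: lift the retaining bar off the rack and lay it down along the black rubber mat, put every coloured socket that is on the bench into the slot of its own colour, lying along the slot on the coloured patch in its middle and fully down, then lay the bar back, centred, into both saddles with its grip upwards to hold them in. Leave the other things on the bench where they are.

Things in the scene. Friction and masses are not known exactly. Their poses are not given: they have to be found in the camera images.
- rack: fixed grey rack, 130 (x) by 360 (y) mm. Origin: centre of its underside, at bench height; y along its row of slots, z up. Base plate 12 mm thick; on it six slots side by side at y = +-22, +-66, +-110 mm, running along x over the full 130 mm and open at both ends: floor (top of the plate) 36 mm wide in y between dividers 8 mm thick, 9 mm high. Blue saddle posts stand at y = +-155 mm.
- saddle_left (a point): centre of the saddle floor of the rack post at y = +155 mm, 46 mm above the bench; axes as the rack. The floor is 24 mm long in y; an ear in front and one behind, each 14 mm high, leave 28 mm clear in x; open along y.
- saddle_right (a point): the same at the rack post at y = -155 mm.
- bar: loose retaining bar, 0.25 kg: aluminium flat 20 (x) by 350 (y) by 8 (z) mm, orange ends; at its middle an upright orange grip 16 (x) by 60 (y) mm, from 8 to 44 mm above the underside. Origin: centre of the underside; y along the bar, z up through the grip. It starts in both saddles of the rack, blocking the slots; there it clears the tops of seated sockets by 4 mm.
- mat: fixed black rubber mat on the bench in front of the rack, 90 (x) by 380 (y) by 3 mm thick, where the bar is parked meanwhile, along it. Origin: centre of its underside (bench height); y along its length.
- label_red: red label of the rack slot that belongs to the red socket: a red patch 56 mm long on the middle of the slot floor, where the socket lies, and red marks at both ends of the slot. Fixed; the order of colours changes from start to start. Origin: centre of the slot floor (its top face, 12 mm above the bench); x along the slot, y across it, z up.
- label_blue: blue label of the rack slot that belongs to the blue socket: a blue patch 56 mm long on the middle of the slot floor, where the socket lies, and blue marks at both ends of the slot. Fixed; the order of colours changes from start to start. Origin: centre of the slot floor (its top face, 12 mm above the bench); x along the slot, y across it, z up.
- label_yellow: yellow label of the rack slot that belongs to the yellow socket: a yellow patch 56 mm long on the middle of the slot floor, where the socket lies, and yellow marks at both ends of the slot. Fixed; the order of colours changes from start to start. Origin: centre of the slot floor (its top face, 12 mm above the bench); x along the slot, y across it, z up.
- label_green: green label of the rack slot that belongs to the green socket: a green patch 56 mm long on the middle of the slot floor, where the socket lies, and green marks at both ends of the slot. Fixed; the order of colours changes from start to start. Origin: centre of the slot floor (its top face, 12 mm above the bench); x along the slot, y across it, z up.
- label_white: white label of the rack slot that belongs to the white socket: a white patch 56 mm long on the middle of the slot floor, where the socket lies, and white marks at both ends of the slot. Fixed; the order of colours changes from start to start. Origin: centre of the slot floor (its top face, 12 mm above the bench); x along the slot, y across it, z up.
- label_black: black label of the rack slot that belongs to the black socket: a black patch 56 mm long on the middle of the slot floor, where the socket lies, and black marks at both ends of the slot. Fixed; the order of colours changes from start to start. Origin: centre of the slot floor (its top face, 12 mm above the bench); x along the slot, y across it, z up.
- socket_red: loose impact socket, red sleeve: hexagonal prism 50 mm long, 30 across flats, 34.6 across corners, 0.11 to 0.22 kg, flat steel end faces. Origin: its centre; x along its length (ends alike, six sides alike). Starts lying on a flat on the bench, centre 15 mm up; may be absent. In its slot: on the coloured patch, lying along the slot, centre 15 mm above its floor.
- socket_blue: loose impact socket, blue sleeve: hexagonal prism 50 mm long, 30 across flats, 34.6 across corners, 0.11 to 0.22 kg, flat steel end faces. Origin: its centre; x along its length (ends alike, six sides alike). Starts lying on a flat on the bench, centre 15 mm up; may be absent. In its slot: on the coloured patch, lying along the slot, centre 15 mm above its floor.
- socket_yellow: loose impact socket, yellow sleeve: hexagonal prism 50 mm long, 30 across flats, 34.6 across corners, 0.11 to 0.22 kg, flat steel end faces. Origin: its centre; x along its length (ends alike, six sides alike). Starts lying on a flat on the bench, centre 15 mm up; may be absent. In its slot: on the coloured patch, lying along the slot, centre 15 mm above its floor.
- socket_green: loose impact socket, green sleeve: hexagonal prism 50 mm long, 30 across flats, 34.6 across corners, 0.11 to 0.22 kg, flat steel end faces. Origin: its centre; x along its length (ends alike, six sides alike). Starts lying on a flat on the bench, centre 15 mm up; may be absent. In its slot: on the coloured patch, lying along the slot, centre 15 mm above its floor.
- socket_white: loose impact socket, white sleeve: hexagonal prism 50 mm long, 30 across flats, 34.6 across corners, 0.11 to 0.22 kg, flat steel end faces. Origin: its centre; x along its length (ends alike, six sides alike). Starts lying on a flat on the bench, centre 15 mm up; may be absent. In its slot: on the coloured patch, lying along the slot, centre 15 mm above its floor.
- socket_black: loose impact socket, black sleeve: hexagonal prism 50 mm long, 30 across flats, 34.6 across corners, 0.11 to 0.22 kg, flat steel end faces. Origin: its centre; x along its length (ends alike, six sides alike). Starts lying on a flat on the bench, centre 15 mm up; may be absent. In its slot: on the coloured patch, lying along the slot, centre 15 mm above its floor.
- wrench: bystander, loose: steel wrench about 190 mm long, lying flat. Leave it alone.
- nut_dish: bystander, loose: open steel dish, 90 mm across, 28 mm high. Leave it alone.
- weight_roll: bystander, loose: steel disc, 64 mm across, 22 mm high, lying flat. Leave it alone.
- spray_can: bystander, loose: tall can, 60 mm across, 170 mm high. Leave it alone.
- paste_jar: bystander, loose: jar, 80 mm across, 90 mm high. Leave it alone.
- gauge: bystander, loose: round rubber-cased tyre gauge with a brass stem, 60 mm across, 24 mm high, stem 65 mm long. Leave it alone.
Mind the look-alikes: they are no part of the job. There is more than one size of the socket_green; the one meant has the size given above. Several things have the shape of the socket_red; the one meant has the colours described above.

How it is judged:
On the way:
1. the bar lies flat on the mat, let go (x of bar in the frame of mat between -0.045 and 0.045 m and y of bar in the frame of mat between -0.04 and 0.04 m and z of bar in the frame of mat below 0.008 m and angle between the y axis of bar and the y axis of mat, either way round below 0.3 rad and angle between bar's own z axis and vertical below 0.1 rad and contact force between the fingers and bar below 0.1 N), for 0.2 s.
At the end, for the whole second after the job is handed in: Each socket present lies in its own colour's slot: centre within 15 mm along, 9 mm across, 10 to 19.5 mm above the floor, within 0.2 rad. The bar lies in both saddles grip up: underside 42 to 50 mm up, within 10 mm across, 22 mm along, 0.08 rad of the rack's centre line. All at rest (x of socket_red in the frame of label_red between -0.015 and 0.015 m and y of socket_red in the frame of label_red between -0.009 and 0.009 m and z of socket_red in the frame of label_red between 0.01 and 0.0195 m and angle between the x axis of socket_red and the x axis of label_red, either way round below 0.2 rad and linear speed of each of socket_red, socket_blue, socket_yellow, socket_green, socket_white, socket_black, bar below 0.02 m/s and x of socket_blue in the frame of label_blue between -0.015 and 0.015 m and y of socket_blue in the frame of label_blue between -0.009 and 0.009 m and z of socket_blue in the frame of label_blue between 0.01 and 0.0195 m and angle between the x axis of socket_blue and the x axis of label_blue, either way round below 0.2 rad and x of socket_yellow in the frame of label_yellow between -0.015 and 0.015 m and y of socket_yellow in the frame of label_yellow between -0.009 and 0.009 m and z of socket_yellow in the frame of label_yellow between 0.01 and 0.0195 m and angle between the x axis of socket_yellow and the x axis of label_yellow, either way round below 0.2 rad and x of socket_green in the frame of label_green between -0.015 and 0.015 m and y of socket_green in the frame of label_green between -0.009 and 0.009 m and z of socket_green in the frame of label_green between 0.01 and 0.0195 m and angle between the x axis of socket_green and the x axis of label_green, either way round below 0.2 rad and x of socket_white in the frame of label_white between -0.015 and 0.015 m and y of socket_white in the frame of label_white between -0.009 and 0.009 m and z of socket_white in the frame of label_white between 0.01 and 0.0195 m and angle between the x axis of socket_white and the x axis of label_white, either way round below 0.2 rad and x of socket_black in the frame of label_black between -0.015 and 0.015 m and y of socket_black in the frame of label_black between -0.009 and 0.009 m and z of socket_black in the frame of label_black between 0.01 and 0.0195 m and angle between the x axis of socket_black and the x axis of label_black, either way round below 0.2 rad and x of bar in the frame of rack between -0.01 and 0.01 m and y of bar in the frame of rack between -0.022 and 0.022 m and z of bar in the frame of rack between 0.042 and 0.05 m and angle between the y axis of bar and the y axis of rack, either way round below 0.08 rad and angle between bar's own z axis and vertical below 0.06 rad); the robot touches nothing.
It fails at once if a bystander is moved more than 40 mm (distance of any of wrench, nut_dish, weight_roll, spray_can, paste_jar, gauge from where it was at the start of the episode above 0.04 m).
Of socket_red, socket_blue, socket_yellow, socket_green, socket_white, socket_black only 4 to 6 are there at a start; the rules pass over those that are not, and their reading is None.
At some moment in a run one of socket_red, socket_blue, socket_yellow, socket_green, socket_white, socket_black may be knocked a few centimetres aside while the robot is not near it.
It also fails if it takes over 210 s, if anything falls off the work surface, if the arm or the gripper's body presses on something with over 40 N, if the wrist force passes 120 N, or if a joint passes its speed limit or range.

## Working session

There is one attempt and no reset: what is moved stays moved. The work goes in short steps, Python scripts to look and compute and a tool call to move; the robot and the scene stay as the last step left them, time stands still between calls to the robot, and variables do not carry over. Pictures are saved under pics/ and viewed, and the job is handed in when it is done.

Besides the shell and the picture viewer there is one more tool, called after "Call:" as name(argument=value, ...) on one line, values as JSON. send_rows: Moves the arm, as the interface text tells. Its arguments: {"type":"object","properties":{"deltas":{"type":"array"},"squeeze":{"type":"number"}},"required":["deltas"]}

```bash
mkdir -p pics; ls; python3 - <<'E'
from bench import manip
import cv2
print(manip.sense())
for n in("scene","top"):
    p=manip.read_camera(n)
    print(n,p['fx'],p['fy'],p['cx'],p['cy'],p['cam_to_world'],p['shot'])
    cv2.imwrite(f'pics/{n}0.png',p['image'][:,:,::-1])
E
```

```text
pics
{'clock': 0.0, 'joint_positions': array([-1.29179591e+00,  1.16514093e-01,  1.44225777e+00, -3.02852875e-06,
        1.58398943e+00, -3.77968899e-02]), 'qvel': array([-5.28675526e-05,  2.02333613e-03,  9.68573227e-04,  1.31568595e-04,
        1.86252004e-04, -4.08641241e-04]), 'joint_torque': array([-3.29000766e-03, -7.31996155e+01, -6.32495785e+01, -2.53695080e-04,
        6.21243613e-03,  5.24164000e-05]), 'position': array([ 0.21021797, -0.6412248 ,  0.21904787]), 'orientation': array([-5.79896163e-04,  9.87480976e-01,  1.57737064e-01, -7.18027769e-05]), 'force': array([-0.42860969,  0.00811354, -0.23527567]), 'ft_torque': array([-0.0053438 ,  0.03267969, -0.0209217 ]), 'finger_gap': 0.08545704747718197}
scene 453.951968541067 453.951968541067 314.271954215719 193.8592607839671 [[-0.76972839  0.51048911 -0.38330024  1.12081252]
 [ 0.63819982  0.62929173 -0.44350075  0.66081827]
 [ 0.01480537 -0.58599726 -0.81017776  1.27876107]
 [ 0.          0.          0.          1.        ]] 1
top 388.42687451446153 388.42687451446153 321.2016907615376 200.4994321525044 [[-0.00704475 -0.99549875  0.09451244  0.43875826]
 [-0.99991277  0.0080688   0.0104572  -0.00963034]
 [-0.01117273 -0.09443053 -0.99546876  1.25200534]
 [ 0.          0.          0.          1.        ]] 2
```

View pics/top0.png

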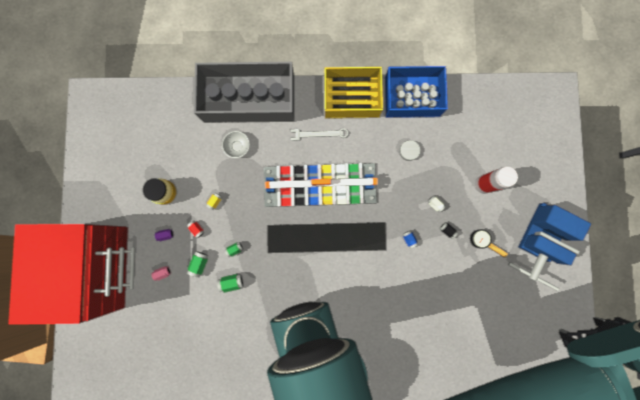

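View pics/scene0.png

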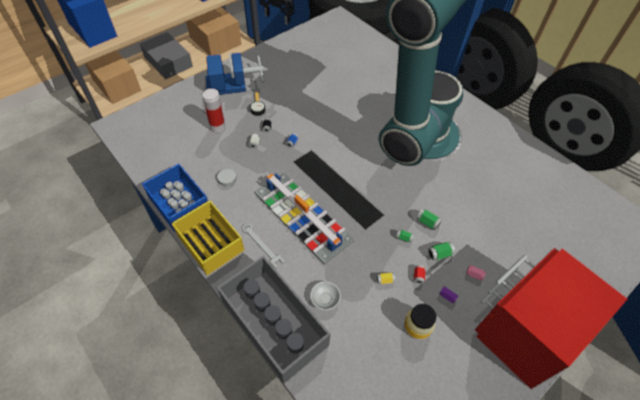

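```bash
cat > h.py <<'E'
import numpy as np, cv2
from bench import manip
def ray(p,row,col,z):
    T=p['cam_to_world'];d=T[:3,:3]@np.array([(col-p['cx'])/p['fx'],(row-p['cy'])/p['fy'],1]);o=T[:3,3]
    return o+d*(z-o[2])/d[2]
def proj(p,X):
    T=p['cam_to_world'];c=T[:3,:3].T@(np.asarray(X)-T[:3,3]);return p['cy']+p['fy']*c[1]/c[2],p['cx']+p['fx']*c[0]/c[2]
def crop(p,box,f,name):
    l,t,r,b=box;cv2.imwrite('pics/'+name,cv2.resize(p['image'][t:b,l:r,::-1],None,fx=f,fy=f,interpolation=cv2.INTER_CUBIC))
def st():
    s=manip.sense();return s
E
python3 - <<'E'
from h import *
np.set_printoptions(precision=4,suppress=True)
Z={'rack':0,'saddle_left':.046,'saddle_right':.046,'bar':.046,'mat':0.0}
cols='red blue yellow green white black'.split()
for c in cols: Z['label_'+c]=.012; Z['socket_'+c]=.015
for n in('top','scene'):
    p=manip.read_camera(n)
    if n=='top':
        crop(p,(140,180,300,300),5,'topL.png');crop(p,(380,150,540,270),5,'topR.png');crop(p,(250,150,400,260),5,'topM.png')
    else: 
        crop(p,(370,190,500,320),5,'scL.png');crop(p,(240,160,380,270),5,'scM.png');
    for k in Z:
        print(n,k,[(round(d['p'],2),np.round(d['pixel'],1),ray(p,*d['pixel'],Z[k])[:2]) for d in manip.place_of(p,k)[:4]])
E
```

```text
top rack [(0.76, array([185.5, 320.2]), array([0.6066, 0.0064])), (0.63, array([230.6, 447.8]), array([ 0.4575, -0.4013]))]
top saddle_left [(0.87, array([186.7, 273.6]), array([0.5979, 0.1519]))]
top saddle_right [(0.75, array([180.3, 368.7]), array([ 0.6156, -0.1461]))]
top bar [(0.93, array([181.6, 320.6]), array([0.6128, 0.0045]))]
top mat [(0.83, array([236.5, 323.5]), array([ 0.4415, -0.003 ])), (0.17, array([185.4, 271.8]), array([0.6083, 0.164 ]))]
top label_red [(0.45, array([242.1, 480.5]), array([ 0.4204, -0.4991]))]
top socket_red [(0.69, array([237.3, 164.7]), array([0.4425, 0.5027])), (0.63, array([270.2, 160.7]), array([0.3391, 0.5121])), (0.58, array([228.8, 195.4]), array([0.4688, 0.4052]))]
top label_blue [(0.72, array([183.9, 314.4]), array([0.6104, 0.0249])), (0.39, array([134.9, 317.2]), array([0.7714, 0.0149]))]
top socket_blue [(0.6, array([237.1, 410. ]), array([ 0.4377, -0.2767]))]
top label_yellow [(0.71, array([183.8, 326.1]), array([ 0.6104, -0.0128])), (0.6, array([183.7, 314.7]), array([0.611, 0.024])), (0.19, array([188.3, 284.6]), array([0.5969, 0.121 
[... 2401 characters left out ...]
76, array([220.8, 425.9]), array([0.3062, 0.2865])), (0.72, array([238.2, 405.1]), array([0.4082, 0.289 ])), (0.54, array([251.3, 442.2]), array([0.3517, 0.3966]))]
scene label_white [(0.7, array([192.2, 283.5]), array([ 0.5994, -0.1049])), (0.53, array([323.8, 413.1]), array([0.5948, 0.4991])), (0.5, array([207.1, 290.1]), array([ 0.6199, -0.0416]))]
scene socket_white [(0.54, array([138.6, 257.3]), array([ 0.5256, -0.3632])), (0.18, array([202.4, 292.3]), array([ 0.6035, -0.0504]))]
scene label_black [(0.51, array([227.4, 314.6]), array([0.6071, 0.0722]))]
scene socket_black [(0.72, array([211.8, 296.9]), array([ 0.6151, -0.0106])), (0.57, array([126.3, 266.1]), array([ 0.4622, -0.3942]))]
```

View pics/topL.png

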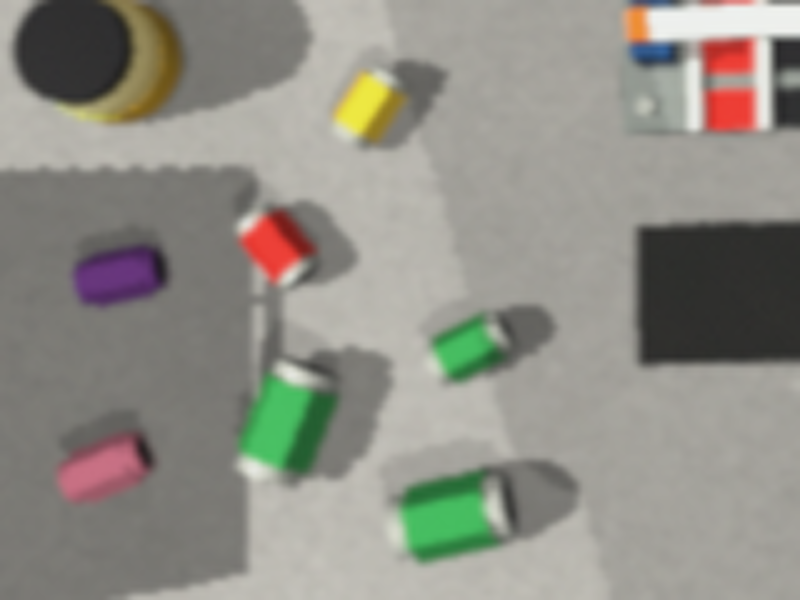

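View pics/topR.png

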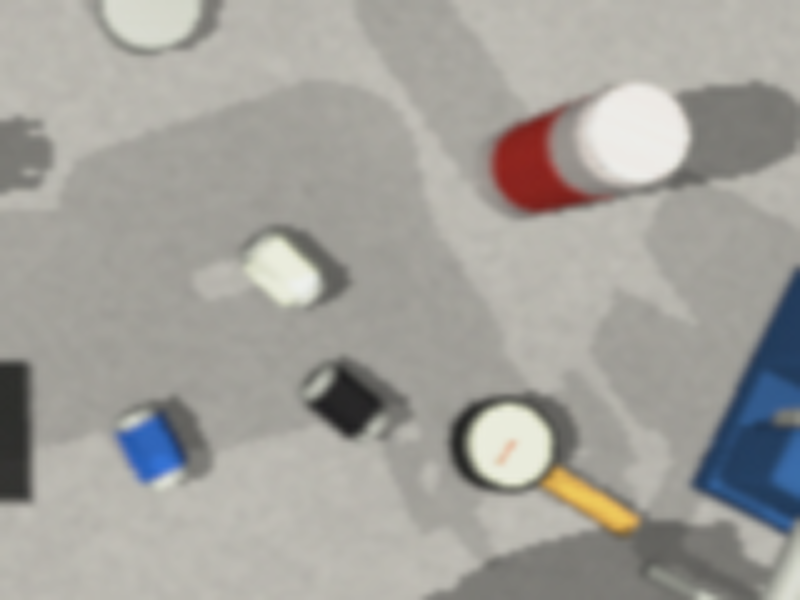

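View pics/topM.png

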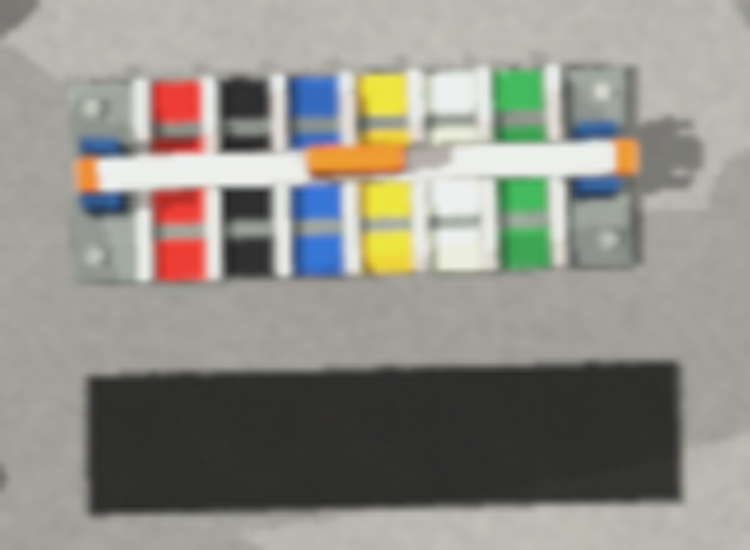

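View pics/scL.png

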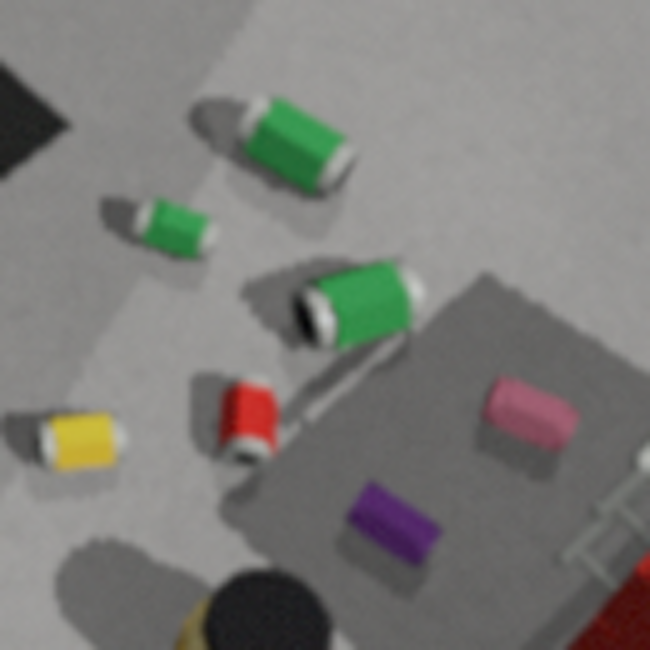

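View pics/scM.png

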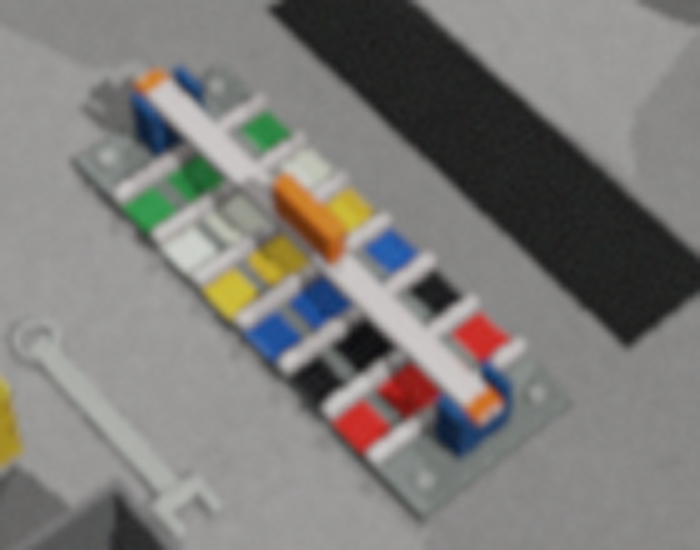

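```bash
cat > fit.py <<'E'
from h import *
from scipy.optimize import minimize
from scipy.spatial import ConvexHull
def hexpts(x,y,yaw,L,z=.015):
    a=np.arange(6)*np.pi/3; r=.0173
    P=[]
    for s in(-1,1):
        for t in a: P.append([s*L/2, r*np.cos(t), z+r*np.sin(t)])
    P=np.array(P);c,s=np.cos(yaw),np.sin(yaw)
    return np.c_[x+c*P[:,0]-s*P[:,1],y+s*P[:,0]+c*P[:,1],P[:,2]]
S=8
def sil(p,pts,box):
    l,t,r,b=box
    q=np.array([proj(p,X)[::-1] for X in pts],np.float32)
    q=(q+.5-[l,t])*S
    m=np.zeros(((b-t)*S,(r-l)*S),np.uint8)
    cv2.fillConvexPoly(m,cv2.convexHull(np.round(q).astype(np.int32)),1)
    return m
def masks(p,col,xy,z=.015,h=16):
    rr,cc=proj(p,[xy[0],xy[1],z]);rr,cc=int(rr),int(cc)
    box=(max(cc-h,0),max(rr-h,0),cc+h,rr+h)
    im=p['image'][box[1]:box[3],box[0]:box[2]]
    im=cv2.resize(im,None,fx=S,fy=S,interpolation=cv2.INTER_LINEAR)
    hsv=cv2.cvtColor(im,cv2.COLOR_RGB2HSV).astype(int);H,Sa,V=hsv[...,0],hsv[...,1],hsv[...,2]
    if col=='red': m=((H<8)|(H>172))&(Sa>130)
    if col=='blue': m=(H>100)&(H<130)&(Sa>110)
    if col=='yellow': m=(H>20)&(H<35)&(Sa>110)
    if col=='green': m=(H>40)&(H<90)&(Sa>90)
    if col=='black': m=(V<70)
    if col=='white': m=(V>195)
    m=m.astype(np.uint8)
    n,lab,stt,cen=cv2.connectedComponentsWithStats(m)
    if n<2: return box,m
    k=1+np.argmin([np.hypot(*(cen[i]-h*S))-0.03*stt[i,4]**.5 *S if stt[i,4]>60*S else 1e9 for i in range(1,n)])
    return box,(lab==k).astype(np.uint8)
def fit(pics,col,xy,z=.015,yaws=None,L0=.036):
    D=[(p,)+masks(p,col,xy,z) for p in pics]
    def cost(v):
        c=0
        for p,box,m in D:
            s=sil(p,hexpts(v[0],v[1],v[2],v[3],z),box)
            c+=1-(s&m).sum()/max(1,(s|m).sum())
        return c+ 5*max(0,v[3]-.051)*100
    best=None
    for y0 in (np.arange(0,np.pi,np.pi/8) if yaws is None else yaws):
        r=minimize(cost,[xy[0],xy[1],y0,L0],method='Nelder-Mead',options=dict(initial_simplex=np.array([[xy[0],xy[1],y0,L0]]+[[xy[0]+.01*(i==0),xy[1]+.01*(i==1),y0+.3*(i==2),L0+.008*(i==3)] for i in range(4)]),maxiter=120))
        if best is None or r.fun<best.fun: best=r
    return best
E
python3 - <<'E'
from fit import *
np.set_printoptions(precision=4,suppress=True)
P=[manip.read_camera(n) for n in('top','scene')]
print(manip.tip_extent)
G=dict(red=(.468,.403),blue=(.439,-.281),yellow=(.552,.35),green=(.403,.29),white=(.536,-.361),black=(.465,-.395))
o=[p['image'][:,:,::-1].copy() for p in P]
big=[cv2.resize(i,None,fx=4,fy=4,interpolation=cv2.INTER_CUBIC) for i in o]
for c,xy in G.items():
    b=fit(P,c,xy);print(c,b.x,round(b.fun,3),[fit([p],c,xy,yaws=[b.x[2]]).x[:3] for p in P])
    for p,I in zip(P,big):
        q=np.array([proj(p,X)[::-1] for X in hexpts(b.x[0],b.x[1],b.x[2],.05)],np.float32)
        cv2.polylines(I,[cv2.convexHull(np.round((q+.5)*4).astype(np.int32))],True,(255,0,255),1)
cv2.imwrite('pics/fitL.png',big[0][740:1080,700:1000][:,:]);cv2.imwrite('pics/fitR.png',big[0][740:1060,1560:1880])
cv2.imwrite('pics/fitS.png',np.hstack([big[1][880:1200,1480:1780],big[1][440:760,960:1260]]))
# mat
for p in P:
    g=p['image'].max(2); m=(g<75).astype(np.uint8)
    r,c=map(int,proj(p,[.441,-.003,.003]));n,lab,s,cen=cv2.connectedComponentsWithStats(m);k=lab[r,c]
    ys,xs=np.where(lab==k);W=np.array([ray(p,y,x,.003)[:2] for y,x in zip(ys,xs)],np.float32)
    print('mat',cv2.minAreaRect(W),len(W))
E
```

```text
0.025
red [0.4692 0.4066 3.8728 0.0295] 0.549 [array([0.4708, 0.4078, 3.914 ]), array([0.4617, 0.3996, 3.7644])]
blue [ 0.4298 -0.2767  2.0688  0.026 ] 0.536 [array([ 0.4309, -0.2762,  2.0537]), array([ 0.4217, -0.2809,  3.4991])]
yellow [0.5559 0.3487 2.4997 0.031 ] 0.286 [array([0.5576, 0.3496, 2.5959]), array([0.5538, 0.3485, 2.5274])]
green [0.4025 0.2819 2.055  0.0308] 0.352 [array([0.4025, 0.2847, 2.1439]), array([0.4024, 0.2808, 2.0988])]
white [ 0.5418 -0.3625  0.915   0.0366] 1.092 [array([ 0.5419, -0.3633,  0.8319]), array([ 0.5238, -0.3842,  1.7523])]
black [ 0.4582 -0.4014  3.9122  0.0235] 0.563 [array([ 0.4589, -0.4006,  4.1247]), array([ 0.4534, -0.4071,  4.6366])]
mat ((0.43963655829429626, -0.01221361756324768), (0.08497778326272964, 0.37513864040374756), 0.9712651968002319) 3106
mat ((0.4386111795902252, -0.01168389618396759), (0.08704547584056854, 0.37626469135284424), 0.9018043875694275) 2125
```

View pics/fitL.png

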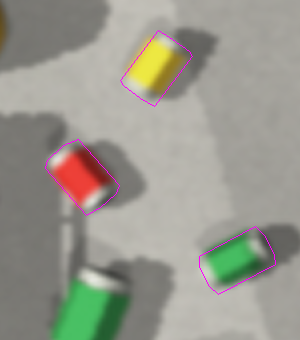

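View pics/fitR.png

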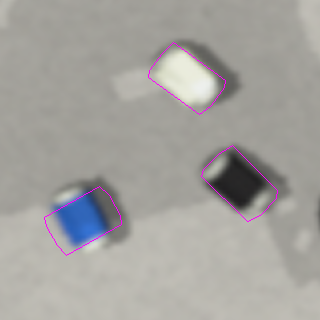

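View pics/fitS.png

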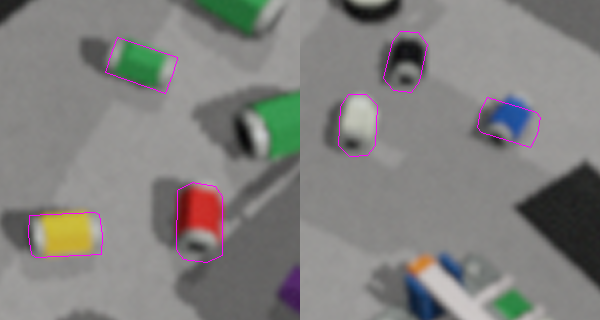

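```bash
cat > m.py <<'E'
from fit import *
np.set_printoptions(precision=4,suppress=True)
def sockfit(P,c,xy,yaw):
    D=[(p,)+masks(p,c,xy,.015) for p in P]
    L=.050 if c=='white' else .030
    def cost(v):
        return sum(1-(s&m).sum()/max(1,(s|m).sum()) for p,box,m in D for s in [sil(p,hexpts(v[0],v[1],v[2],L),box)])
    best=None
    for y0 in yaw:
        x0=np.array([xy[0],xy[1],y0]);r=minimize(cost,x0,method='Nelder-Mead',options=dict(initial_simplex=x0+np.r_[np.zeros((1,3)),np.diag([.008,.008,.25])],maxiter=100))
        if best is None or r.fun<best.fun: best=r
    return best
def draw(P,list_,name,box0,box1,f=5,L=.05):
    out=[]
    for p,b in zip(P,(box0,box1)):
        I=cv2.resize(p['image'][:,:,::-1],None,fx=f,fy=f,interpolation=cv2.INTER_CUBIC)
        for v in list_:
            q=np.array([proj(p,X)[::-1] for X in hexpts(v[0],v[1],v[2],L)],np.float32)
            cv2.polylines(I,[cv2.convexHull(np.round((q+.5)*f).astype(np.int32))],True,(255,0,255),1)
        out.append(I[b[1]*f:b[3]*f,b[0]*f:b[2]*f])
    h=max(o.shape[0] for o in out)
    cv2.imwrite('pics/'+name,np.hstack([cv2.copyMakeBorder(o,0,h-o.shape[0],0,0,cv2.BORDER_CONSTANT) for o in out]))
E
cat > rackfit.py <<'E'
from m import *
def rpts(v,L): 
    L=np.array(L,float);c,s=np.cos(v[2]),np.sin(v[2]);return np.c_[v[0]+c*L[:,0]-s*L[:,1],v[1]+s*L[:,0]+c*L[:,1],L[:,2]]
cols=dict(red=.110,blue=.022,yellow=-.022,green=-.110)
E
python3 - <<'E'
from rackfit import *
P=[manip.read_camera(n) for n in('top','scene')]
G=dict(red=(.469,.405,[.73]),blue=(.434,-.278,[.6]),yellow=(.556,.349,[2.5]),green=(.4025,.283,[2.06]),white=(.541,-.362,[.9]),black=(.460,-.400,[.78]))
R={}
for c,(x,y,w) in G.items():
    b=sockfit(P,c,(x,y),w);R[c]=b.x;print(c,b.x,round(b.fun,3))
draw(P,R.values(),'f2.png',(200,190,250,260),(380,225,435,295),6)
draw(P,R.values(),'f3.png',(400,190,465,255),(240,110,305,160),6)
# rack fit: coloured masks at both ends; hinge: pixels coloured must lie inside model floor strips
def mk(p):
    hsv=cv2.cvtColor(p['image'],cv2.COLOR_RGB2HSV).astype(int);H,S_,V=[hsv[...,i] for i in range(3)]
    return dict(red=((H<8)|(H>172))&(S_>130),blue=(H>105)&(H<125)&(S_>120),yellow=(H>20)&(H<35)&(S_>110),green=(H>40)&(H<90)&(S_>90))
W={}
for p in P[:]:
  M=mk(p)
  for c in cols:
    ys,xs=np.where(M[c]);w=np.array([ray(p,y,x,.012)[:2] for y,x in zip(ys,xs)])
    exp=rpts((.607,.004,.03),[[0,cols[c],0]])[0,:2]
    d=w-exp;k=(abs(d[:,0])<.075)&(abs(d[:,1])<.022);w=w[k]
    print(c,len(w),w.mean(0),w.min(0),w.max(0),cv2.minAreaRect(w.astype(np.float32)))
E
```

```text
red [0.4689 0.406  0.6836] 0.553
blue [ 0.4307 -0.2763  0.4049] 0.547
yellow [0.5553 0.3486 2.5272] 0.295
green [0.4024 0.2818 2.0674] 0.357
white [ 0.5435 -0.3596  0.6544] 1.256
black [ 0.4597 -0.4001  0.7372] 0.677
red 218 [0.6006 0.119 ] [0.5428 0.1035] [0.6696 0.1328] ((0.6061976552009583, 0.11813969910144806), (0.12679800391197205, 0.02893255092203617), 0.15701568126678467)
blue 201 [0.6024 0.0307] [0.5453 0.0166] [0.669  0.0454] ((0.6071562767028809, 0.030563119798898697), (0.12437018007040024, 0.027287190780043602), 1.6073590517044067)
yellow 257 [ 0.6056 -0.0134] [ 0.545  -0.0287] [0.6718 0.0033] ((0.6083846688270569, -0.01362854614853859), (0.1275005042552948, 0.03139705955982208), 1.4243717193603516)
green 220 [ 0.6104 -0.1018] [ 0.5476 -0.1178] [ 0.6743 -0.087 ] ((0.6110925078392029, -0.10234276950359344), (0.12677036225795746, 0.029135623946785927), 1.0951932668685913)
red 188 [0.6104 0.1157] [0.5415 0.1004] [0.6677 0.1315] ((0.604369580745697, 0.1159854456782341), (0.12628304958343506, 0.02852815017104149), 1.4679008722305298)
blue 152 [0.6145 0.0273] [0.544  0.0132] [0.671  0.0405] ((0.6072325110435486, 0.026896093040704727), (0.12689781188964844, 0.02646031230688095), 2.414468288421631)
yellow 173 [ 0.6166 -0.017 ] [ 0.544  -0.0316] [ 0.6725 -0.0022] ((0.6080537438392639, -0.01763729378581047), (0.12855572998523712, 0.028148474171757698), 1.3498492240905762)
green 139 [ 0.6182 -0.1052] [ 0.5467 -0.1188] [ 0.6731 -0.0899] ((0.6096563935279846, -0.10529646277427673), (0.12645719945430756, 0.026111342012882233), 2.1013216972351074)
```

View pics/f2.png

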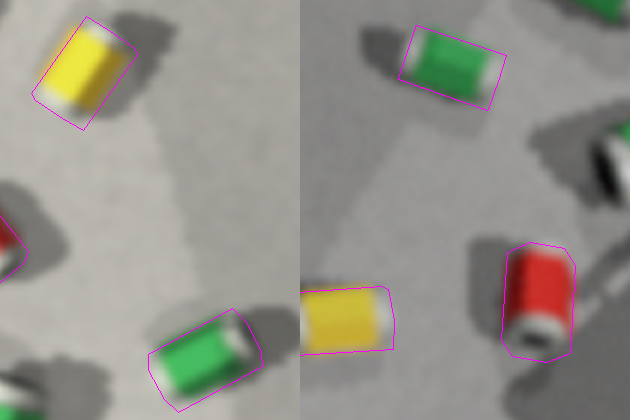

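View pics/f3.png

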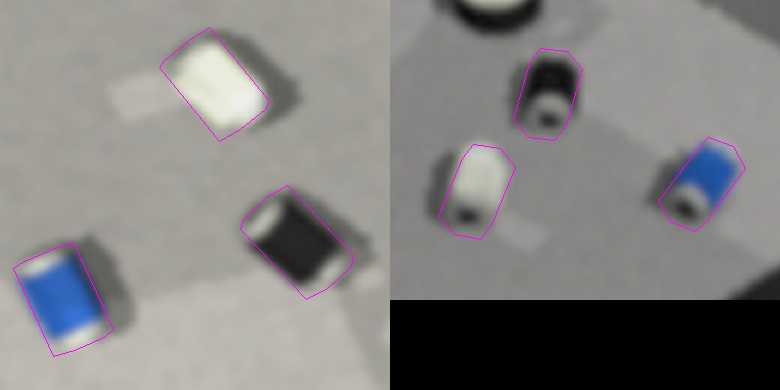

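```bash
cat > go.py <<'E'
# usage: go.py x y z psi  -> shift (cm) in tool axes and rotvec from current pose
from h import *
import sys
from scipy.spatial.transform import Rotation as Ro
np.set_printoptions(precision=4,suppress=True)
def go(x,y,z,psi,half=True):
    s=manip.sense();q=s['orientation'];R=Ro.from_quat(q[[1,2,3,0]]);
    cur=R.as_matrix()[:,0];cp=np.arctan2(cur[1],cur[0])
    T=Ro.from_matrix(np.array([[np.cos(psi),np.sin(psi),0],[np.sin(psi),-np.cos(psi),0],[0,0,-1]]))
    d=R.inv().apply(np.array([x,y,z])-s['position'])*100
    print('at',s['position'],'psi',round(cp,4),'gap',round(s['finger_gap'],4),'F',s['force'],'t',round(s['clock'],2),'q6',round(s['joint_positions'][5],2))
    print('d',np.round(d,2),'rot',np.round((R.inv()*T).as_rotvec(),3),'tgt q6',round(np.arctan2(y,x)+np.pi/2-psi,2))
if __name__=='__main__': go(*map(float,sys.argv[1:5]))
E
python3 go.py .608 .004 .20 1.593
```

```text
at [ 0.2103 -0.6414  0.2198] psi 0.3168 gap 0.0852 F [ 1.2298 -0.589   0.2343] t 2.1 q6 -0.04
d [ 57.9  -48.94   1.98] rot [-0.     0.    -1.276] tgt q6 -0.02
```

Call:
send_rows(deltas=[[[4.6,-3.9,0,0,0,-0.1,1],[9.2,-7.8,0,0,0,-0.2,1],[13.8,-11.7,0,0,0,-0.3,1],[18.4,-15.6,0,0,0,-0.4,1],[23,-19.5,0,0,0,-0.5,1]]], squeeze=60)

```text
clock: 2.72
position: [0.3687, -0.3828, 0.22]
orientation: [0.0, 0.917, 0.399, 0.0]
force: [0.8, -0.7, -0.1]
finger_gap: 0.0853
```

```bash
python3 go.py .608 .004 .20 1.593
```

```text
at [ 0.3687 -0.3828  0.22  ] psi 0.8198 gap 0.0853 F [ 0.8412 -0.6646 -0.1338] t 2.73 q6 -0.1
d [44.6 -8.9  2. ] rot [ 0.001  0.    -0.773] tgt q6 -0.02
```

Call:
send_rows(deltas=[[[6,-1.2,0.5,0,0,-0.16,1],[12,-2.4,1,0,0,-0.32,1],[18,-3.6,1.5,0,0,-0.48,1],[24,-4.8,2,0,0,-0.64,1],[30,-6,2,0,0,-0.773,1]]])

```text
clock: 3.35
position: [0.5303, -0.1228, 0.1997]
orientation: [0.0, 0.699, 0.715, 0.0]
force: [0.8, -0.9, -0.6]
finger_gap: 0.0853
```

```bash
python3 go.py .608 .004 .15 1.593
```

```text
at [ 0.5303 -0.1228  0.1997] psi 1.5946 gap 0.0853 F [ 0.8118 -0.8875 -0.6012] t 3.35 q6 -0.3
d [12.49  8.07  4.97] rot [0.    0.    0.002] tgt q6 -0.02
```

Call:
send_rows(deltas=[[[4.2,2.7,1.7,0,0,0,0.7],[8.4,5.4,3.4,0,0,0,0.6],[12.5,8.07,5,0,0,0,0.5],[12.5,8.07,6,0,0,0,0.5],[12.5,8.07,6,0,0,0,0.5]]])

```text
clock: 3.98
position: [0.6075, 0.0017, 0.139]
orientation: [-0.0, 0.7, 0.714, -0.001]
force: [-0.2, -0.3, -0.3]
finger_gap: 0.0428
```

```bash
python3 go.py .608 .004 .084 1.593; python3 - <<'E'
from h import *
p=manip.read_camera('scene');crop(p,(240,120,400,270),5,'a1.png')
E
```

```text
at [0.6075 0.0017 0.139 ] psi 1.5903 gap 0.0428 F [-0.1747 -0.292  -0.2768] t 3.98 q6 -0.06
d [0.23 0.06 5.5 ] rot [-0.002  0.    -0.003] tgt q6 -0.02
```

View pics/a1.png

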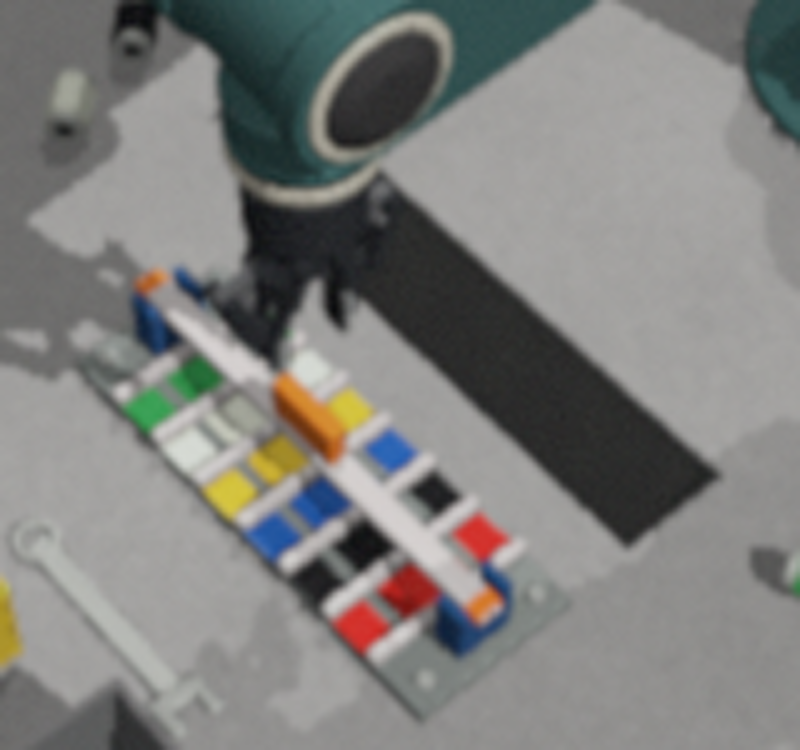

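```bash
python3 - <<'E'
from h import *
p=manip.read_camera('scene')
print(ray(p,120+402/5,240+312/5,.09), ray(p,120+282/5,240+152/5,.054),ray(p,120+605/5,240+485/5,.054))
E
```

```text
[0.60436039 0.00602781 0.09      ] [ 0.61086102 -0.16086549  0.054     ] [0.60176195 0.17361134 0.054     ]
```

Call:
send_rows(deltas=[[[0,0,1.8,0,0,0,0.5],[0.1,0,3.6,0,0,0,0.5],[0.1,0,5.4,0,0,0,0.5],[0.1,0,5.5,0,0,0,0.5],[0.1,0,5.5,0,0,0,0.5]]])

```text
clock: 4.7
position: [0.6081, 0.0028, 0.085]
orientation: [0.0, 0.7, 0.714, 0.0]
force: [0.1, -0.0, 0.1]
finger_gap: 0.043
```

Call:
send_rows(deltas=[[[0,0,0,0,0,0,0],[0,0,0,0,0,0,0],[0,0,0,0,0,0,0],[0,0,0,0,0,0,0],[0,0,0,0,0,0,0]]], squeeze=60)

```text
clock: 5.32
position: [0.608, 0.0028, 0.0848]
orientation: [-0.0, 0.7, 0.714, 0.0]
force: [-0.3, -0.4, 0.5]
finger_gap: 0.0
```

Call:
send_rows(deltas=[[[0,0,0,0,0,0,0],[0,0,-1,0,0,0,0],[0,0,-3,0,0,0,0],[0,0,-5,0,0,0,0],[0,0,-6,0,0,0,0]]])

```text
clock: 5.95
position: [0.6086, 0.0028, 0.1473]
orientation: [0.001, 0.7, 0.714, 0.001]
force: [-0.0, 0.3, 0.4]
finger_gap: -0.0001
```

```bash
python3 go.py .4385 -.012 .145 1.588; python3 - <<'E'
from h import *
p=manip.read_camera('scene');crop(p,(240,120,400,270),5,'a2.png')
E
```

```text
at [0.6086 0.0028 0.1473] psi 1.5898 gap -0.0001 F [-0.0403  0.3108  0.3935] t 5.95 q6 -0.06
d [ -1.16 -17.03   0.19] rot [0.003 0.    0.002] tgt q6 -0.04
```

View pics/a2.png

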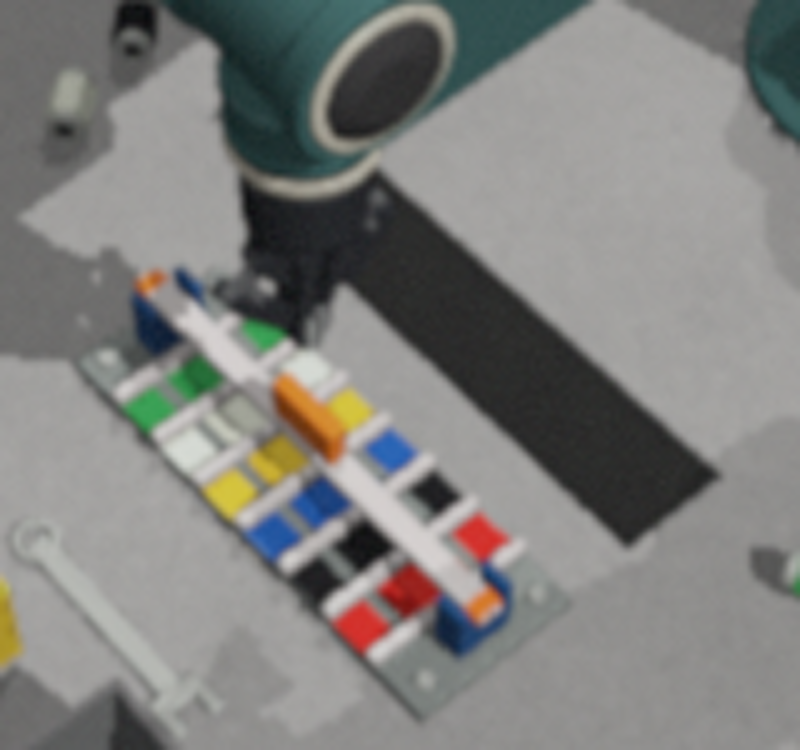

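```bash
python3 - <<'E'
from h import *
s=manip.sense();x=s['position']
for n in('scene','top'):
    p=manip.read_camera(n);I=cv2.resize(p['image'][:,:,::-1],None,fx=5,fy=5,interpolation=cv2.INTER_CUBIC)
    for dz in(0,-.025):
        r,c=proj(p,x+[0,0,dz]);print(n,dz,r,c);cv2.circle(I,(int(c*5+2),int(r*5+2)),5,(255,0,255),2)
    a=(600,1200) if n=='scene' else (750,1250)
    cv2.imwrite(f'pics/b_{n}.png',I[a[0]:a[0]+550,a[1]:a[1]+750])
E
```

```text
scene 0 189.70984187309818 300.51492504907463
scene -0.025 194.43728187871423 300.5925768725622
top 0 177.90497751454993 320.7585883409144
top -0.025 179.2024248830034 320.86341842395603
```

View pics/b_scene.png

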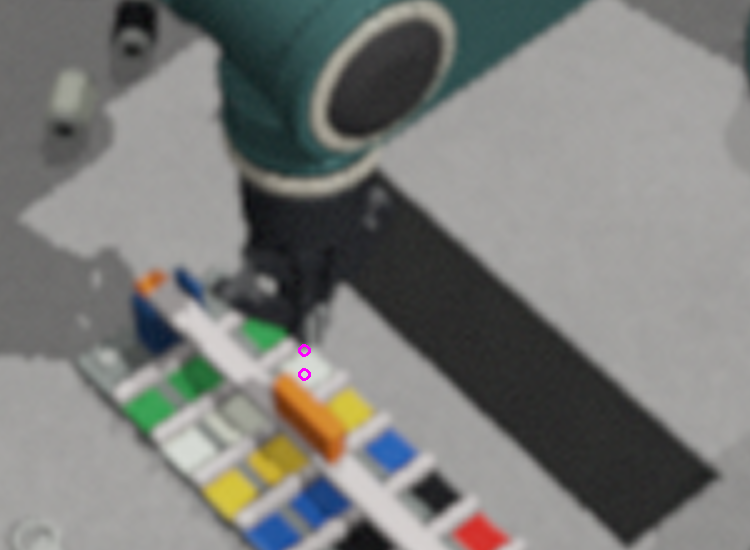

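View pics/b_top.png

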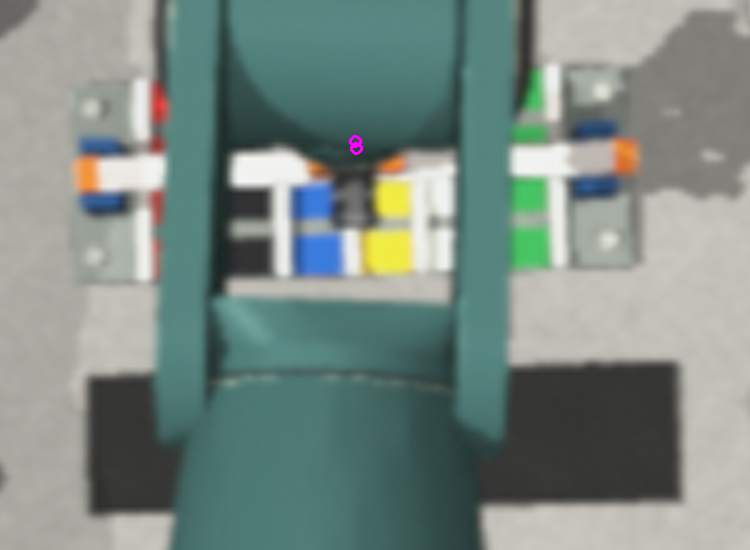

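```bash
python3 - <<'E'
from h import *
np.set_printoptions(precision=4,suppress=True)
p=manip.read_camera('scene')
for z in(.10,.12,.14,.16): print(z,ray(p,120+340/5,240+320/5,z), ray(p,188,301.8,z))
s=manip.sense();print(s['position'],s['joint_positions'],s['force'])
crop(p,(270,150,330,210),10,'z1.png')
E
```

```text
0.1 [ 0.574  -0.0234  0.1   ] [ 0.5795 -0.0279  0.1   ]
0.12 [ 0.5833 -0.0118  0.12  ] [ 0.5887 -0.0162  0.12  ]
0.14 [ 0.5926 -0.0002  0.14  ] [ 0.5979 -0.0045  0.14  ]
0.16 [0.6018 0.0114 0.16  ] [0.6071 0.0072 0.16  ]
[0.6079 0.0028 0.1446] [-0.0373  0.0009  1.684   0.      1.4569 -0.0563] [ 0.484  -0.5192 -0.1904]
```

View pics/z1.png

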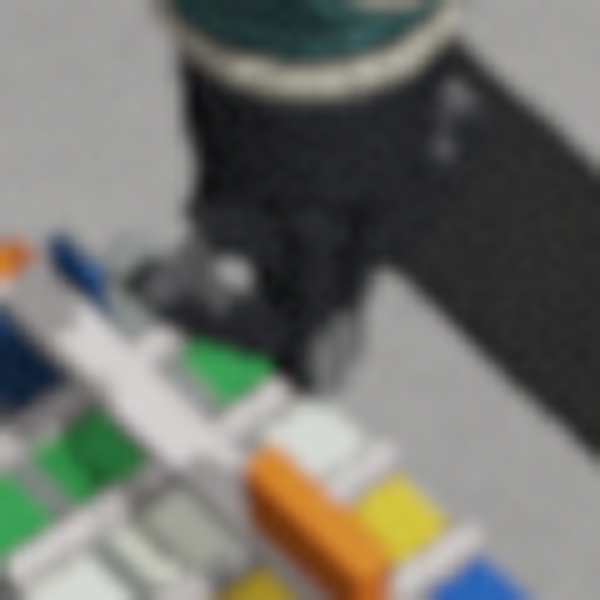

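```bash
python3 go.py .52 -.25 .10 1.593
```

```text
at [0.6079 0.0028 0.1446] psi 1.5898 gap -0.0 F [ 0.484  -0.5192 -0.1904] t 6.15 q6 -0.06
d [-25.11  -9.27   4.46] rot [-0.    -0.    -0.003] tgt q6 -0.47
```

Call:
send_rows(deltas=[[[-6,-2.2,0,0,0,0,0],[-12,-4.4,0,0,0,0,0],[-18,-6.6,0,0,0,0,0],[-23.5,-8.7,2,0,0,0,0],[-25.1,-9.2,3.5,0,0,0,0]]])

```text
clock: 6.78
position: [0.5192, -0.2523, 0.1084]
orientation: [-0.0, 0.701, 0.713, -0.0]
force: [0.9, -0.0, -0.4]
finger_gap: -0.0003
```

```bash
python3 go.py .52 -.25 .05 1.593;python3 - <<'E'
from h import *
s=manip.sense();x=s['position']
for n in('scene','top'):
    p=manip.read_camera(n);I=cv2.resize(p['image'][:,:,::-1],None,fx=5,fy=5,interpolation=cv2.INTER_CUBIC)
    r0,c0=proj(p,x)
    for dz in(0,-.025):
        r,c=proj(p,x+[0,0,dz]);print(n,dz,r,c);cv2.circle(I,(int(c*5+2),int(r*5+2)),5,(255,0,255),2)
    a=(max(0,int(r0*5-200)),int(c0*5-200))
    cv2.imwrite(f'pics/c_{n}.png',I[a[0]:a[0]+400,a[1]:a[1]+400])
E
```

```text
at [ 0.5192 -0.2523  0.1084] psi 1.5871 gap -0.0003 F [ 0.8996 -0.0003 -0.4363] t 6.78 q6 -0.51
d [0.22 0.09 5.84] rot [-0.001 -0.    -0.006] tgt q6 -0.47
scene 0 137.71898801593693 275.00485354334523
scene -0.025 142.57398331963986 275.39594251032787
top 0 209.3082879810792 407.7600222673378
top -0.025 209.90548499365246 406.0091906050115
```

View pics/c_scene.png

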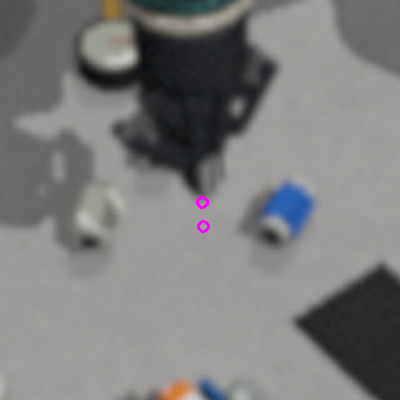

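View pics/c_top.png

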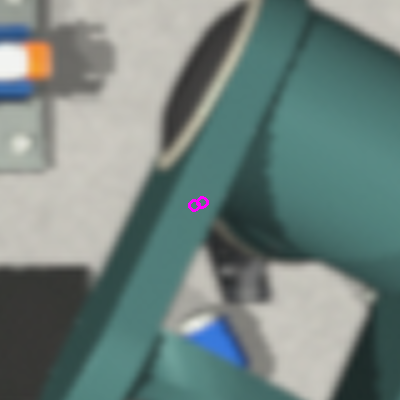

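Call:
send_rows(deltas=[[[0.2,0,1.5,0,0,0,0],[0.2,0,3,0,0,0,0],[0.2,0,4.5,0,0,0,0],[0.2,0,5.5,0,0,0,0],[0.2,0,6,0,0,0,0]]])

```text
clock: 7.5
position: [0.5207, -0.2477, 0.0491]
orientation: [-0.0, 0.7, 0.714, -0.0]
force: [-0.2, 0.6, 0.6]
finger_gap: 0.0003
```

Call:
send_rows(deltas=[[[0,0,0.5,0,0,0,0],[0,0,1,0,0,0,0],[0,0,1.3,0,0,0,0],[0,0,1.6,0,0,0,0],[0,0,1.6,0,0,0,0]]])

```text
clock: 8.12
position: [0.5207, -0.2479, 0.0337]
orientation: [-0.0, 0.7, 0.714, -0.0]
force: [0.4, -0.3, -0.3]
finger_gap: 0.0001
```

```bash
python3 go.py .52 -.25 .05 1.593;python3 - <<'E'
from h import *
s=manip.sense();x=s['position']
for n in('scene','top'):
    p=manip.read_camera(n);I=cv2.resize(p['image'][:,:,::-1],None,fx=5,fy=5,interpolation=cv2.INTER_CUBIC)
    r0,c0=proj(p,x)
    for dz in(0,-.025):
        r,c=proj(p,x+[0,0,dz]);print(n,dz,r,c);cv2.circle(I,(int(c*5+2),int(r*5+2)),5,(255,0,255),2)
    a=(max(0,int(r0*5-200)),int(c0*5-200))
    cv2.imwrite(f'pics/d_{n}.png',I[a[0]:a[0]+400,a[1]:a[1]+400])
E
```

```text
at [ 0.5207 -0.2479  0.0337] psi 1.5897 gap 0.0001 F [ 0.3704 -0.3115 -0.343 ] t 8.12 q6 -0.51
d [-0.21 -0.07 -1.63] rot [-0.    -0.    -0.003] tgt q6 -0.47
scene 0 152.77580977294343 276.546339995488
scene -0.025 157.27775412729915 276.90498487508825
top 0 210.56749047144413 401.3336472363135
top -0.025 211.1036474589339 399.8165242329384
```

View pics/d_scene.png

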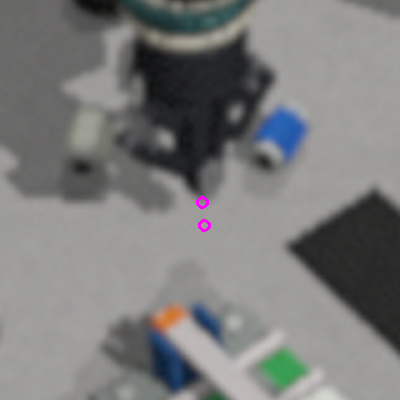

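Call:
send_rows(deltas=[[[0,0,0.3,0,0,0,0],[0,0,0.6,0,0,0,0],[0,0,0.8,0,0,0,0],[0,0,0.9,0,0,0,0],[0,0,0.9,0,0,0,0]]])

```text
clock: 8.85
position: [0.5207, -0.2479, 0.0247]
orientation: [-0.0, 0.7, 0.714, -0.0]
force: [0.4, -0.2, 0.4]
finger_gap: 0.0001
```

Call:
send_rows(deltas=[[[0,0,0.2,0,0,0,0],[0,0,0.2,0,0,0,0]]])

```text
clock: 9.1
position: [0.5207, -0.2479, 0.0227]
orientation: [-0.0, 0.7, 0.714, -0.0]
force: [-0.3, 0.5, -0.6]
finger_gap: 0.0
```

Call:
send_rows(deltas=[[[0,0,0.2,0,0,0,0],[0,0,0.4,0,0,0,0],[0,0,0.4,0,0,0,0]]])

```text
clock: 9.48
position: [0.5206, -0.2478, 0.0186]
orientation: [-0.0, 0.7, 0.714, -0.0]
force: [0.3, 0.0, -0.9]
finger_gap: 0.0001
```

Call:
send_rows(deltas=[[[0,0,0.2,0,0,0,0],[0,0,0.4,0,0,0,0],[0,0,0.4,0,0,0,0]]])

```text
clock: 9.85
position: [0.5206, -0.2479, 0.0146]
orientation: [-0.0, 0.7, 0.714, -0.0]
force: [-0.7, -0.3, -0.2]
finger_gap: 0.0
```

```bash
python3 go.py .52 -.25 .05 1.593;python3 - <<'E'
from h import *
s=manip.sense();x=s['position'];print(s['joint_positions'])
p=manip.read_camera('scene');crop(p,(246,110,306,170),10,'e.png')
E
```

```text
at [ 0.5206 -0.2479  0.0146] psi 1.5898 gap 0.0 F [-0.6933 -0.2542 -0.1747] t 9.85 q6 -0.51
d [-0.21 -0.07 -3.54] rot [-0.    -0.    -0.003] tgt q6 -0.47
[-4.88554519e-01  3.76686973e-02  1.86882878e+00  8.60231356e-06
  1.23543990e+00 -5.07531212e-01]
```

View pics/e.png

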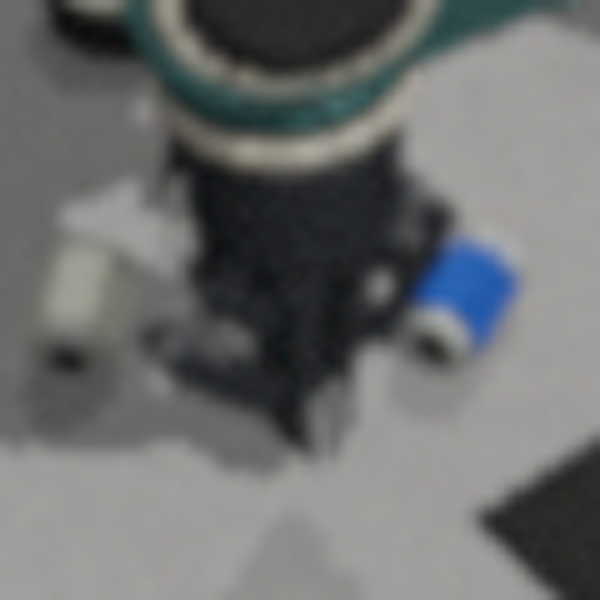

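Call:
send_rows(deltas=[[[0,0,0.3,0,0,0,0],[0,0,0.6,0,0,0,0],[0,0,0.6,0,0,0,0]]])

```text
clock: 10.28
position: [0.5206, -0.2478, 0.0084]
orientation: [-0.0, 0.7, 0.714, -0.0]
force: [0.4, 0.3, 0.0]
finger_gap: -0.0001
```

Call:
send_rows(deltas=[[[0,0,0.3,0,0,0,0],[0,0,0.6,0,0,0,0],[0,0,0.6,0,0,0,0]]])

```text
clock: 10.65
position: [0.5206, -0.2478, 0.0024]
orientation: [-0.0, 0.7, 0.714, -0.0]
force: [1.6, 0.4, -0.2]
finger_gap: -0.0001
```

Call:
send_rows(deltas=[[[0,0,0.2,0,0,0,0],[0,0,0.4,0,0,0,0],[0,0,0.4,0,0,0,0]]])

```text
clock: 11.02
position: [0.5207, -0.2478, -0.0014]
orientation: [-0.0, 0.7, 0.714, -0.0]
force: [-0.9, -0.5, -0.8]
finger_gap: -0.0002
```

```bash
python3 - <<'E'
from h import *
s=manip.sense();x=s['position'];print(s['force'])
p=manip.read_camera('scene');crop(p,(246,120,306,180),10,'e2.png')
E
```

```text
[-0.87077418 -0.45630784 -0.7575895 ]
```

View pics/e2.png

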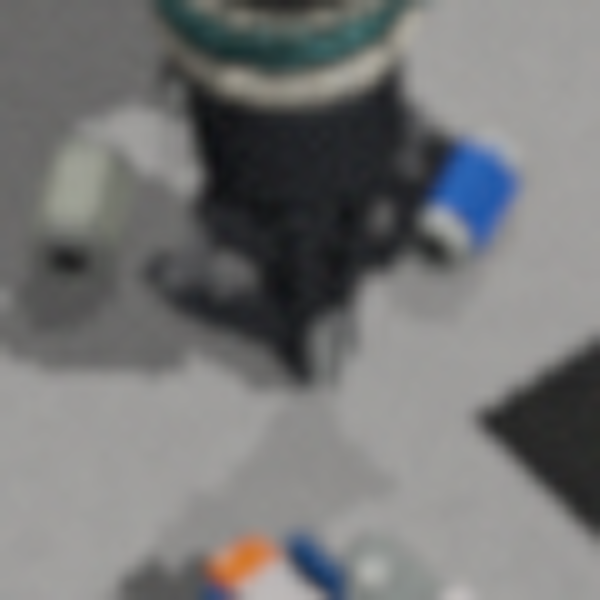

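Call:
send_rows(deltas=[[[0,0,0.2,0,0,0,0],[0,0,0.4,0,0,0,0],[0,0,0.4,0,0,0,0]]])

```text
clock: 11.45
position: [0.5206, -0.2479, -0.0054]
orientation: [-0.0, 0.7, 0.714, -0.0]
force: [0.3, -0.1, -0.2]
finger_gap: 0.0002
```

Call:
send_rows(deltas=[[[0,0,0.2,0,0,0,0],[0,0,0.3,0,0,0,0],[0,0,0.3,0,0,0,0]]])

```text
clock: 11.82
position: [0.5207, -0.2479, -0.0083]
orientation: [-0.0, 0.7, 0.714, -0.0]
force: [0.2, -0.3, 0.3]
finger_gap: 0.0
```

Call:
send_rows(deltas=[[[0,0,0.1,0,0,0,0],[0,0,0.2,0,0,0,0],[0,0,0.2,0,0,0,0]]])

```text
clock: 12.2
position: [0.5207, -0.2479, -0.0103]
orientation: [-0.0, 0.7, 0.714, -0.0]
force: [0.5, -0.3, 0.6]
finger_gap: 0.0001
```

Call:
send_rows(deltas=[[[0,0,0.1,0,0,0,0],[0,0,0.2,0,0,0,0],[0,0,0.2,0,0,0,0]]])

```text
clock: 12.58
position: [0.5209, -0.248, -0.0115]
orientation: [0.0, 0.7, 0.714, 0.0]
force: [-5.0, 1.6, 8.7]
finger_gap: 0.0001
```

```bash
python3 - <<'E'
from h import *
s=manip.sense();x=s['position'];print(s['force'])
p=manip.read_camera('scene');crop(p,(246,120,306,180),10,'e3.png')
E
```

```text
[-5.02873886  1.59109866  8.74408849]
```

View pics/e3.png

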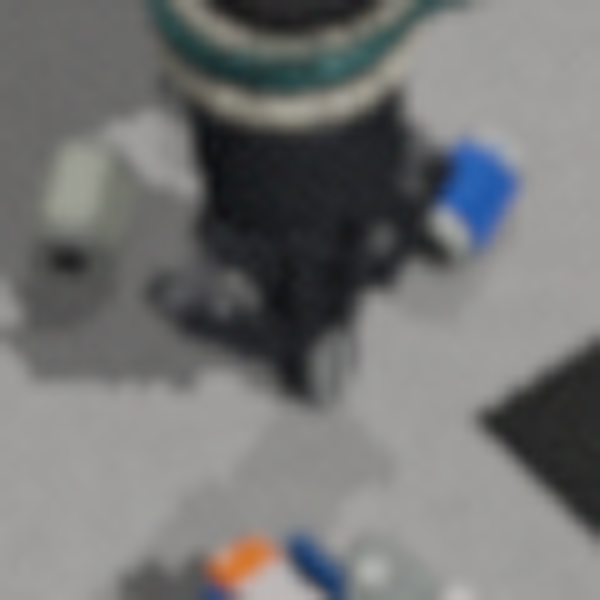

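```bash
python3 - <<'E'
from h import *
p=manip.read_camera('scene')
print(ray(p,159.5,277.7,0.0)); print(proj(p,[.5207,-.248,0]))
E
```

```text
[ 0.52074708 -0.2437093   0.        ]
(np.float64(158.7986536402451), np.float64(277.00719597215686))
```

Call:
send_rows(deltas=[[[0,0,-2,0,0,0,0],[0,0,-6,0,0,0,0],[0,0,-10,0,0,0,0.5],[0,0,-12,0,0,0,0.5]]])

```text
clock: 13.18
position: [0.5215, -0.2483, 0.1112]
orientation: [0.002, 0.7, 0.714, 0.001]
force: [-0.1, -0.3, -0.6]
finger_gap: 0.0357
```

```bash
python3 go.py .608 .004 .112 1.593
```

```text
at [ 0.5215 -0.2483  0.1112] psi 1.5898 gap 0.0357 F [-0.0871 -0.3321 -0.6237] t 13.18 q6 -0.51
d [25.06  9.13 -0.09] rot [ 0.003  0.002 -0.003] tgt q6 -0.02
```

Call:
send_rows(deltas=[[[6,2.2,0,0,0,0,0.5],[12,4.4,0,0,0,0,0.5],[18,6.6,0,0,0,0,0.5],[23.5,8.6,0,0,0,0,0.5],[25.05,9.1,0,0,0,0,0.5]]])

```text
clock: 13.8
position: [0.6073, 0.0074, 0.1076]
orientation: [-0.0, 0.699, 0.715, -0.0]
force: [-0.7, 0.1, 0.1]
finger_gap: 0.0425
```

Call:
send_rows(deltas=[[[0,0,1,0,0,0,0.5],[0,0,3,0,0,0,0.5],[0,0,5,0,0,0,0.5],[0,0,6,0,0,0,0.5],[0,0,6,0,0,0,0.5]]])

```text
clock: 14.42
position: [0.6064, 0.0038, 0.0467]
orientation: [-0.001, 0.701, 0.714, -0.001]
force: [-0.2, -0.9, 0.1]
finger_gap: 0.0424
```

```bash
python3 go.py .608 .004 .048 1.593
```

```text
at [0.6064 0.0038 0.0467] psi 1.5891 gap 0.0424 F [-0.2428 -0.8631  0.0805] t 14.43 q6 -0.05
d [ 0.01  0.16 -0.13] rot [-0.002 -0.    -0.004] tgt q6 -0.02
```

Call:
send_rows(deltas=[[[0,0,-0.1,0,0,0,0],[0,0,-0.1,0,0,0,0],[0,0,-0.1,0,0,0,0],[0,0,-0.1,0,0,0,0],[0,0,-0.1,0,0,0,0]]])

```text
clock: 15.05
position: [0.6076, 0.0042, 0.0499]
orientation: [0.001, 0.7, 0.714, 0.001]
force: [0.9, -2.3, 5.9]
finger_gap: 0.0148
```

Call:
send_rows(deltas=[[[0,0,0,0,0,0,0],[0,0,-1,0,0,0,0],[0,0,-3,0,0,0,0],[0,0,-4.5,0,0,0,0],[0,0,-5,0,0,0,0]]])

```text
clock: 15.68
position: [0.6075, 0.0043, 0.1006]
orientation: [0.001, 0.7, 0.714, 0.001]
force: [0.2, -1.0, -2.8]
finger_gap: 0.0151
```

```bash
python3 go.py .4385 -.012 .10 1.588; python3 - <<'E'
from h import *
p=manip.read_camera('scene');crop(p,(240,120,400,270),5,'a3.png')
E
```

```text
at [0.6075 0.0043 0.1006] psi 1.5898 gap 0.0151 F [ 0.2499 -0.974  -2.8167] t 15.68 q6 -0.05
d [ -1.31 -16.93   0.03] rot [0.002 0.    0.002] tgt q6 -0.04
```

View pics/a3.png

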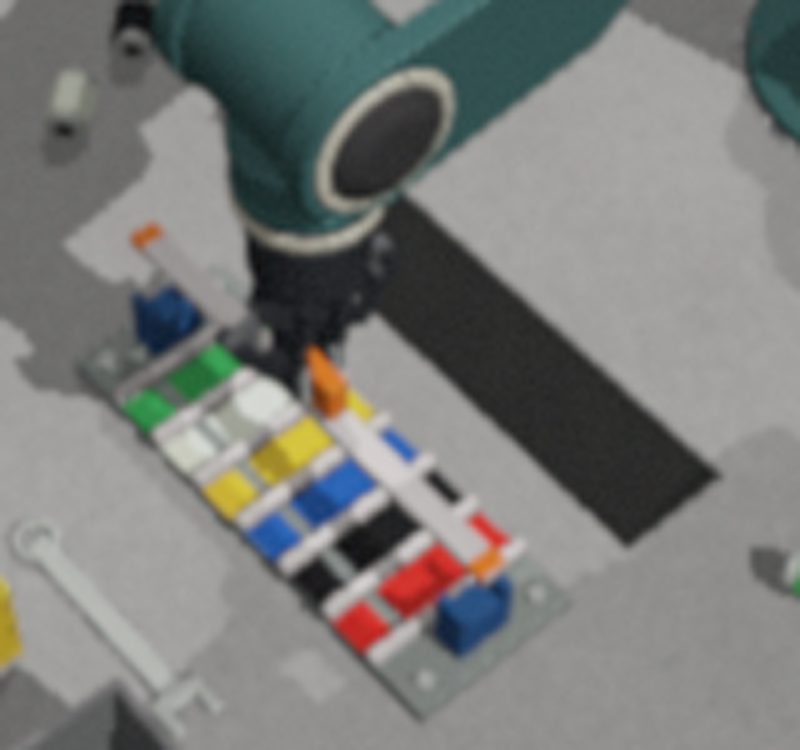

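Call:
send_rows(deltas=[[[-0.3,-4.2,0,0,0,0,0],[-0.6,-8.4,0,0,0,0,0],[-1,-12.6,0,0,0,0,0],[-1.3,-16,0,0,0,0,0],[-1.3,-16.9,0,0,0,0,0]]])

```text
clock: 16.35
position: [0.4369, -0.0121, 0.0986]
orientation: [0.0, 0.7, 0.714, 0.0]
force: [0.5, 1.0, -2.3]
finger_gap: 0.0147
```

Call:
send_rows(deltas=[[[0,0,2,0,0,0,0],[0,0,4,0,0,0,0],[0,0,6,0,0,0,0],[0,0,8,0,0,0,0],[0,0,8,0,0,0,0]]])

```text
clock: 16.98
position: [0.4376, -0.0118, 0.0174]
orientation: [-0.001, 0.7, 0.714, -0.001]
force: [-0.3, 0.0, -2.5]
finger_gap: 0.0153
```

```bash
python3 go.py .4385 -.012 .0068 1.588; python3 - <<'E'
from h import *
p=manip.read_camera('scene');crop(p,(240,120,400,270),5,'a4.png')
E
```

```text
at [ 0.4376 -0.0118  0.0174] psi 1.5899 gap 0.0153 F [-0.311   0.0226 -2.4749] t 16.98 q6 -0.1
d [-0.02  0.09  1.06] rot [-0.003 -0.     0.002] tgt q6 -0.04
```

View pics/a4.png

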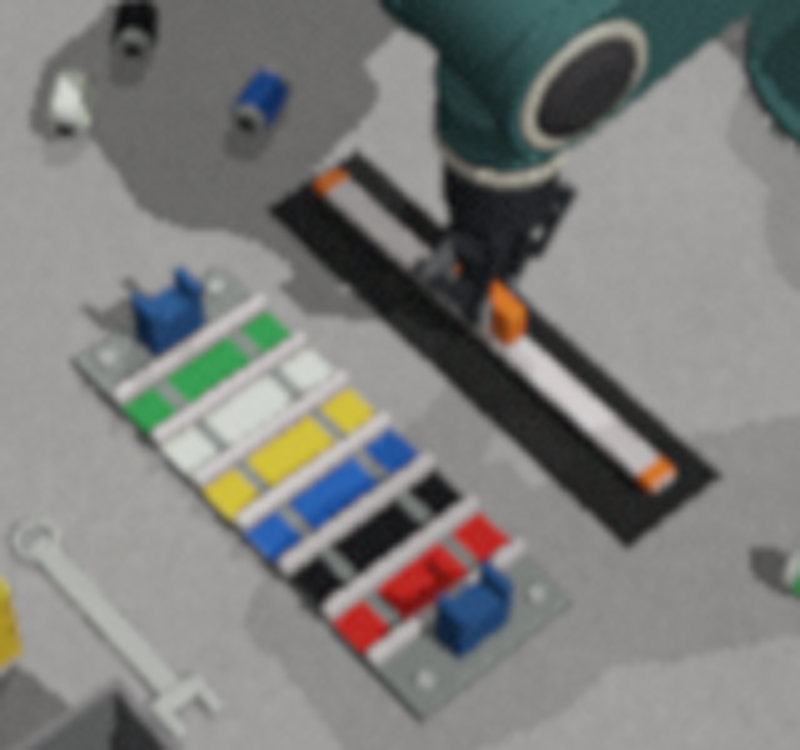

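Bar aligned over the mat (ends at orig. px about (306,156) and (371,214)). Lowering.

Call:
send_rows(deltas=[[[0,0,0.4,0,0,0,0],[0,0,0.7,0,0,0,0],[0,0,1,0,0,0,0],[0,0,1.1,0,0,0,0]]])

```text
clock: 17.52
position: [0.4382, -0.0119, 0.0077]
orientation: [-0.0, 0.7, 0.714, -0.0]
force: [-0.4, 0.8, -2.3]
finger_gap: 0.0148
```

Call:
send_rows(deltas=[[[0,0,0.1,0,0,0,0],[0,0,0.1,0,0,0,0]]])

```text
clock: 17.77
position: [0.4383, -0.0119, 0.0069]
orientation: [0.0, 0.7, 0.714, 0.0]
force: [0.2, -0.0, -2.3]
finger_gap: 0.015
```

Call:
send_rows(deltas=[[[0,0,0.15,0,0,0,0],[0,0,0.15,0,0,0,0]]])

```text
clock: 18.02
position: [0.4385, -0.0119, 0.0068]
orientation: [-0.0, 0.7, 0.714, -0.0]
force: [-13.0, 1.8, 21.4]
finger_gap: 0.0153
```

Call:
send_rows(deltas=[[[0,0,0.15,0,0,0,0],[0,0,0.15,0,0,0,0]]])

```text
clock: 18.27
position: [0.4385, -0.0119, 0.0068]
orientation: [-0.0, 0.7, 0.714, -0.0]
force: [-25.6, 1.2, 44.9]
finger_gap: 0.0152
```

Call:
send_rows(deltas=[[[0,0,-0.3,0,0,0,0],[0,0,-0.3,0,0,0,0.5],[0,0,-0.3,0,0,0,0.6],[0,0,-0.3,0,0,0,0.6]]])

```text
clock: 18.77
position: [0.4382, -0.0119, 0.0066]
orientation: [-0.0, 0.7, 0.714, -0.0]
force: [0.3, -0.2, -0.3]
finger_gap: 0.0516
```

Call:
send_rows(deltas=[[[0,0,-2,0,0,0,0.6],[0,0,-5,0,0,0,0.8],[0,0,-8,0,0,0,1],[0,0,-11,0,0,0,1],[0,0,-13,0,0,0,1]]])

```text
clock: 19.4
position: [0.4385, -0.0119, 0.138]
orientation: [0.0, 0.7, 0.714, 0.0]
force: [0.4, -0.4, -0.5]
finger_gap: 0.085
```

```bash
python3 - <<'E'
from rackfit import *
P=[manip.read_camera(n) for n in('top','scene')]
G=dict(red=(.469,.405,[.7]),blue=(.432,-.278,[.5]),yellow=(.5555,.349,[2.52]),green=(.4025,.283,[2.06]),black=(.460,-.400,[.75]))
R={}
for c,(x,y,w) in G.items():
    b=sockfit(P,c,(x,y),w);R[c]=b.x;print(c,b.x,round(b.fun,3))
crop(P[1],(240,110,400,270),5,'a5.png')
E
for a in ".4024 .2818 .08 .4966" ; do python3 go.py $a;done
```

```text
red [0.4691 0.4065 0.7017] 0.555
blue [ 0.431  -0.2761  0.4862] 0.516
yellow [0.5561 0.3495 2.5271] 0.29
green [0.4025 0.2822 2.0799] 0.368
black [ 0.457  -0.3994  0.8133] 0.543
at [ 0.439  -0.012   0.1386] psi 1.5897 gap 0.0856 F [0.2165 0.0409 0.1397] t 19.5 q6 -0.1
d [29.45 -3.12  5.84] rot [ 0.003 -0.001  1.093] tgt q6 1.69
```

View pics/a5.png

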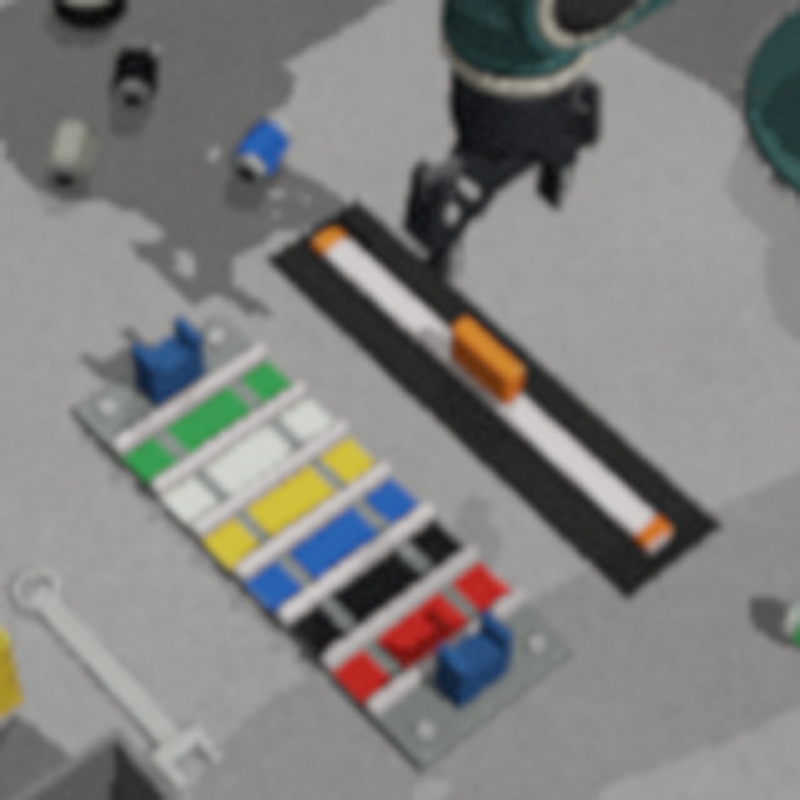

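Call:
send_rows(deltas=[[[5,-0.6,1,0,0,0.18,1],[10,-1.2,2,0,0,0.36,1],[15,-1.8,3,0,0,0.54,1],[20,-2.4,4,0,0,0.72,1],[25,-2.8,5,0,0,0.9,1]]])

```text
clock: 20.12
position: [0.4057, 0.2327, 0.0866]
orientation: [0.0, 0.929, 0.37, -0.0]
force: [1.0, -1.1, -0.2]
finger_gap: 0.0851
```

```bash
python3 go.py .4024 .2818 .06 .5
```

```text
at [0.4057 0.2327 0.0866] psi 0.758 gap 0.0851 F [ 0.989  -1.0833 -0.2024] t 20.12 q6 1.28
d [ 3.14 -3.79  2.66] rot [-0.     0.001  0.258] tgt q6 1.68
```

Call:
send_rows(deltas=[[[1.5,-1.8,1,0,0,0.1,1],[2.8,-3.4,2,0,0,0.19,1],[2.8,-3.4,2.4,0,0,0.19,1],[2.8,-3.4,2.4,0,0,0.19,1]]])

```text
clock: 20.62
position: [0.403, 0.2745, 0.0632]
orientation: [0.0, 0.959, 0.284, -0.001]
force: [-0.1, 0.4, -0.0]
finger_gap: 0.0851
```

```bash
python3 go.py .4024 .2818 -.010 .5; python3 - <<'E'
from m import *
P=[manip.read_camera(n) for n in('top','scene')]
draw(P,[[.4024,.2818,2.07]],'g1.png',(210,220,270,290),(370,190,450,270),5)
E
```

```text
at [0.403  0.2745 0.0632] psi 0.5752 gap 0.0851 F [-0.0541  0.4391 -0.0403] t 20.62 q6 1.54
d [ 0.36 -0.64  7.32] rot [0.    0.002 0.075] tgt q6 1.68
```

View pics/g1.png

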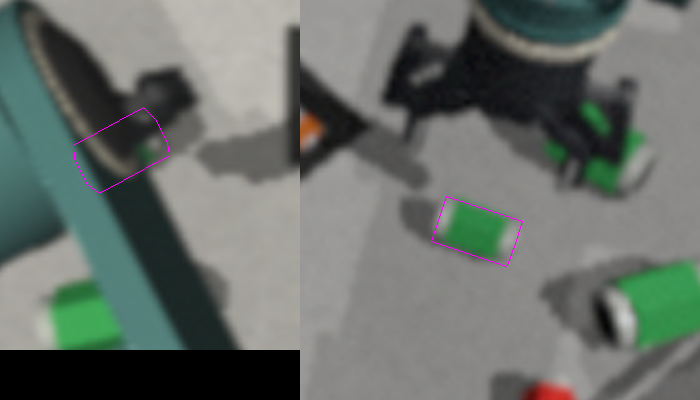

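Call:
send_rows(deltas=[[[0.36,-0.64,2,0,0,0.075,1],[0.36,-0.64,4,0,0,0.075,1],[0.36,-0.64,5.5,0,0,0.075,1],[0.36,-0.64,7,0,0,0.075,1],[0.36,-0.64,7.3,0,0,0.075,1]]])

```text
clock: 21.35
position: [0.4026, 0.2822, -0.0097]
orientation: [0.0, 0.969, 0.247, -0.001]
force: [-0.4, 1.0, 0.6]
finger_gap: 0.0856
```

```bash
python3 go.py .4024 .2818 -.010 .5; python3 - <<'E'
from m import *
P=[manip.read_camera(n) for n in('top','scene')]
draw(P,[[.4024,.2818,2.07]],'g2.png',(210,220,270,290),(370,190,450,270),5)
E
```

```text
at [ 0.4026  0.2822 -0.0097] psi 0.4983 gap 0.0856 F [-0.438   1.032   0.5606] t 21.35 q6 1.63
d [-0.03  0.02  0.03] rot [ 0.     0.001 -0.002] tgt q6 1.68
```

View pics/g2.png

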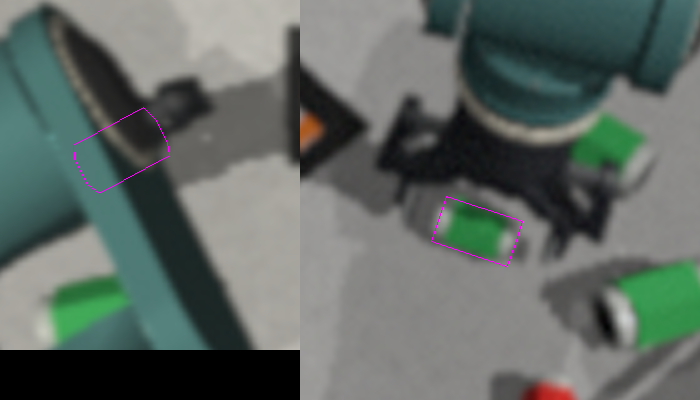

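Call:
send_rows(deltas=[[[0,0,0,0,0,0,0.3],[0,0,0,0,0,0,0.3],[0,0,0,0,0,0,0.3],[0,0,0,0,0,0,0.3],[0,0,0,0,0,0,0.3]]], squeeze=50)

```text
clock: 22.08
position: [0.4033, 0.2828, -0.0081]
orientation: [-0.0, 0.969, 0.247, 0.001]
force: [-1.2, -1.3, 5.5]
finger_gap: 0.0494
```

Call:
send_rows(deltas=[[[0,0,-1,0,0,0,0.3],[0,0,-3,0,0,0,0.3],[0,0,-6,0,0,0,0.3],[0,0,-9,0,0,0,0.3],[0,0,-9,0,0,0,0.3]]])

```text
clock: 22.7
position: [0.4038, 0.2832, 0.0837]
orientation: [-0.001, 0.969, 0.247, 0.002]
force: [0.5, 0.2, -2.6]
finger_gap: 0.0491
```

```bash
python3 - <<'E'
from go import *
c,s=np.cos(.022),np.sin(.022)
for n,y in zip('red black blue yellow white green'.split(),(.11,.066,.022,-.022,-.066,-.11)): print(n,.6078-s*y,.0066+c*y)
E
python3 go.py .6102 -.1034 .08 1.593; python3 - <<'E'
from h import *
p=manip.read_camera('scene');crop(p,(350,160,460,270),5,'g3.png')
E
```

```text
red 0.6053801952086092 0.11657338107365602
black 0.6063481171251656 0.07258402864419361
blue 0.6073160390417218 0.028594676214731204
yellow 0.6082839609582782 -0.015394676214731203
white 0.6092518828748344 -0.059384028644193614
green 0.6102198047913908 -0.10337338107365603
at [0.4038 0.2832 0.0837] psi 0.4985 gap 0.0491 F [ 0.4808  0.247  -2.5654] t 22.7 q6 1.63
d [-0.35 43.82  0.36] rot [ 0.002 -0.004 -1.095] tgt q6 -0.19
```

View pics/g3.png

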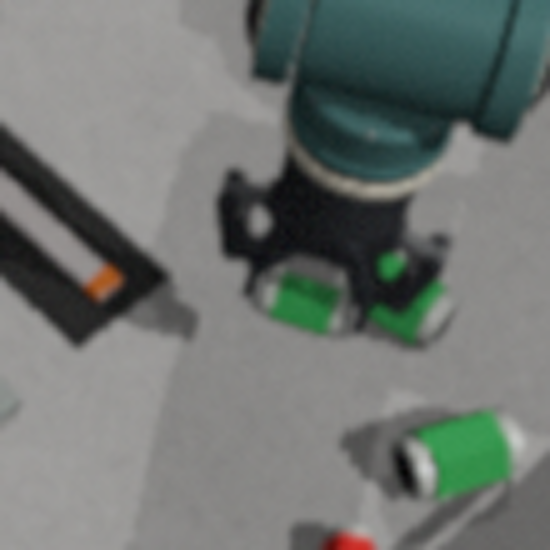

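Call:
send_rows(deltas=[[[0,4,0,0,0,-0.12,0.3],[0,9,0,0,0,-0.26,0.3],[-0.1,14.5,0,0,0,-0.4,0.3],[-0.1,20,0,0,0,-0.54,0.3],[-0.2,25,0,0,0,-0.68,0.3]]])

```text
clock: 23.38
position: [0.5206, 0.0601, 0.0797]
orientation: [-0.0, 0.83, 0.557, -0.001]
force: [-0.1, 1.3, -2.1]
finger_gap: 0.0489
```

```bash
python3 go.py .6102 -.1034 .08 1.593
```

```text
at [0.5206 0.0601 0.0797] psi 1.1827 gap 0.0489 F [-0.0778  1.3001 -2.0848] t 23.38 q6 0.45
d [-11.75  14.48  -0.04] rot [-0.002  0.    -0.41 ] tgt q6 -0.19
```

Call:
send_rows(deltas=[[[-3.2,4,0,0,0,-0.12,0.3],[-6.4,8,0,0,0,-0.24,0.3],[-9.6,12,0,0,0,-0.36,0.3],[-11.7,14.4,0,0,0,-0.41,0.3],[-11.7,14.4,0,0,0,-0.41,0.3]]])

```text
clock: 24.0
position: [0.6087, -0.1029, 0.0791]
orientation: [-0.001, 0.701, 0.713, -0.001]
force: [0.2, 0.1, -2.0]
finger_gap: 0.0492
```

```bash
python3 go.py .6102 -.1034 .0045 1.593
```

```text
at [ 0.6087 -0.1029  0.0791] psi 1.5868 gap 0.0492 F [ 0.1745  0.0588 -2.0148] t 24.0 q6 -0.22
d [-0.06  0.17  7.46] rot [-0.003 -0.    -0.006] tgt q6 -0.19
```

Call:
send_rows(deltas=[[[0,0.15,2,0,0,0,0.3],[0,0.15,4,0,0,0,0.3],[0,0.15,5,0,0,0,0.3],[0,0.15,6,0,0,0,0.3],[0,0.15,6,0,0,0,0.3]]])

```text
clock: 24.62
position: [0.6101, -0.1009, 0.0204]
orientation: [-0.0, 0.701, 0.713, -0.0]
force: [-1.3, -0.7, -0.7]
finger_gap: 0.0493
```

```bash
python3 go.py .6102 -.1034 .0045 1.593; python3 - <<'E'
from h import *
p=manip.read_camera('scene');crop(p,(230,130,350,250),6,'g4.png')
E
```

```text
at [ 0.6101 -0.1009  0.0204] psi 1.5886 gap 0.0493 F [-1.3335 -0.6602 -0.6721] t 24.62 q6 -0.22
d [-0.25  0.01  1.59] rot [-0.001 -0.    -0.004] tgt q6 -0.19
```

View pics/g4.png

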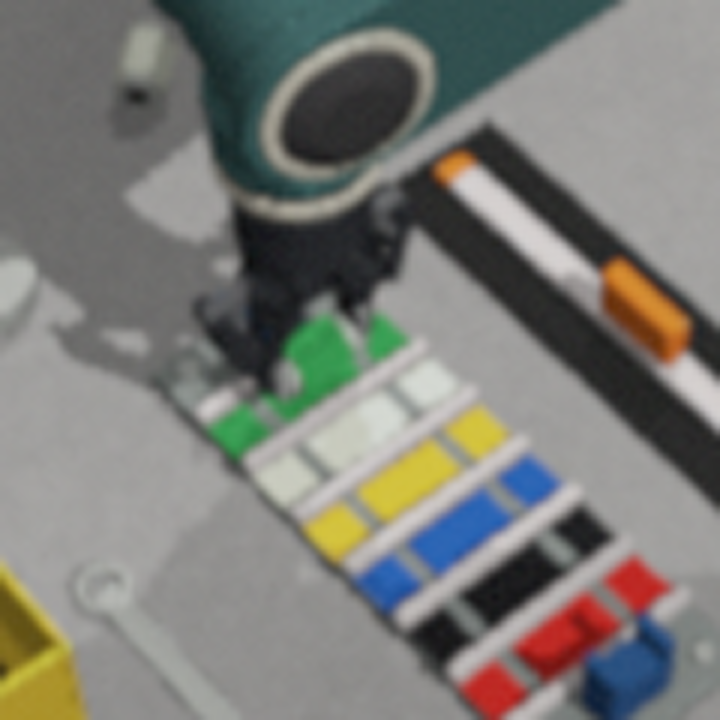

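Call:
send_rows(deltas=[[[-0.25,0,0.5,0,0,0,0.3],[-0.25,0,1,0,0,0,0.3],[-0.25,0,1.5,0,0,0,0.3],[-0.25,0,1.55,0,0,0,0.3]]])

```text
clock: 25.18
position: [0.6102, -0.1036, 0.0051]
orientation: [-0.0, 0.701, 0.713, -0.0]
force: [-0.0, 0.1, -1.1]
finger_gap: 0.0493
```

```bash
python3 go.py .6102 -.1034 .0045 1.593
```

```text
at [ 0.6102 -0.1036  0.0051] psi 1.5884 gap 0.0493 F [-0.0258  0.1213 -1.0712] t 25.18 q6 -0.23
d [ 0.02 -0.    0.06] rot [-0.001 -0.    -0.005] tgt q6 -0.19
```

Call:
send_rows(deltas=[[[0,0,0.1,0,0,0,0.7],[0,0,0.1,0,0,0,0.8],[0,0,0,0,0,0,0.85],[0,0,-3,0,0,0,0.9],[0,0,-7,0,0,0,1]]])

```text
clock: 25.8
position: [0.61, -0.1035, 0.0758]
orientation: [-0.001, 0.701, 0.713, -0.0]
force: [0.6, -1.0, -0.9]
finger_gap: 0.0854
```

```bash
python3 - <<'E'
from h import *
p=manip.read_camera('scene');crop(p,(230,110,350,230),6,'g5.png')
E
python3 go.py .541 -.362 .07 2.4;
```

```text
at [ 0.6123 -0.104   0.0825] psi 1.5885 gap 0.0857 F [ 1.5286 -0.8913  6.8853] t 25.85 q6 -0.23
d [-25.67  -7.59   1.24] rot [ 0.005  0.003 -0.812] tgt q6 -1.42
```

View pics/g5.png

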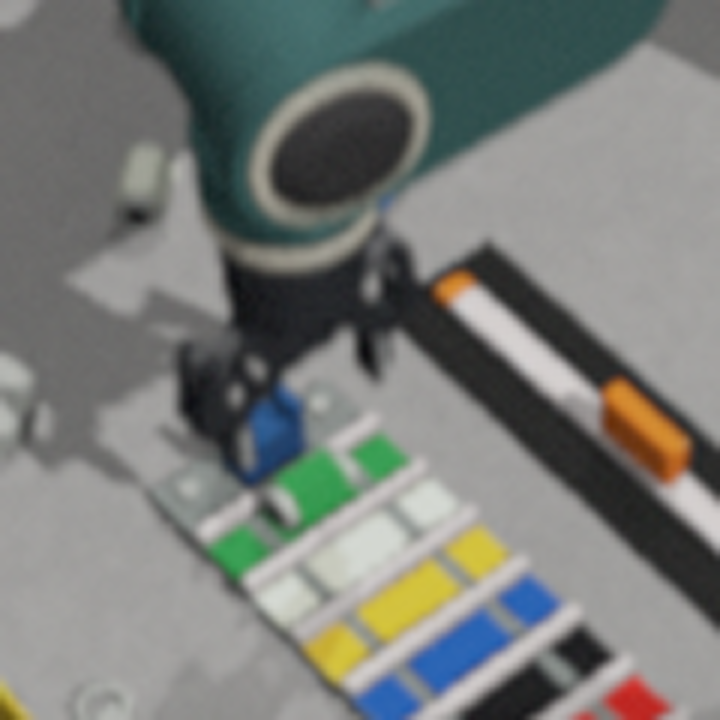

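Call:
send_rows(deltas=[[[-5,-1.5,0,0,0,-0.16,1],[-10,-3,0,0,0,-0.32,1],[-15,-4.5,0,0,0,-0.48,1],[-20,-6,0,0,0,-0.64,1],[-25,-7.5,0,0,0,-0.8,1]]])

```text
clock: 26.48
position: [0.5394, -0.3566, 0.0759]
orientation: [0.0, 0.365, 0.931, -0.0]
force: [0.7, -0.1, 0.0]
finger_gap: 0.0855
```

```bash
python3 go.py .5425 -.363 .06 2.42; python3 - <<'E'
from m import *
P=[manip.read_camera(n) for n in('top','scene')]
draw(P,[[.5425,-.363,.85]],'w1.png',(400,160,480,240),(220,90,300,170),5)
E
```

```text
at [ 0.5394 -0.3566  0.0759] psi 2.3937 gap 0.0855 F [ 0.7186 -0.0978  0.0076] t 26.48 q6 -1.45
d [-0.67 -0.26  1.59] rot [ 0.     0.001 -0.026] tgt q6 -1.44
```

View pics/w1.png

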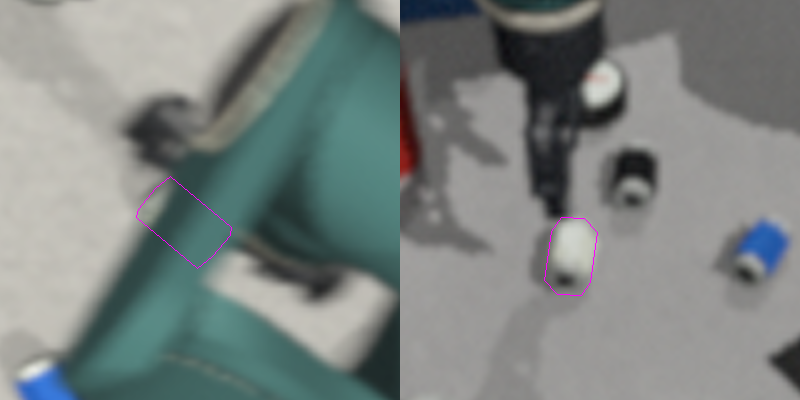

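Call:
send_rows(deltas=[[[-0.4,-0.2,2,0,0,-0.02,1],[-0.6,-0.2,4,0,0,-0.02,1],[-0.6,-0.2,6,0,0,-0.02,1],[-0.6,-0.2,8,0,0,-0.02,1],[-0.6,-0.2,8.4,0,0,-0.02,1]]])

```text
clock: 27.2
position: [0.5423, -0.3596, -0.0106]
orientation: [-0.001, 0.358, 0.934, 0.0]
force: [-0.6, 0.1, 0.2]
finger_gap: 0.0852
```

Call:
send_rows(deltas=[[[0,0,0,0,0,0,1],[0,0,0,0,0,0,1]]])

```text
clock: 27.45
position: [0.5433, -0.3608, -0.0075]
orientation: [0.001, 0.358, 0.934, -0.0]
force: [0.5, -0.1, 1.2]
finger_gap: 0.0858
```

```bash
python3 go.py .5425 -.363 -.008 2.42; python3 - <<'E'
from m import *
P=[manip.read_camera(n) for n in('top','scene')]
draw(P,[[.5425,-.363,.85]],'w2.png',(400,160,480,240),(220,90,300,170),5)
E
```

```text
at [ 0.5433 -0.3608 -0.0075] psi 2.4083 gap 0.0858 F [ 0.4788 -0.0548  1.2471] t 27.45 q6 -1.46
d [-0.09 -0.22  0.05] rot [ 0.     0.001 -0.012] tgt q6 -1.44
```

View pics/w2.png

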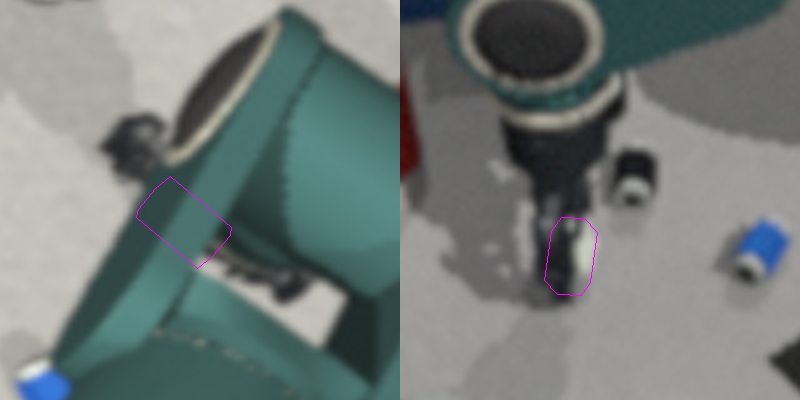

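```bash
python3 - <<'E'
from h import *
p=manip.read_camera('scene');s=manip.sense();x=s['position'].copy();a=s['orientation']
u=np.array([np.sin(2.408),-np.cos(2.408),0]);x[2]=0.013
I=cv2.resize(p['image'][:,:,::-1],None,fx=10,fy=10,interpolation=cv2.INTER_CUBIC)
for k in(-.05,.05,.057):
  for z in(.012,.04):
    r,c=proj(p,[*(x+k*u)[:2],z]);print(k,z,r,c);cv2.circle(I,(int(c*10+5),int(r*10+5)),4,(255,0,255),2)
cv2.imwrite('pics/w3.png',I[1200:1600,2350:2750])
E
```

```text
-0.05 0.012 131.97102315574878 255.498105671563
-0.05 0.04 126.78627049571404 254.82743037575568
0.05 0.012 151.7785648361961 252.31492189621534
0.05 0.04 146.68204610501135 251.57661101211716
0.057 0.012 153.217239035689 252.08371883004395
0.057 0.04 148.12785142661255 251.34037734986592
```

View pics/w3.png

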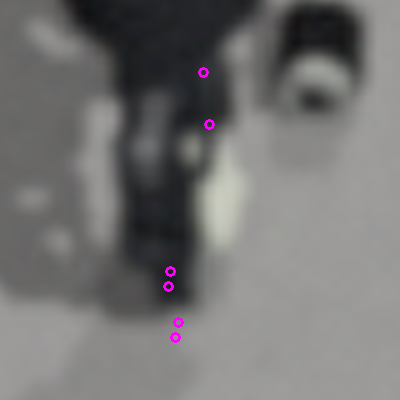

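Call:
send_rows(deltas=[[[0.15,-0.2,0,0,0,0,0.3],[0.15,-0.2,0,0,0,0,0.3],[0.15,-0.2,0,0,0,0,0.3],[0.15,-0.2,0,0,0,0,0.3],[0.15,-0.2,0,0,0,0,0.3]]])

```text
clock: 28.22
position: [0.5406, -0.3612, -0.0078]
orientation: [0.0, 0.358, 0.934, -0.0]
force: [-2.6, 0.1, 6.2]
finger_gap: 0.0498
```

Call:
send_rows(deltas=[[[0,0,-1,0,0,0,0.3],[0,0,-3,0,0,0,0.3],[0,0,-6,0,0,0,0.3],[0,0,-8,0,0,0,0.3],[0,0,-8,0,0,0,0.3]]])

```text
clock: 28.85
position: [0.5412, -0.3615, 0.0738]
orientation: [0.002, 0.358, 0.934, -0.0]
force: [-0.5, 0.2, -2.6]
finger_gap: 0.0494
```

```bash
python3 go.py .6093 -.0594 .075 1.593; python3 - <<'E'
from h import *
p=manip.read_camera('scene');crop(p,(210,70,310,170),6,'w4.png')
E
```

```text
at [ 0.5412 -0.3615  0.0738] psi 2.4085 gap 0.0494 F [-0.4609  0.2279 -2.5632] t 28.85 q6 -1.47
d [15.15 27.   -0.15] rot [0.002 0.003 0.815] tgt q6 -0.12
```

View pics/w4.png

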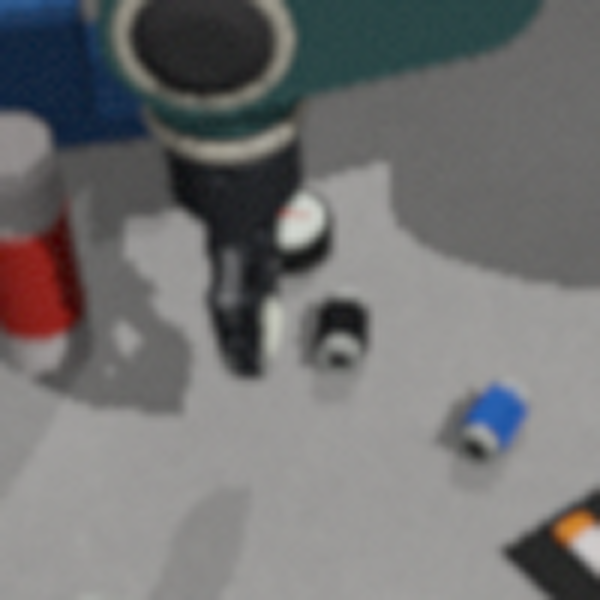

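Call:
send_rows(deltas=[[[2.2,4,0,0,0,0.13,0.3],[4.7,8.4,0,0,0,0.27,0.3],[7.3,13,0,0,0,0.41,0.3],[9.9,17.6,0,0,0,0.55,0.3],[12.5,22.2,0,0,0,0.69,0.3]]])

```text
clock: 29.52
position: [0.5957, -0.1105, 0.0702]
orientation: [-0.001, 0.655, 0.756, -0.0]
force: [0.3, -0.1, -1.7]
finger_gap: 0.0496
```

```bash
python3 go.py .6093 -.0594 .075 1.593
```

```text
at [ 0.5957 -0.1105  0.0702] psi 1.7136 gap 0.0496 F [ 0.3328 -0.1077 -1.6725] t 29.52 q6 -0.37
d [ 4.87  2.07 -0.48] rot [-0.002 -0.001  0.121] tgt q6 -0.12
```

Call:
send_rows(deltas=[[[2.5,1,-0.3,0,0,0.07,0.3],[4.5,1.9,-0.3,0,0,0.12,0.3],[4.5,1.9,-0.3,0,0,0.12,0.3],[4.5,1.9,-0.3,0,0,0.12,0.3],[4.5,1.9,-0.3,0,0,0.12,0.3]]])

```text
clock: 30.15
position: [0.608, -0.0658, 0.0742]
orientation: [-0.0, 0.697, 0.717, -0.0]
force: [0.7, -0.4, -1.8]
finger_gap: 0.0491
```

```bash
python3 go.py .6093 -.0594 .0048 1.593
```

```text
at [ 0.608  -0.0658  0.0742] psi 1.5981 gap 0.0491 F [ 0.6514 -0.3705 -1.795 ] t 30.15 q6 -0.18
d [0.63 0.15 6.94] rot [-0.001 -0.     0.005] tgt q6 -0.12
```

Call:
send_rows(deltas=[[[0.63,0.15,2,0,0,0,0.3],[0.63,0.15,4,0,0,0,0.3],[0.63,0.15,5,0,0,0,0.3],[0.63,0.15,5,0,0,0,0.3]]])

```text
clock: 30.65
position: [0.609, -0.0587, 0.0233]
orientation: [-0.001, 0.697, 0.717, -0.001]
force: [-0.5, 0.2, -1.4]
finger_gap: 0.0494
```

```bash
python3 go.py .6093 -.0594 .0048 1.593
```

```text
at [ 0.609  -0.0587  0.0233] psi 1.5985 gap 0.0494 F [-0.4766  0.2173 -1.3774] t 30.65 q6 -0.17
d [-0.07  0.03  1.85] rot [-0.002 -0.     0.005] tgt q6 -0.12
```

Call:
send_rows(deltas=[[[0,0,0.6,0,0,0,0.3],[0,0,1.2,0,0,0,0.3],[0,0,1.8,0,0,0,0.3],[0,0,1.85,0,0,0,0.3],[0,0,1.85,0,0,0,0.3]]])

```text
clock: 31.28
position: [0.6097, -0.0587, 0.0062]
orientation: [0.0, 0.697, 0.717, 0.0]
force: [0.6, -0.2, -2.6]
finger_gap: 0.0496
```

Call:
send_rows(deltas=[[[0,0,0,0,0,0,0.7],[0,0,0,0,0,0,0.8],[0,0,0,0,0,0,0.85],[0,0,-3,0,0,0,0.9],[0,0,-7,0,0,0,1]]])

```text
clock: 31.9
position: [0.6091, -0.0587, 0.0761]
orientation: [-0.001, 0.697, 0.717, -0.001]
force: [0.9, -0.3, 0.5]
finger_gap: 0.0857
```

```bash
python3 - <<'E'
from m import *
P=[manip.read_camera(n) for n in('top','scene')]
for c,v in dict(blue=(.432,-.277,[.5]),black=(.459,-.4,[.77])).items():
    b=sockfit(P,c,v[:2],v[2]);print(c,b.x,b.fun)
draw(P,[[.459,-.401,.77],[.434,-.277,.55]],'k1.png',(390,190,460,260),(220,100,320,200),5)
E
python3 go.py .459 -.4 .07 2.34;
```

```text
blue [ 0.4308 -0.2759  0.424 ] 1.103485691034857
black [ 0.4573 -0.3981  0.8507] 0.9247291505857366
at [ 0.6116 -0.059   0.0809] psi 1.5984 gap 0.0853 F [0.4914 0.9551 0.1644] t 32.0 q6 -0.17
d [-33.67 -16.2    1.03] rot [ 0.006  0.003 -0.742] tgt q6 -1.49
```

View pics/k1.png

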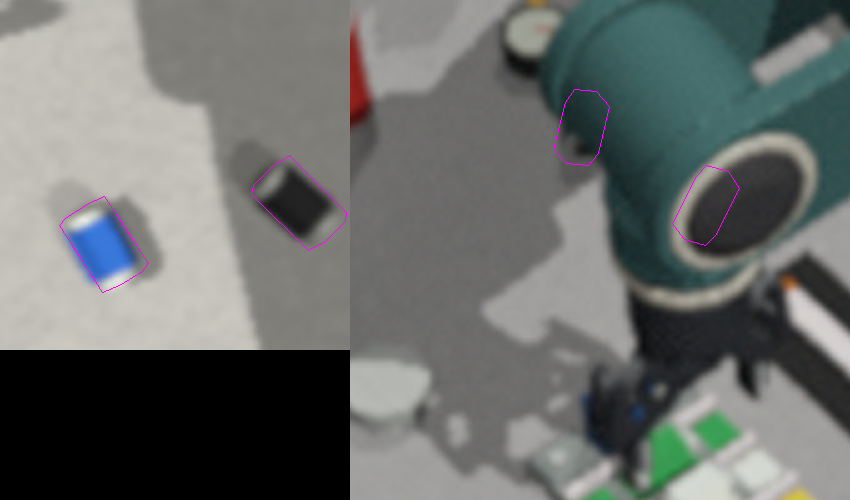

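Call:
send_rows(deltas=[[[-5.4,-2.6,0,0,0,-0.13,1],[-10.8,-5.2,0,0,0,-0.26,1],[-16.2,-7.8,0,0,0,-0.39,1],[-21.6,-10.4,0,0,0,-0.52,1],[-27,-13,0,0,0,-0.65,1]]])

```text
clock: 32.62
position: [0.4861, -0.3338, 0.076]
orientation: [0.0, 0.43, 0.903, -0.0]
force: [1.7, -0.5, 1.2]
finger_gap: 0.0857
```

```bash
python3 go.py .459 -.4 .065 2.36;python3 - <<'E'
from m import *
P=[manip.read_camera(n) for n in('top','scene')]
draw(P,[[.459,-.4,.79],[.433,-.276,.5]],'k2.png',(260,150,390,220),(220,80,350,230),5)
E
```

```text
at [ 0.4861 -0.3338  0.076 ] psi 2.2527 gap 0.0857 F [ 1.6902 -0.4646  1.2434] t 32.62 q6 -1.33
d [-3.43 -6.27  1.1 ] rot [ 0.     0.    -0.107] tgt q6 -1.51
```

View pics/k2.png

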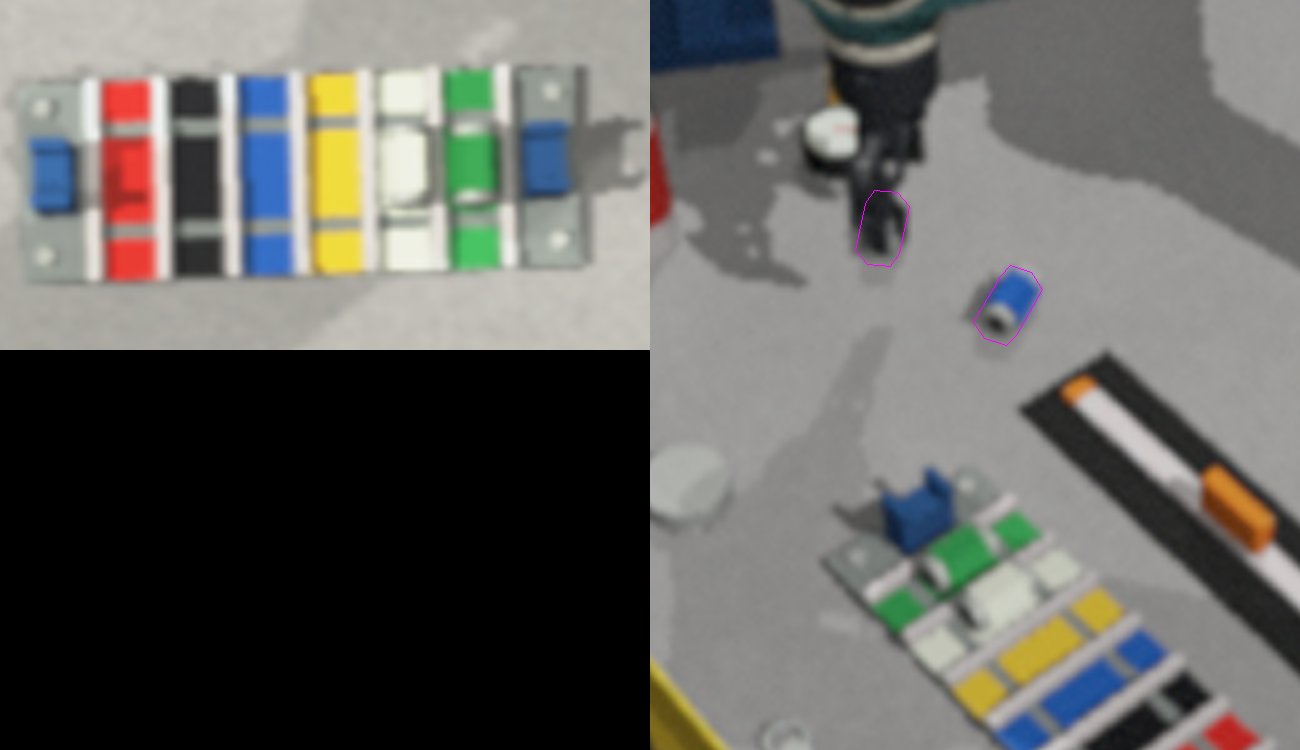

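Call:
send_rows(deltas=[[[-1.6,-3,0,0,0,-0.05,1],[-3,-5.5,0,0,0,-0.1,1],[-3.1,-5.6,0.5,0,0,-0.1,1],[-3.1,-5.6,1,0,0,-0.1,1],[-3.1,-5.6,1,0,0,-0.1,1]]])

```text
clock: 33.35
position: [0.4631, -0.3904, 0.0653]
orientation: [-0.0, 0.386, 0.922, 0.0]
force: [0.1, -0.5, -0.2]
finger_gap: 0.0857
```

```bash
python3 go.py .459 -.4 -.0065 2.36
```

```text
at [ 0.4631 -0.3904  0.0653] psi 2.3488 gap 0.0857 F [ 0.0817 -0.54   -0.1521] t 33.35 q6 -1.52
d [-0.4  -0.97  7.18] rot [ 0.    -0.001 -0.011] tgt q6 -1.51
```

Call:
send_rows(deltas=[[[-0.4,-0.97,1,0,0,-0.01,1],[-0.4,-0.97,3,0,0,-0.01,1],[-0.4,-0.97,5,0,0,-0.01,1],[-0.4,-0.97,6.8,0,0,-0.01,1],[-0.4,-0.97,7.1,0,0,-0.01,1]]])

```text
clock: 33.98
position: [0.4582, -0.4004, -0.007]
orientation: [-0.001, 0.382, 0.924, 0.0]
force: [-0.1, -0.5, 0.5]
finger_gap: 0.0853
```

```bash
python3 go.py .459 -.4 -.0065 2.36;python3 - <<'E'
from m import *
P=[manip.read_camera(n) for n in('top','scene')]
draw(P,[[.459,-.4,.79],[.433,-.276,.5]],'k3.png',(400,190,480,260),(220,80,320,170),6)
E
```

```text
at [ 0.4582 -0.4004 -0.007 ] psi 2.3584 gap 0.0853 F [-0.0596 -0.5056  0.4657] t 33.98 q6 -1.55
d [-0.03  0.08 -0.05] rot [-0.    -0.003 -0.002] tgt q6 -1.51
```

View pics/k3.png

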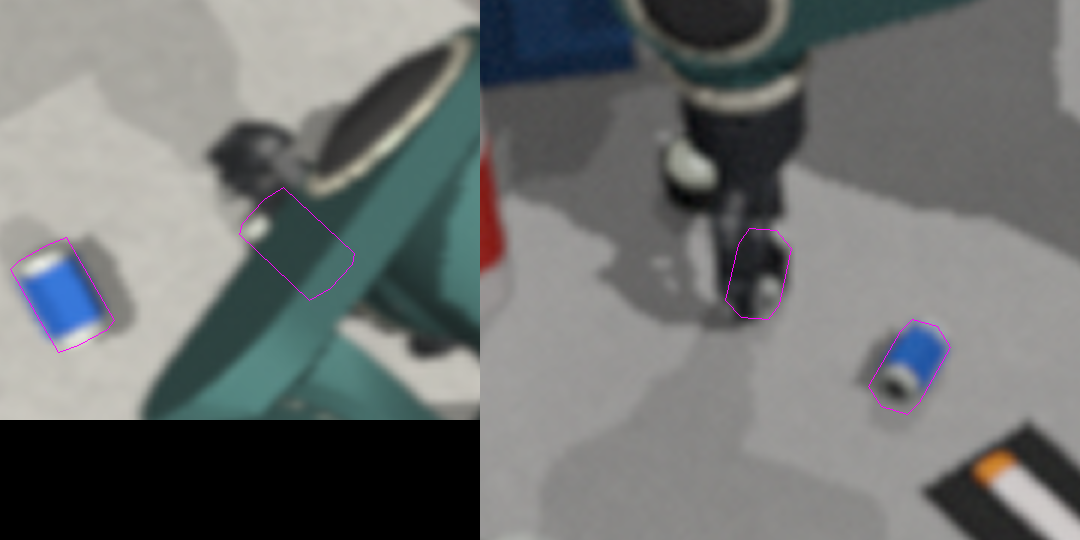

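Same alignment as with the white one; close.

Call:
send_rows(deltas=[[[0.15,0,0,0,0,0,0.3],[0.15,0,0,0,0,0,0.3],[0.15,0,0,0,0,0,0.3],[0.15,0,0,0,0,0,0.3],[0.15,0,0,0,0,0,0.3]]])

```text
clock: 34.7
position: [0.4582, -0.4005, -0.0037]
orientation: [0.001, 0.382, 0.924, -0.0]
force: [-0.5, 0.6, 7.5]
finger_gap: 0.0493
```

Call:
send_rows(deltas=[[[0,0,-1,0,0,0,0.3],[0,0,-3,0,0,0,0.3],[0,0,-6,0,0,0,0.3],[0,0,-8,0,0,0,0.3],[0,0,-8,0,0,0,0.3]]])

```text
clock: 35.33
position: [0.4584, -0.4007, 0.0773]
orientation: [0.002, 0.382, 0.924, -0.001]
force: [0.5, -0.9, -3.0]
finger_gap: 0.0491
```

```bash
python3 go.py .6063 .0726 .075 1.593; python3 - <<'E'
from h import *
p=manip.read_camera('scene');crop(p,(210,70,310,170),6,'k4.png')
E
```

```text
at [ 0.4584 -0.4007  0.0773] psi 2.3584 gap 0.0491 F [ 0.494  -0.8969 -3.0016] t 35.33 q6 -1.55
d [22.91 43.97  0.16] rot [0.001 0.003 0.765] tgt q6 0.1
```

View pics/k4.png

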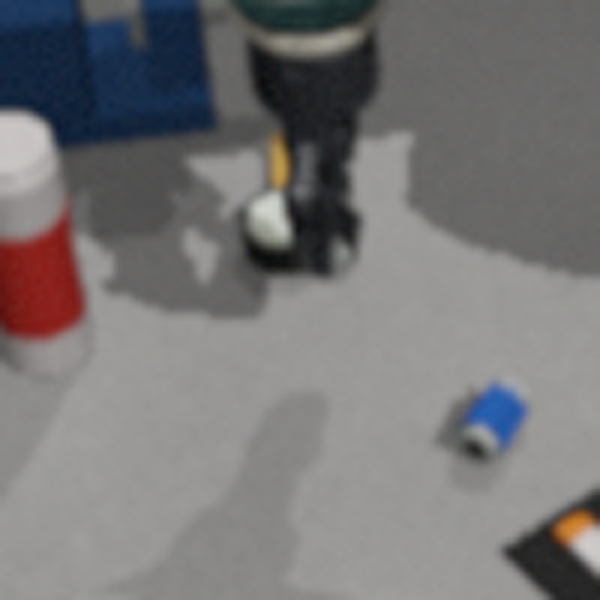

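Call:
send_rows(deltas=[[[2.1,4,0,0,0,0.07,0.3],[4.5,8.7,0,0,0,0.15,0.3],[7,13.5,0,0,0,0.23,0.3],[9.5,18.4,0,0,0,0.31,0.3],[12,23.2,0,0,0,0.39,0.3]]])

```text
clock: 36.0
position: [0.5361, -0.1491, 0.0738]
orientation: [-0.001, 0.555, 0.832, -0.0]
force: [1.1, -0.8, -2.3]
finger_gap: 0.0493
```

```bash
python3 go.py .6063 .0726 .075 1.593
```

```text
at [ 0.5361 -0.1491  0.0738] psi 1.9656 gap 0.0493 F [ 1.0621 -0.7901 -2.2671] t 36.0 q6 -0.71
d [17.76 15.   -0.12] rot [-0.001 -0.001  0.373] tgt q6 0.1
```

Call:
send_rows(deltas=[[[3.8,3.2,0,0,0,0.08,0.3],[7.6,6.4,0,0,0,0.16,0.3],[11.4,9.6,0,0,0,0.24,0.3],[15,12.8,0,0,0,0.32,0.3],[17.3,14.6,0,0,0,0.37,0.3]]])

```text
clock: 36.62
position: [0.6038, 0.0671, 0.0735]
orientation: [-0.001, 0.698, 0.717, -0.001]
force: [-0.1, 0.5, -1.8]
finger_gap: 0.0495
```

Call:
send_rows(deltas=[[[0,0,0,0,0,0,0.3],[0,0,0,0,0,0,0.3]]])

```text
clock: 36.88
position: [0.6035, 0.0647, 0.074]
orientation: [-0.0, 0.697, 0.717, -0.001]
force: [0.8, 0.6, -2.5]
finger_gap: 0.0494
```

```bash
python3 go.py .6063 .0726 .0075 1.593
```

```text
at [0.6035 0.0647 0.074 ] psi 1.5991 gap 0.0494 F [ 0.8174  0.6152 -2.4771] t 36.88 q6 0.04
d [0.79 0.31 6.65] rot [-0.002  0.     0.006] tgt q6 0.1
```

Call:
send_rows(deltas=[[[0.8,0.3,2,0,0,0,0.3],[0.8,0.3,4,0,0,0,0.3],[0.8,0.3,5,0,0,0,0.3],[0.8,0.3,5,0,0,0,0.3]]])

```text
clock: 37.38
position: [0.6062, 0.0729, 0.0238]
orientation: [-0.001, 0.697, 0.717, -0.001]
force: [-0.8, -0.6, -1.8]
finger_gap: 0.049
```

```bash
python3 go.py .6063 .0726 .0075 1.593
```

```text
at [0.6062 0.0729 0.0238] psi 1.5982 gap 0.049 F [-0.7553 -0.6215 -1.7521] t 37.38 q6 0.05
d [-0.03  0.01  1.63] rot [-0.002  0.     0.005] tgt q6 0.1
```

Call:
send_rows(deltas=[[[0,0,0.6,0,0,0,0.3],[0,0,1.2,0,0,0,0.3],[0,0,1.6,0,0,0,0.3],[0,0,1.65,0,0,0,0.3]]])

```text
clock: 37.88
position: [0.6068, 0.0731, 0.0084]
orientation: [-0.0, 0.697, 0.717, -0.0]
force: [0.4, 0.7, -2.6]
finger_gap: 0.0496
```

Call:
send_rows(deltas=[[[0,0,0.1,0,0,0,0.3],[0,0,0.1,0,0,0,0.3]]])

```text
clock: 38.12
position: [0.6069, 0.0731, 0.0083]
orientation: [0.0, 0.697, 0.717, 0.0]
force: [-3.4, -0.7, 4.8]
finger_gap: 0.0495
```

Touched down at 0.0083 as predicted; release and head to blue.

Call:
send_rows(deltas=[[[0,0,0,0,0,0,0.7],[0,0,0,0,0,0,0.8],[0,0,0,0,0,0,0.85],[0,0,-3,0,0,0,0.9],[0,0,-7,0,0,0,1]]])

```text
clock: 38.75
position: [0.6062, 0.0731, 0.0775]
orientation: [-0.001, 0.697, 0.717, -0.001]
force: [1.6, -0.1, -0.1]
finger_gap: 0.0852
```

```bash
python3 - <<'E'
from m import *
P=[manip.read_camera(n) for n in('top','scene')]
for v in [(.433,-.276,[.5])]:
    b=sockfit(P[:1],'blue',v[:2],v[2]);print(b.x,b.fun)
draw(P,[[.433,-.276,.5]],'l1.png',(390,190,460,260),(220,100,340,220),5)
E
python3 go.py .433 -.276 .07 2.07;
```

```text
[ 0.4315 -0.277   0.4617] 0.11896622453165595
at [0.6088 0.0733 0.0824] psi 1.5984 gap 0.0855 F [0.0598 0.7985 0.3099] t 38.85 q6 0.05
d [-34.43 -18.54   1.11] rot [ 0.006  0.001 -0.472] tgt q6 -1.07
```

View pics/l1.png

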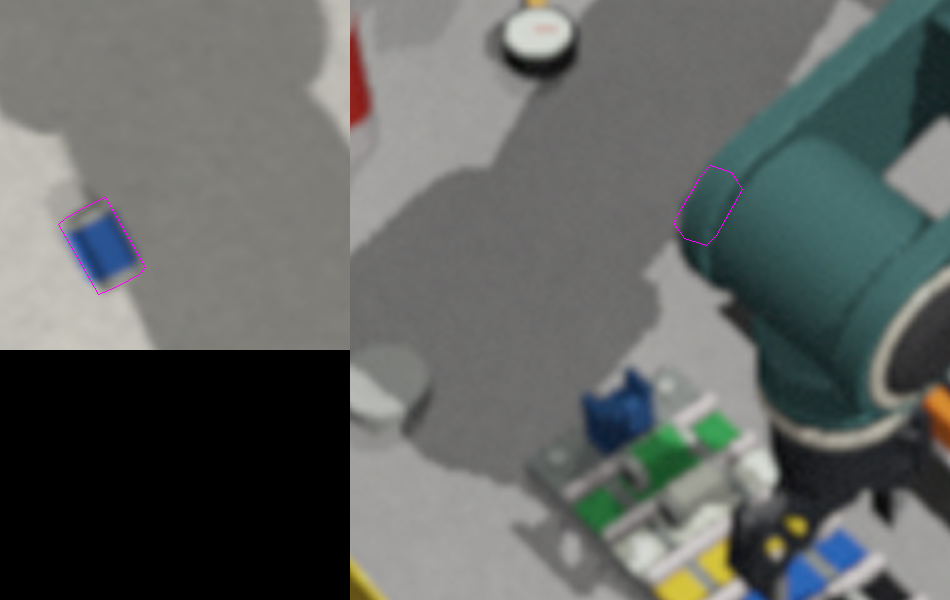

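Call:
send_rows(deltas=[[[-5.2,-2.8,0,0,0,-0.07,1],[-10.4,-5.6,0,0,0,-0.14,1],[-15.6,-8.4,0,0,0,-0.21,1],[-20.8,-11.2,0,0,0,-0.28,1],[-26,-14,0,0,0,-0.35,1]]])

```text
clock: 39.48
position: [0.4729, -0.1921, 0.0774]
orientation: [0.0, 0.561, 0.828, 0.0]
force: [0.5, -0.7, -1.1]
finger_gap: 0.0857
```

```bash
python3 go.py .4325 -.2765 .065 2.05
```

```text
at [ 0.4729 -0.1921  0.0774] psi 1.9509 gap 0.0857 F [ 0.4732 -0.7424 -1.0825] t 39.48 q6 -0.82
d [-6.34 -6.89  1.24] rot [ 0.     0.    -0.099] tgt q6 -1.05
```

Call:
send_rows(deltas=[[[-3,-3.2,0,0,0,-0.05,1],[-5.7,-6.3,0,0,0,-0.1,1],[-5.9,-6.6,0.5,0,0,-0.1,1],[-5.9,-6.6,1,0,0,-0.1,1],[-5.9,-6.6,1,0,0,-0.1,1]]])

```text
clock: 40.1
position: [0.4347, -0.2688, 0.0669]
orientation: [-0.001, 0.519, 0.854, 0.0]
force: [0.1, -0.5, -0.8]
finger_gap: 0.0851
```

```bash
python3 go.py .4325 -.2765 -.006 2.05
```

```text
at [ 0.4347 -0.2688  0.0669] psi 2.0491 gap 0.0851 F [ 0.0519 -0.5355 -0.7641] t 40.1 q6 -1.08
d [-0.59 -0.54  7.29] rot [-0.    -0.001 -0.001] tgt q6 -1.05
```

Call:
send_rows(deltas=[[[-0.6,-0.5,1,0,0,0,1],[-0.6,-0.5,3,0,0,0,1],[-0.6,-0.5,5,0,0,0,1],[-0.6,-0.5,7,0,0,0,1],[-0.6,-0.5,7.3,0,0,0,1]]])

```text
clock: 40.72
position: [0.4318, -0.2766, -0.0078]
orientation: [-0.002, 0.52, 0.854, 0.0]
force: [-0.4, 0.6, 1.1]
finger_gap: 0.0851
```

```bash
python3 go.py .4325 -.2765 -.006 2.05;python3 - <<'E'
from m import *
P=[manip.read_camera(n) for n in('top','scene')]
draw(P,[[.4325,-.2765,.48]],'l2.png',(380,200,460,280),(240,90,340,190),5)
E
```

```text
at [ 0.4318 -0.2766 -0.0078] psi 2.0485 gap 0.0851 F [-0.3807  0.6034  1.0639] t 40.73 q6 -1.1
d [-0.02  0.07 -0.18] rot [-0.001 -0.003 -0.002] tgt q6 -1.05
```

View pics/l2.png

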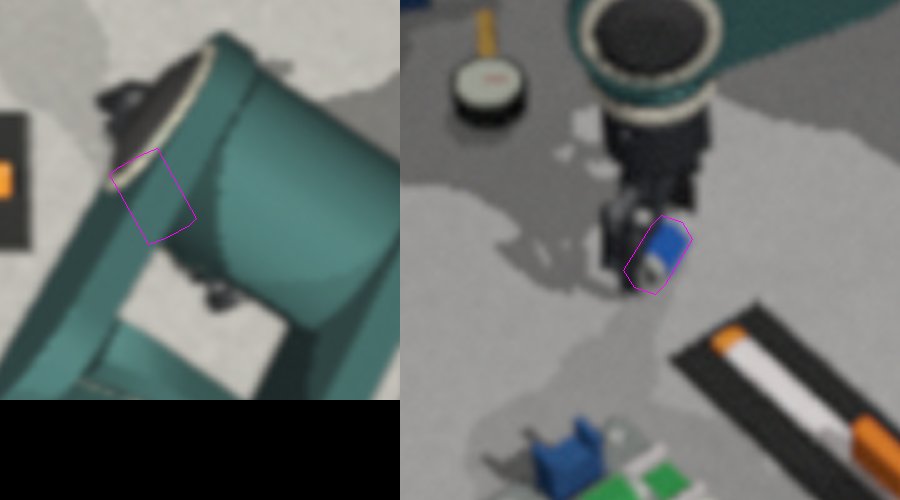

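Call:
send_rows(deltas=[[[0.2,0,-0.1,0,0,0,0.3],[0.2,0,-0.1,0,0,0,0.3],[0.2,0,-0.1,0,0,0,0.3],[0.2,0,-0.1,0,0,0,0.3],[0.2,0,-0.1,0,0,0,0.3]]])

```text
clock: 41.45
position: [0.4323, -0.2759, -0.0034]
orientation: [0.001, 0.52, 0.854, -0.0]
force: [-1.4, 1.0, 6.1]
finger_gap: 0.049
```

Call:
send_rows(deltas=[[[0,0,-1,0,0,0,0.3],[0,0,-3,0,0,0,0.3],[0,0,-6,0,0,0,0.3],[0,0,-8,0,0,0,0.3],[0,0,-8,0,0,0,0.3]]])

```text
clock: 42.08
position: [0.4325, -0.2761, 0.0772]
orientation: [0.001, 0.52, 0.854, -0.0]
force: [-0.1, 0.3, -1.9]
finger_gap: 0.0493
```

```bash
python3 go.py .6073 .0286 .075 1.593; python3 - <<'E'
from h import *
p=manip.read_camera('scene');crop(p,(230,70,330,170),6,'l4.png')
E
```

```text
at [ 0.4325 -0.2761  0.0772] psi 2.0484 gap 0.0493 F [-0.1187  0.2815 -1.871 ] t 42.08 q6 -1.1
d [19.02 29.53  0.21] rot [0.002 0.002 0.455] tgt q6 0.02
```

View pics/l4.png

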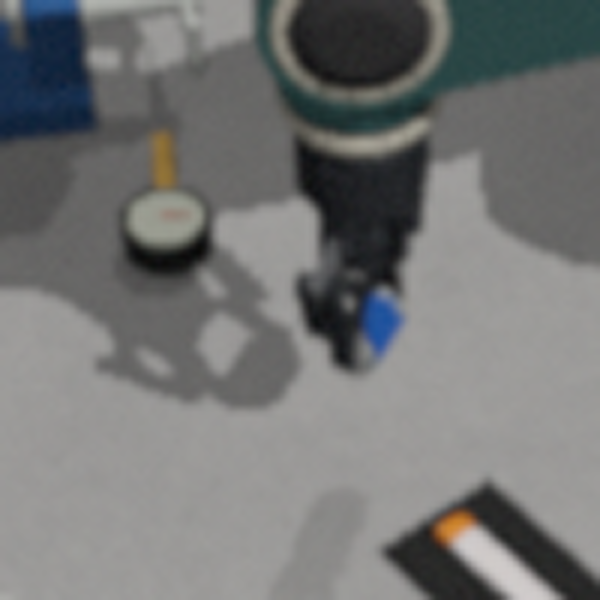

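Call:
send_rows(deltas=[[[2.2,3.4,0,0,0,0.06,0.3],[5,7.6,0,0,0,0.13,0.3],[8,12.3,0,0,0,0.2,0.3],[11,17,0,0,0,0.27,0.3],[14,21.7,0,0,0,0.34,0.3]]])

```text
clock: 42.75
position: [0.5603, -0.0498, 0.0741]
orientation: [-0.001, 0.658, 0.753, -0.0]
force: [0.8, -1.7, -1.4]
finger_gap: 0.0488
```

```bash
python3 go.py .6073 .0286 .075 1.593
```

```text
at [ 0.5603 -0.0498  0.0741] psi 1.7061 gap 0.0488 F [ 0.838 -1.655 -1.411] t 42.75 q6 -0.27
d [ 7.13  5.71 -0.1 ] rot [-0.002 -0.     0.113] tgt q6 0.02
```

Call:
send_rows(deltas=[[[3.5,2.6,0,0,0,0.05,0.3],[6.7,5.3,0,0,0,0.11,0.3],[7.2,5.6,0,0,0,0.11,0.3],[7.2,5.6,0,0,0,0.11,0.3],[7.2,5.6,0,0,0,0.11,0.3]]])

```text
clock: 43.38
position: [0.6053, 0.0266, 0.0751]
orientation: [-0.0, 0.697, 0.717, -0.0]
force: [-0.3, 0.1, -2.0]
finger_gap: 0.0487
```

```bash
python3 go.py .6073 .0286 .0090 1.593
```

```text
at [0.6053 0.0266 0.0751] psi 1.598 gap 0.0487 F [-0.2715  0.0999 -1.9512] t 43.38 q6 -0.03
d [0.2  0.22 6.61] rot [-0.001  0.     0.005] tgt q6 0.02
```

Call:
send_rows(deltas=[[[0.2,0.2,2,0,0,0,0.3],[0.2,0.2,4,0,0,0,0.3],[0.2,0.2,5,0,0,0,0.3],[0.2,0.2,5,0,0,0,0.3]]])

```text
clock: 43.88
position: [0.6071, 0.0294, 0.0243]
orientation: [-0.001, 0.697, 0.717, -0.001]
force: [-0.3, 0.1, -0.8]
finger_gap: 0.0493
```

```bash
python3 go.py .6073 .0286 .0090 1.593;python3 - <<'E'
from h import *
p=manip.read_camera('scene');crop(p,(240,130,360,250),6,'l5.png')
E
```

```text
at [0.6071 0.0294 0.0243] psi 1.5983 gap 0.0493 F [-0.3114  0.097  -0.7568] t 43.88 q6 -0.02
d [-0.08  0.02  1.53] rot [-0.002 -0.     0.005] tgt q6 0.02
```

View pics/l5.png

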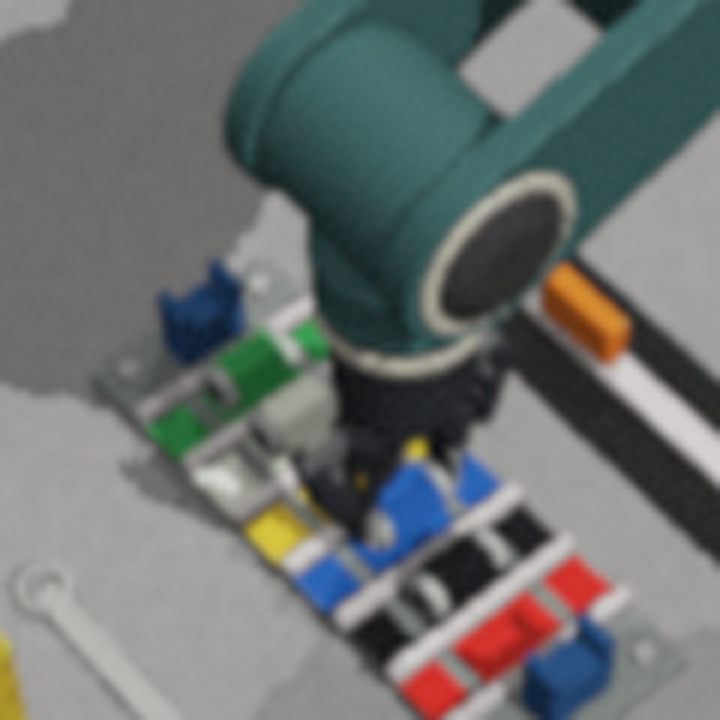

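Call:
send_rows(deltas=[[[-0.1,0,0.6,0,0,0,0.3],[-0.1,0,1.2,0,0,0,0.3],[-0.1,0,1.5,0,0,0,0.3],[-0.1,0,1.55,0,0,0,0.3]]])

```text
clock: 44.42
position: [0.6077, 0.0285, 0.0099]
orientation: [-0.0, 0.697, 0.717, -0.0]
force: [-0.9, -0.4, -1.2]
finger_gap: 0.0492
```

Call:
send_rows(deltas=[[[0,0,0.1,0,0,0,0.3],[0,0,0.1,0,0,0,0.3]]])

```text
clock: 44.68
position: [0.6078, 0.0285, 0.0092]
orientation: [0.0, 0.697, 0.717, 0.0]
force: [-0.8, 0.6, -1.9]
finger_gap: 0.0489
```

Within 1 mm of the floor; release, and turn to yellow.

Call:
send_rows(deltas=[[[0,0,0,0,0,0,0.7],[0,0,0,0,0,0,0.8],[0,0,0,0,0,0,0.85],[0,0,-3,0,0,0,0.9],[0,0,-7,0,0,0,1]]])

```text
clock: 45.3
position: [0.6072, 0.0285, 0.0791]
orientation: [-0.001, 0.697, 0.717, -0.001]
force: [0.3, 0.1, 0.2]
finger_gap: 0.085
```

```bash
python3 - <<'E'
from m import *
P=[manip.read_camera(n) for n in('top','scene')]
for c,v in dict(yellow=(.5555,.349,[2.52]),red=(.469,.4055,[.7])).items():
    print(c,[sockfit(Q,c,v[:2],v[2]).x for Q in(P,P[:1],P[1:])])
draw(P,[[.5555,.349,2.52],[.469,.4055,.7]],'y1.png',(180,180,250,250),(360,210,460,310),5)
E
python3 go.py .556 .349 .07 .95;
```

```text
yellow [array([0.556 , 0.3497, 2.5658]), array([0.5575, 0.3496, 2.497 ]), array([0.5538, 0.3481, 2.5178])]
red [array([0.4688, 0.4064, 0.7039]), array([0.4699, 0.4072, 0.6972]), array([0.4633, 0.4014, 0.739 ])]
at [0.6097 0.0285 0.0839] psi 1.5984 gap 0.0856 F [ 0.5029 -0.4318 -0.2649] t 45.4 q6 -0.02
d [32.18 -4.5   1.36] rot [ 0.006 -0.002  0.648] tgt q6 1.18
```

View pics/y1.png

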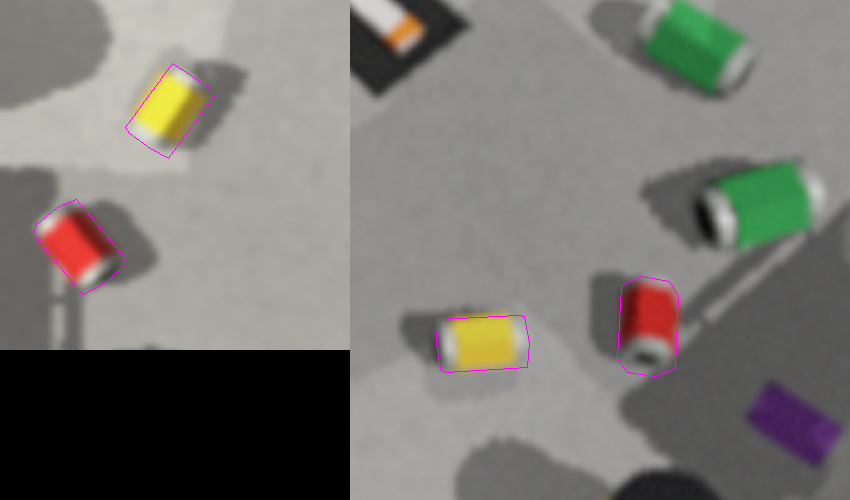

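Call:
send_rows(deltas=[[[5.4,-0.8,0,0,0,0.12,1],[10.8,-1.6,0,0,0,0.24,1],[16.2,-2.4,0,0,0,0.36,1],[21.6,-3.2,0,0,0,0.48,1],[27,-3.9,0,0,0,0.6,1]]])

```text
clock: 46.02
position: [0.5607, 0.299, 0.0789]
orientation: [0.0, 0.879, 0.477, 0.0]
force: [0.3, -0.3, 1.0]
finger_gap: 0.0854
```

```bash
python3 go.py .556 .349 .065 .96
```

```text
at [0.5607 0.299  0.0789] psi 0.9945 gap 0.0854 F [ 0.3348 -0.3416  1.0119] t 46.02 q6 1.03
d [ 3.93 -3.12  1.39] rot [ 0.    -0.     0.035] tgt q6 1.17
```

Call:
send_rows(deltas=[[[2,-1.6,0,0,0,0.03,1],[3.8,-3,0.7,0,0,0.03,1],[3.8,-3,1.2,0,0,0.03,1],[3.8,-3,1.2,0,0,0.03,1]]])

```text
clock: 46.52
position: [0.5566, 0.3447, 0.0661]
orientation: [0.0, 0.885, 0.466, -0.001]
force: [0.3, -0.3, 0.2]
finger_gap: 0.0851
```

```bash
python3 go.py .556 .349 -.006 .96
```

```text
at [0.5566 0.3447 0.0661] psi 0.9685 gap 0.0851 F [ 0.2536 -0.274   0.1584] t 46.52 q6 1.12
d [ 0.33 -0.29  7.21] rot [-0.     0.001  0.009] tgt q6 1.17
```

Call:
send_rows(deltas=[[[0.33,-0.3,1,0,0,0.01,1],[0.33,-0.3,3,0,0,0.01,1],[0.33,-0.3,5,0,0,0.01,1],[0.33,-0.3,6.8,0,0,0.01,1],[0.33,-0.3,7.1,0,0,0.01,1]]])

```text
clock: 47.15
position: [0.5553, 0.3494, -0.006]
orientation: [0.0, 0.887, 0.461, -0.001]
force: [-0.0, 0.2, 0.1]
finger_gap: 0.0852
```

```bash
python3 go.py .556 .349 -.006 .96;python3 - <<'E'
from m import *
P=[manip.read_camera(n) for n in('top','scene')]
draw(P,[[.556,.349,2.53]],'y2.png',(180,180,250,250),(340,210,440,310),5)
E
```

```text
at [ 0.5553  0.3494 -0.006 ] psi 0.9584 gap 0.0852 F [-0.0214  0.1753  0.1007] t 47.15 q6 1.14
d [ 0.    0.08 -0.  ] rot [-0.001  0.002 -0.002] tgt q6 1.17
```

View pics/y2.png

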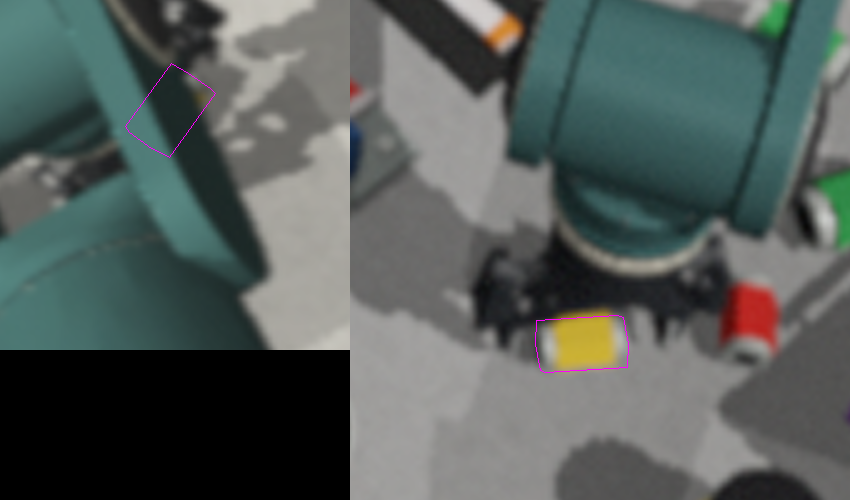

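Call:
send_rows(deltas=[[[0,0,0,0,0,0,0.3],[0,0,0,0,0,0,0.3],[0,0,0,0,0,0,0.3],[0,0,0,0,0,0,0.3],[0,0,0,0,0,0,0.3]]])

```text
clock: 47.88
position: [0.5566, 0.3502, -0.0028]
orientation: [-0.0, 0.887, 0.461, 0.001]
force: [-0.5, -0.6, 6.3]
finger_gap: 0.0491
```

Call:
send_rows(deltas=[[[0,0,-1,0,0,0,0.3],[0,0,-3,0,0,0,0.3],[0,0,-6,0,0,0,0.3],[0,0,-8,0,0,0,0.3],[0,0,-8,0,0,0,0.3]]])

```text
clock: 48.5
position: [0.5568, 0.3504, 0.0784]
orientation: [-0.0, 0.887, 0.461, 0.002]
force: [-0.2, -0.3, -2.2]
finger_gap: 0.0489
```

```bash
python3 go.py .6083 -.0154 .075 1.593; python3 - <<'E'
from h import *
p=manip.read_camera('scene');crop(p,(340,190,440,290),6,'y4.png')
E
```

```text
at [0.5568 0.3504 0.0784] psi 0.9584 gap 0.0489 F [-0.2277 -0.2586 -2.1517] t 48.5 q6 1.14
d [-26.97  25.23   0.29] rot [ 0.002 -0.002 -0.635] tgt q6 -0.05
```

View pics/y4.png

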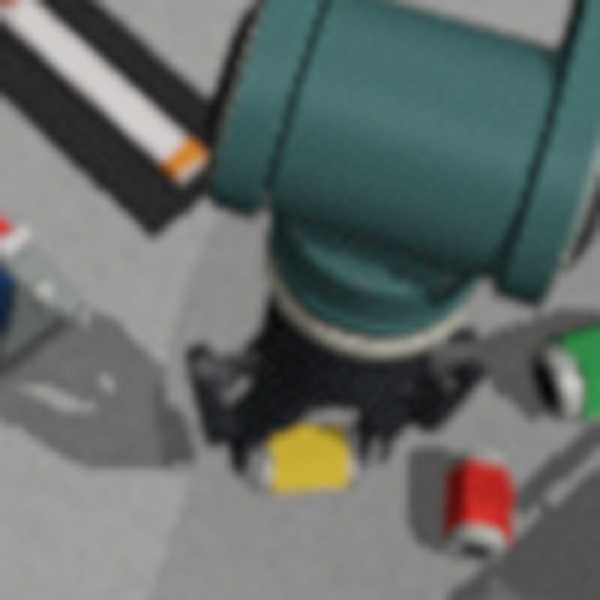

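Call:
send_rows(deltas=[[[-3,2.8,0,0,0,-0.07,0.3],[-6.6,6.2,0,0,0,-0.16,0.3],[-10.4,9.8,0,0,0,-0.25,0.3],[-14.2,13.4,0,0,0,-0.34,0.3],[-18,17,0,0,0,-0.43,0.3]]])

```text
clock: 49.18
position: [0.5912, 0.1032, 0.0747]
orientation: [-0.0, 0.768, 0.641, -0.001]
force: [-0.0, -0.0, -2.3]
finger_gap: 0.0493
```

```bash
python3 go.py .6083 -.0154 .075 1.593
```

```text
at [0.5912 0.1032 0.0747] psi 1.3915 gap 0.0493 F [-0.0027 -0.0168 -2.2756] t 49.17 q6 0.31
d [-11.36   3.8   -0.03] rot [-0.002  0.    -0.201] tgt q6 -0.05
```

Call:
send_rows(deltas=[[[-4,1.3,0,0,0,-0.07,0.3],[-8,2.6,0,0,0,-0.14,0.3],[-11.2,3.7,0,0,0,-0.2,0.3],[-11.2,3.7,0,0,0,-0.2,0.3],[-11.2,3.7,0,0,0,-0.2,0.3]]])

```text
clock: 49.8
position: [0.6073, -0.0117, 0.0751]
orientation: [-0.001, 0.701, 0.713, -0.0]
force: [-0.3, 0.4, -2.6]
finger_gap: 0.049
```

```bash
python3 go.py .6083 -.0154 .0095 1.593
```

```text
at [ 0.6073 -0.0117  0.0751] psi 1.5876 gap 0.049 F [-0.279   0.3504 -2.6393] t 49.8 q6 -0.08
d [-0.38  0.1   6.55] rot [-0.002 -0.    -0.005] tgt q6 -0.05
```

Call:
send_rows(deltas=[[[-0.38,0.1,2,0,0,0,0.3],[-0.38,0.1,4,0,0,0,0.3],[-0.38,0.1,5,0,0,0,0.3],[-0.38,0.1,5,0,0,0,0.3]]])

```text
clock: 50.3
position: [0.6083, -0.0155, 0.0248]
orientation: [-0.001, 0.701, 0.713, -0.001]
force: [0.0, -0.1, -1.9]
finger_gap: 0.0488
```

```bash
python3 go.py .6083 -.0154 .0095 1.593
```

```text
at [ 0.6083 -0.0155  0.0248] psi 1.5886 gap 0.0488 F [ 0.0246 -0.1186 -1.9181] t 50.3 q6 -0.09
d [0.01 0.   1.53] rot [-0.002 -0.    -0.004] tgt q6 -0.05
```

Call:
send_rows(deltas=[[[0,0,0.6,0,0,0,0.3],[0,0,1.2,0,0,0,0.3],[0,0,1.5,0,0,0,0.3],[0,0,1.55,0,0,0,0.3],[0,0,1.6,0,0,0,0.3]]])

```text
clock: 50.92
position: [0.609, -0.0158, 0.0103]
orientation: [0.0, 0.701, 0.713, 0.0]
force: [0.0, 0.3, -3.0]
finger_gap: 0.0489
```

Call:
send_rows(deltas=[[[0,0,0,0,0,0,0.7],[0,0,0,0,0,0,0.8],[0,0,0,0,0,0,0.85],[0,0,-3,0,0,0,0.9],[0,0,-7,0,0,0,1]]])

```text
clock: 51.55
position: [0.6083, -0.0157, 0.0801]
orientation: [-0.001, 0.701, 0.713, -0.001]
force: [0.3, 0.3, -0.3]
finger_gap: 0.0857
```

```bash
python3 - <<'E'
from m import *
P=[manip.read_camera(n) for n in('top','scene')]
for c,v in dict(red=(.469,.4055,[.7])).items():
    print(c,[sockfit(Q,c,v[:2],v[2]).x for Q in(P,P[:1],P[1:])])
draw(P,[[.469,.4055,.7]],'r1.png',(180,180,250,250),(360,210,460,310),5)
E
python3 go.py .4685 .4055 .07 2.27;
```

```text
red [array([0.4688, 0.4064, 0.7039]), array([0.47  , 0.4072, 0.6848]), array([0.4633, 0.4014, 0.739 ])]
at [ 0.6109 -0.0158  0.0849] psi 1.5885 gap 0.0851 F [ 0.0839  0.2519 -0.8042] t 51.65 q6 -0.09
d [ 42.38 -13.5    1.39] rot [ 0.006  0.003 -0.682] tgt q6 0.01
```

View pics/r1.png

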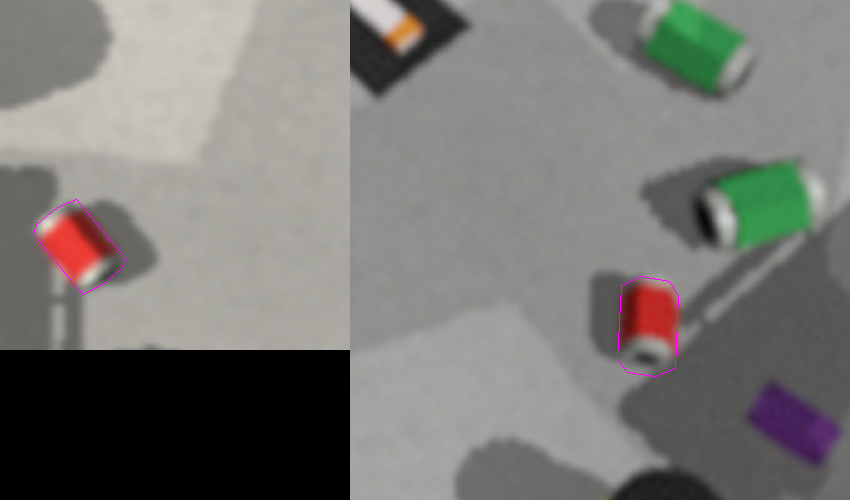

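Call:
send_rows(deltas=[[[5.6,-1.8,0,0,0,-0.1,1],[11.2,-3.6,0,0,0,-0.2,1],[16.8,-5.4,0,0,0,-0.3,1],[22.4,-7.2,0,0,0,-0.4,1],[28,-9,0,0,0,-0.5,1]]])

```text
clock: 52.28
position: [0.5131, 0.2643, 0.08]
orientation: [0.0, 0.501, 0.865, 0.0]
force: [1.0, -0.4, -0.0]
finger_gap: 0.0856
```

```bash
python3 go.py .469 .4055 .065 2.27
```

```text
at [0.5131 0.2643 0.08  ] psi 2.0917 gap 0.0856 F [ 0.9534 -0.3796 -0.015 ] t 52.27 q6 -0.09
d [14.44  3.2   1.5 ] rot [ 0.     0.    -0.178] tgt q6 0.01
```

Call:
send_rows(deltas=[[[5,1.1,0,0,0,-0.06,1],[10,2.2,0,0,0,-0.12,1],[14,3.1,0.7,0,0,-0.178,1],[14,3.1,1.2,0,0,-0.178,1],[14,3.1,1.2,0,0,-0.178,1]]])

```text
clock: 52.9
position: [0.4714, 0.3991, 0.0673]
orientation: [-0.0, 0.424, 0.906, -0.001]
force: [-0.1, 0.3, -0.3]
finger_gap: 0.0852
```

```bash
python3 go.py .469 .4055 -.006 2.27
```

```text
at [0.4714 0.3991 0.0673] psi 2.2662 gap 0.0852 F [-0.0998  0.2653 -0.2506] t 52.9 q6 -0.03
d [0.65 0.23 7.33] rot [-0.001  0.    -0.004] tgt q6 0.01
```

Call:
send_rows(deltas=[[[0.6,0.2,1,0,0,0,1],[0.6,0.2,3,0,0,0,1],[0.6,0.2,5,0,0,0,1],[0.6,0.2,7,0,0,0,1],[0.6,0.2,7.2,0,0,0,1]]])

```text
clock: 53.52
position: [0.4685, 0.4047, -0.0063]
orientation: [-0.001, 0.424, 0.906, -0.001]
force: [0.3, -1.0, 1.3]
finger_gap: 0.0852
```

```bash
python3 go.py .469 .4055 -.006 2.27;python3 - <<'E'
from m import *
P=[manip.read_camera(n) for n in('top','scene')]
draw(P,[[.469,.4055,.70]],'r2.png',(160,190,230,260),(370,210,470,310),5)
E
```

```text
at [ 0.4685  0.4047 -0.0063] psi 2.2663 gap 0.0852 F [ 0.3484 -1.0426  1.3463] t 53.52 q6 -0.02
d [ 0.03  0.09 -0.03] rot [-0.003 -0.    -0.004] tgt q6 0.01
```

View pics/r2.png

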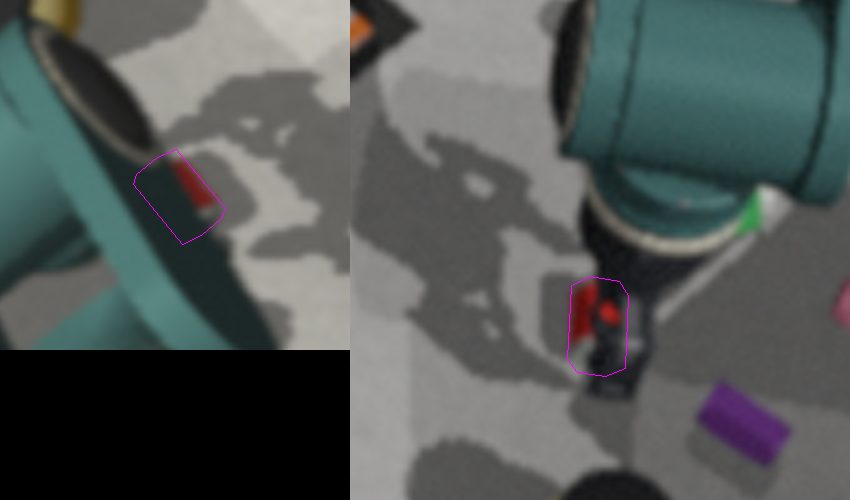

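```bash
python3 - <<'E'
from h import *
p=manip.read_camera('scene');s=manip.sense();x=s['position']
u=np.array([np.sin(2.266),-np.cos(2.266),0])
for k in(-.05,.03,.05):
  for z in(.012,.02,.04):
    r,c=proj(p,[*(x+k*u)[:2],z]);print(k,z,'crop5',(c+.5-370)*5+350,(r+.5-210)*5)
E
```

```text
-0.05 0.012 crop5 600.1493693293139 257.2516789353415
-0.05 0.02 crop5 602.7564724638376 251.25357782523565
-0.05 0.04 crop5 609.3801966985734 236.01453063937726
0.03 0.012 crop5 593.7716793214679 373.82013737829453
0.03 0.02 crop5 596.4368713279714 368.17213996534065
0.03 0.04 crop5 603.2118946039947 353.81470761438663
0.05 0.012 crop5 592.1094511519203 404.20157251644383
0.05 0.02 crop5 594.7894612591315 398.650774987218
0.05 0.04 crop5 601.6031272517696 384.5384101662279
```

```bash
python3 - <<'E'
from h import *
p=manip.read_camera('scene');s=manip.sense();x=s['position']
u=np.array([np.sin(2.266),-np.cos(2.266),0])
F=12
I=cv2.resize(p['image'][:,:,::-1],None,fx=F,fy=F,interpolation=cv2.INTER_CUBIC)
I=cv2.convertScaleAbs(I,alpha=1.8,beta=20)
for k in(.045,.06):
  for z in(.012,.04):
    r,c=proj(p,[*(x+k*u)[:2],z]);cv2.circle(I,(int((c+.5)*F),int((r+.5)*F)),4,(255,0,255),2)
cv2.imwrite('pics/r3.png',I[240*F:300*F,395*F:450*F])
E
```

```text
(no output)
```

View pics/r3.png

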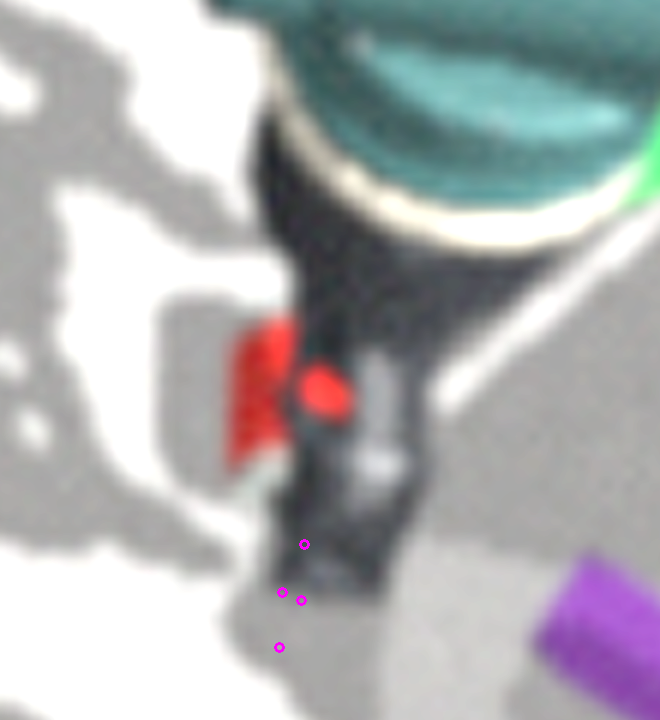

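Call:
send_rows(deltas=[[[-0.4,0,0,0,0,0,1],[-0.8,0,0,0,0,0,1],[-0.8,0,0,0,0,0,1]]])

```text
clock: 54.1
position: [0.4748, 0.3992, -0.0037]
orientation: [0.0, 0.424, 0.906, 0.0]
force: [1.0, 0.9, -0.1]
finger_gap: 0.0851
```

```bash
python3 - <<'E'
from h import *
p=manip.read_camera('scene');s=manip.sense();x=s['position'];print(x,s['force'],s['joint_positions'])
u=np.array([np.sin(2.266),-np.cos(2.266),0])
F=12
I=cv2.resize(p['image'][:,:,::-1],None,fx=F,fy=F,interpolation=cv2.INTER_CUBIC)
I=cv2.convertScaleAbs(I,alpha=1.8,beta=20)
for k in(.045,.06):
  for z in(.012,.04):
    r,c=proj(p,[*(x+k*u)[:2],z]);cv2.circle(I,(int((c+.5)*F),int((r+.5)*F)),4,(255,0,255),2)
cv2.imwrite('pics/r4.png',I[240*F:300*F,395*F:450*F])
E
```

```text
[ 0.47463572  0.39925137 -0.00372986] [ 0.27775909 -0.63273456  0.22230768] [ 6.58208351e-01  1.48075083e-01  1.78290538e+00  3.07030325e-05
  1.21037138e+00 -3.70887423e-02]
```

View pics/r4.png

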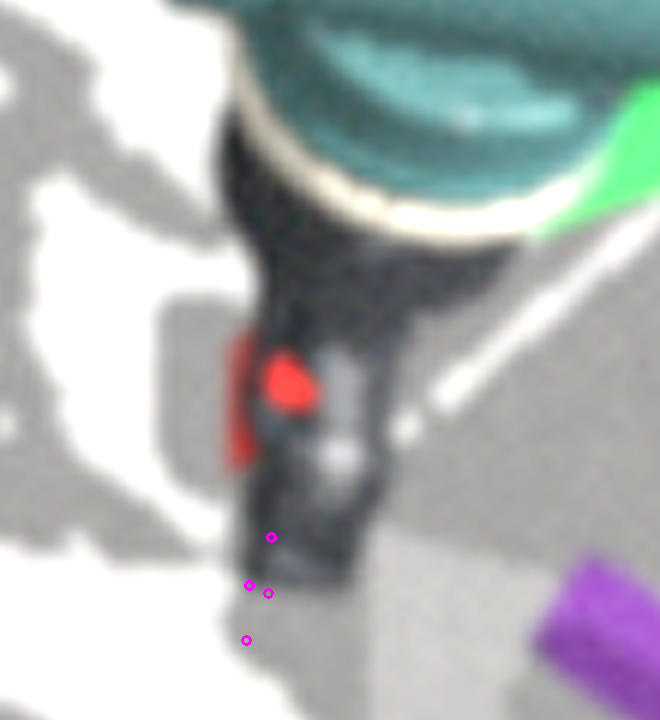

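Call:
send_rows(deltas=[[[-0.2,0,0.1,0,0,0,1],[-0.2,0,0.1,0,0,0,0.3],[-0.2,0,0.1,0,0,0,0.3],[-0.2,0,0.1,0,0,0,0.3],[-0.2,0,0.1,0,0,0,0.3]]])

```text
clock: 54.78
position: [0.4759, 0.3979, -0.0046]
orientation: [0.0, 0.424, 0.906, 0.0]
force: [-1.0, -0.8, 5.0]
finger_gap: 0.0489
```

Call:
send_rows(deltas=[[[0,0,0,0,0,0,0.3],[0,0,-2,0,0,0,0.3],[0,0,-5,0,0,0,0.3],[0,0,-8,0,0,0,0.3],[0,0,-8,0,0,0,0.3]]])

```text
clock: 55.4
position: [0.4767, 0.3986, 0.0787]
orientation: [0.001, 0.424, 0.906, 0.002]
force: [0.4, 1.1, -1.9]
finger_gap: 0.0485
```

```bash
python3 go.py .6054 .1166 .075 1.593; python3 - <<'E'
from h import *
p=manip.read_camera('scene');crop(p,(370,200,470,300),6,'r5.png')
E
```

```text
at [0.4767 0.3986 0.0787] psi 2.2664 gap 0.0485 F [ 0.3602  1.0514 -1.8964] t 55.4 q6 -0.04
d [-29.9   -8.19   0.33] rot [ 0.004 -0.001  0.673] tgt q6 0.17
```

View pics/r5.png

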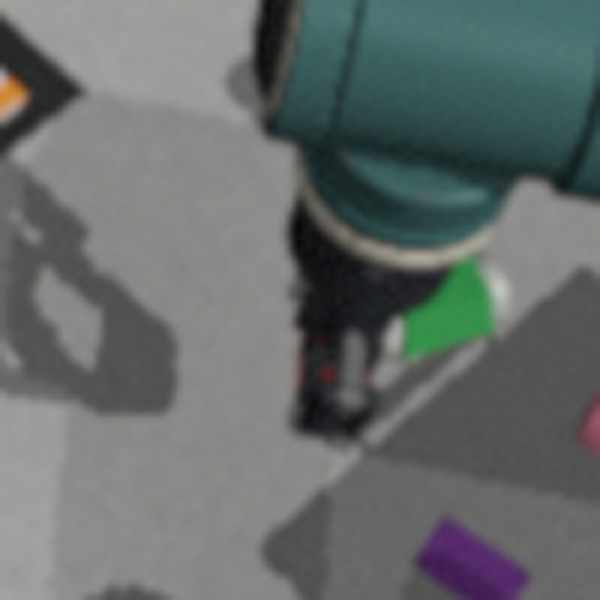

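Call:
send_rows(deltas=[[[-3.4,-0.9,0,0,0,0.07,0.3],[-8,-2.2,0,0,0,0.18,0.3],[-13,-3.6,0,0,0,0.29,0.3],[-18,-5,0,0,0,0.4,0.3],[-23,-6.3,0,0,0,0.51,0.3]]])

```text
clock: 56.08
position: [0.5746, 0.1792, 0.0741]
orientation: [-0.0, 0.64, 0.768, -0.001]
force: [0.2, 1.5, -1.7]
finger_gap: 0.0489
```

```bash
python3 go.py .6054 .1166 .075 1.593
```

```text
at [0.5746 0.1792 0.0741] psi 1.7529 gap 0.0489 F [ 0.1925  1.462  -1.7269] t 56.08 q6 0.08
d [-6.71  1.89 -0.09] rot [-0.002  0.     0.16 ] tgt q6 0.17
```

Call:
send_rows(deltas=[[[-3.3,0.9,0,0,0,0.08,0.3],[-6.4,1.8,0,0,0,0.155,0.3],[-6.5,1.9,0,0,0,0.155,0.3],[-6.5,1.9,0,0,0,0.155,0.3],[-6.5,1.9,0,0,0,0.155,0.3]]])

```text
clock: 56.7
position: [0.6049, 0.1213, 0.0748]
orientation: [-0.0, 0.696, 0.718, -0.0]
force: [-0.5, 0.7, -1.3]
finger_gap: 0.0488
```

```bash
python3 go.py .6054 .1166 .0085 1.593
```

```text
at [0.6049 0.1213 0.0748] psi 1.6029 gap 0.0488 F [-0.4623  0.6773 -1.3173] t 56.7 q6 0.12
d [-0.47  0.04  6.63] rot [-0.001 -0.     0.01 ] tgt q6 0.17
```

Call:
send_rows(deltas=[[[-0.47,0,2,0,0,0.01,0.3],[-0.47,0,4,0,0,0.01,0.3],[-0.47,0,5,0,0,0.01,0.3],[-0.47,0,5,0,0,0.01,0.3]]])

```text
clock: 57.2
position: [0.605, 0.1158, 0.0238]
orientation: [-0.001, 0.7, 0.714, -0.001]
force: [-1.0, 0.0, -1.7]
finger_gap: 0.0488
```

```bash
python3 go.py .6054 .1166 .0085 1.593;python3 - <<'E'
from h import *
p=manip.read_camera('scene');crop(p,(260,150,380,270),6,'r6.png')
E
```

```text
at [0.605  0.1158 0.0238] psi 1.5915 gap 0.0488 F [-0.9728  0.0223 -1.6934] t 57.2 q6 0.13
d [0.08 0.05 1.53] rot [-0.002  0.    -0.002] tgt q6 0.17
```

View pics/r6.png

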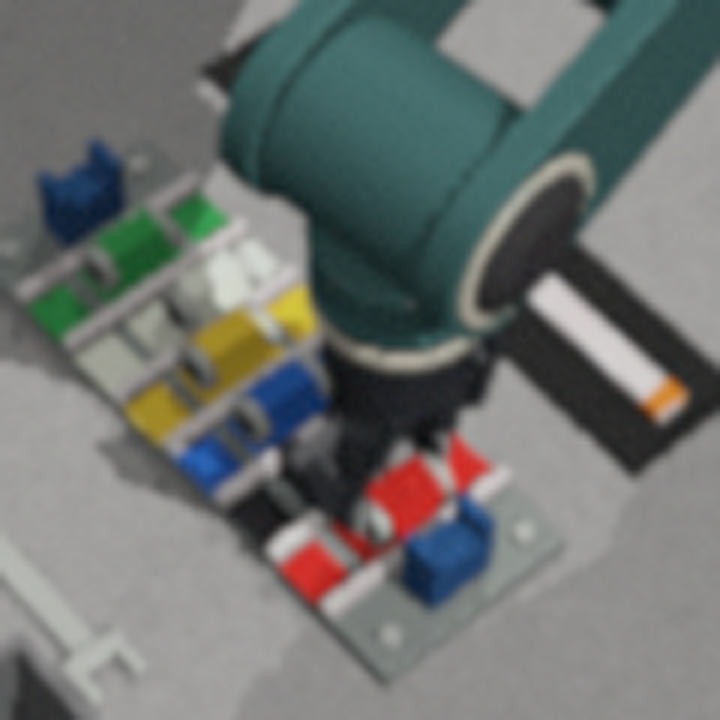

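Call:
send_rows(deltas=[[[0.05,0,0.6,0,0,0,0.3],[0.05,0,1.2,0,0,0,0.3],[0.05,0,1.5,0,0,0,0.3],[0.05,0,1.6,0,0,0,0.3],[0.05,0,1.6,0,0,0,0.3]]])

```text
clock: 57.88
position: [0.6067, 0.115, 0.0112]
orientation: [0.002, 0.7, 0.714, 0.0]
force: [-4.2, -13.8, 17.4]
finger_gap: 0.0493
```

Call:
send_rows(deltas=[[[0,0,0.1,0,0,0,0.3],[0,0,0.1,0,0,0,0.3]]])

```text
clock: 58.12
position: [0.6069, 0.1147, 0.0107]
orientation: [0.002, 0.7, 0.714, 0.0]
force: [-6.4, -15.2, 22.6]
finger_gap: 0.0487
```

Call:
send_rows(deltas=[[[0,0,-0.4,0,0,0,0.3],[-0.3,0,-0.4,0,0,0,0.3],[-0.3,0,-0.2,0,0,0,0.3],[-0.3,0,0,0,0,0,0.3],[-0.3,0,0,0,0,0,0.3]]])

```text
clock: 58.75
position: [0.6058, 0.113, 0.0082]
orientation: [0.0, 0.7, 0.714, -0.0]
force: [-1.6, -5.4, 4.2]
finger_gap: 0.0487
```

Call:
send_rows(deltas=[[[-0.15,0,0,0,0,0,0.3],[-0.15,0,0,0,0,0,0.3],[-0.15,0,0,0,0,0,0.3]]])

```text
clock: 59.12
position: [0.6055, 0.1119, 0.0079]
orientation: [-0.0, 0.7, 0.714, -0.0]
force: [-0.2, 0.1, -1.6]
finger_gap: 0.0488
```

Call:
send_rows(deltas=[[[0,0,0,0,0,0,0.7],[0,0,0,0,0,0,0.8],[0,0,0,0,0,0,0.85],[0,0,-3,0,0,0,0.9],[0,0,-9,0,0,0,1]]])

```text
clock: 59.75
position: [0.6043, 0.1117, 0.0968]
orientation: [-0.001, 0.7, 0.714, -0.002]
force: [1.1, 1.1, 0.8]
finger_gap: 0.0855
```

Call:
send_rows(deltas=[[[0,-4,-2,0,0,0,1],[0,-9,-4,0,0,0,1],[0,-15,-4,0,0,0,1],[0,-18,-4,0,0,0,1]]])

```text
clock: 60.25
position: [0.4237, 0.1081, 0.1384]
orientation: [0.0, 0.7, 0.714, 0.0]
force: [-0.3, 0.6, 1.1]
finger_gap: 0.0854
```

```bash
python3 go.py .438 -.012 .075 1.588;python3 - <<'E'
from h import *
p=manip.read_camera('scene');crop(p,(250,160,350,260),7,'s1.png')
p=manip.read_camera('top');crop(p,(245,150,395,260),5,'s2.png')
E
```

```text
at [0.4237 0.1081 0.1384] psi 1.5917 gap 0.0854 F [-0.3278  0.5827  1.1029] t 60.25 q6 0.17
d [-12.04   1.17   6.33] rot [ 0.001 -0.     0.004] tgt q6 -0.04
```

View pics/s1.png

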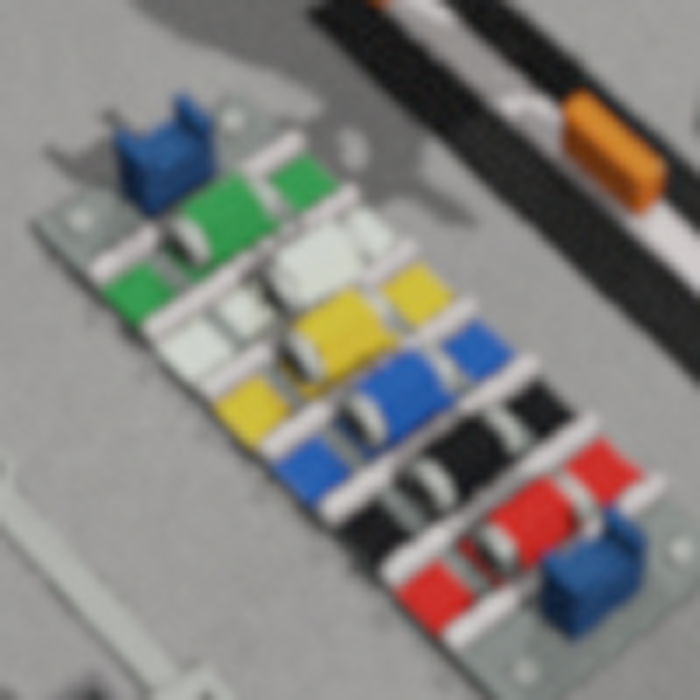

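View pics/s2.png

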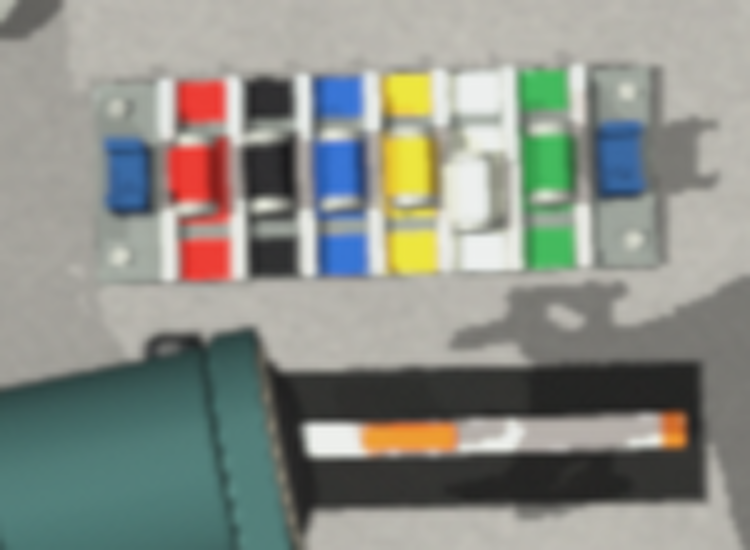

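```bash
python3 - <<'E'
from m import *
P=[manip.read_camera(n) for n in('top','scene')]
def slot(y,x=0):
    c,s=np.cos(.022),np.sin(.022);return .6078+c*x-s*y,.0066+s*x+c*y
out=[]
for p,b,f in((P[0],(255,165,380,205),6),(P[1],(245,170,345,250),7)):
    I=cv2.resize(p['image'][:,:,::-1],None,fx=f,fy=f,interpolation=cv2.INTER_CUBIC)
    for y in(.11,.066,.022,-.022,-.066,-.11):
        X=slot(y)
        H=hexpts(X[0],X[1],.022,.05,z=.027)
        q=np.array([proj(p,h)[::-1] for h in H],np.float32)
        cv2.polylines(I,[cv2.convexHull(np.round((q+.5)*f).astype(np.int32))],True,(255,0,255),1)
    cv2.imwrite(f'pics/t{f}.png',I[b[1]*f:b[3]*f,b[0]*f:b[2]*f])
E
```

```text
(no output)
```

View pics/t6.png

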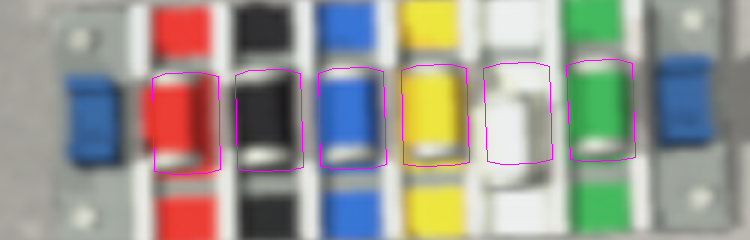

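View pics/t7.png

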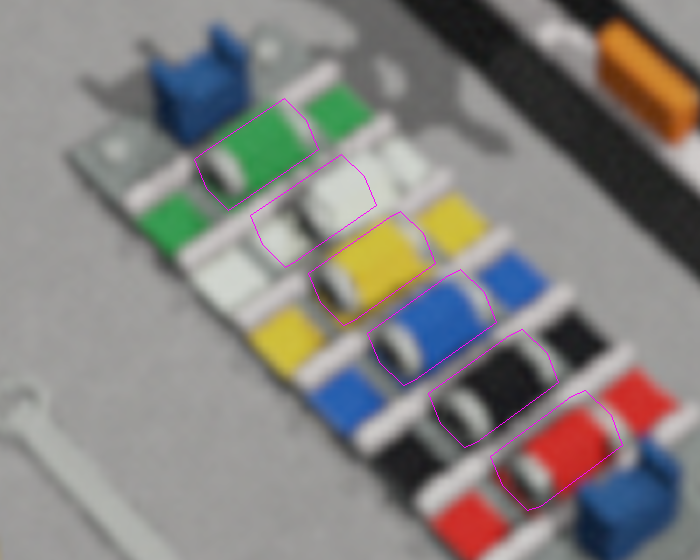

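```bash
python3 go.py .592 -.059 .08 1.593
```

```text
at [0.4259 0.1082 0.1386] psi 1.5917 gap 0.0856 F [-0.2459  0.3697 -0.7577] t 60.45 q6 0.17
d [-17.07  16.24   5.88] rot [ 0.002 -0.    -0.001] tgt q6 -0.12
```

Call:
send_rows(deltas=[[[-4.2,4,0,0,0,0,1],[-8.4,8,0,0,0,0,1],[-12.6,12,2,0,0,0,1],[-16.8,16,4,0,0,0,1],[-17,16.2,5.8,0,0,0,1]]])

```text
clock: 61.08
position: [0.5933, -0.0613, 0.0777]
orientation: [-0.001, 0.701, 0.713, -0.001]
force: [-0.1, 1.0, -0.0]
finger_gap: 0.0854
```

Call:
send_rows(deltas=[[[0,0,0,0,0,0,1],[0,0,0,0,0,0,1]]])

```text
clock: 61.32
position: [0.5912, -0.0578, 0.0808]
orientation: [0.0, 0.7, 0.715, 0.0]
force: [0.4, -0.2, -0.6]
finger_gap: 0.0855
```

```bash
python3 go.py .592 -.059 .007 1.593;python3 - <<'E'
from h import *
p=manip.read_camera('scene');crop(p,(240,140,340,240),7,'u1.png')
E
```

```text
at [ 0.5912 -0.0578  0.0808] psi 1.5922 gap 0.0855 F [ 0.409  -0.1527 -0.5841] t 61.33 q6 -0.16
d [-0.12  0.08  7.38] rot [ 0.001 -0.    -0.001] tgt q6 -0.12
```

View pics/u1.png

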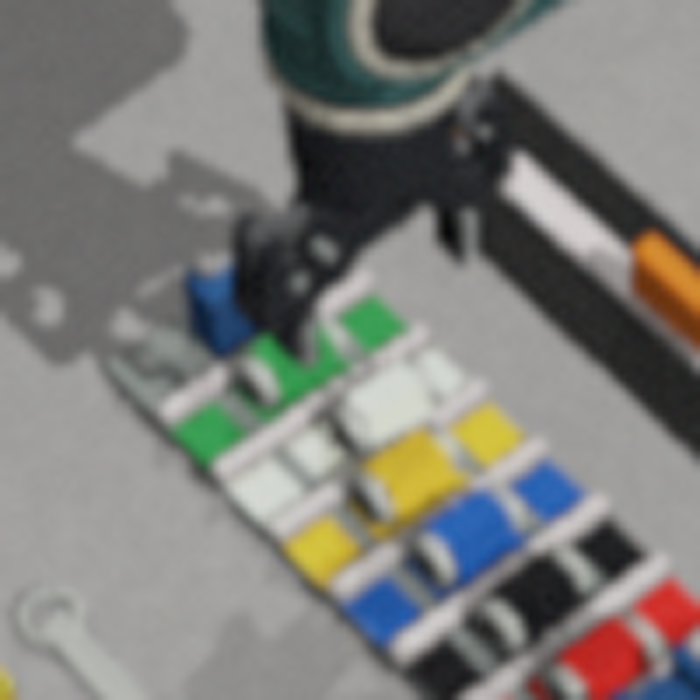

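Descend over the shifted white socket and re-grip it.

Call:
send_rows(deltas=[[[-0.1,0,2,0,0,0,1],[-0.1,0,4,0,0,0,1],[-0.1,0,5.5,0,0,0,1],[-0.1,0,7,0,0,0,1],[-0.1,0,7.3,0,0,0,1]]])

```text
clock: 62.0
position: [0.5906, -0.0594, 0.0057]
orientation: [-0.001, 0.7, 0.714, -0.001]
force: [0.2, 0.7, 0.0]
finger_gap: 0.0854
```

```bash
python3 go.py .592 -.059 .007 1.593;python3 - <<'E'
from h import *
p=manip.read_camera('scene');crop(p,(240,140,340,240),7,'u2.png')
E
```

```text
at [ 0.5906 -0.0594  0.0057] psi 1.5914 gap 0.0854 F [0.1567 0.7387 0.0206] t 62.0 q6 -0.16
d [ 0.04  0.14 -0.13] rot [-0.002 -0.    -0.002] tgt q6 -0.12
```

View pics/u2.png

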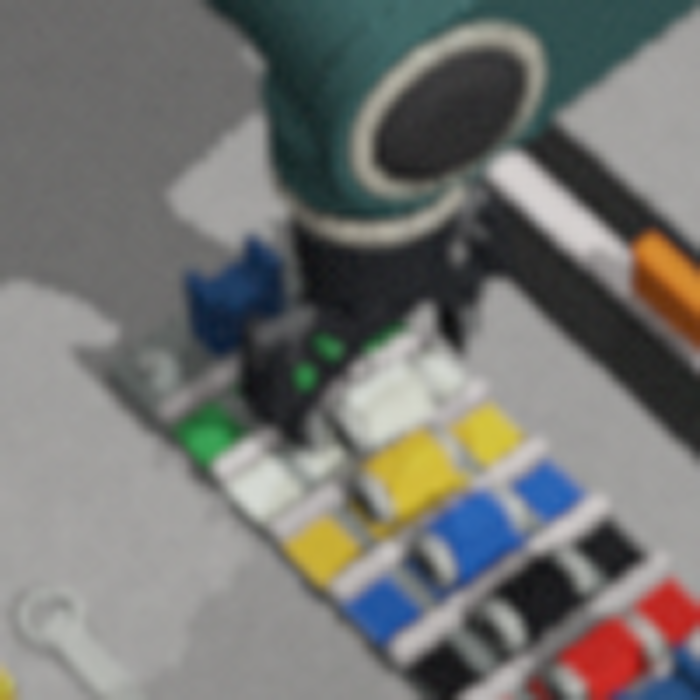

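Call:
send_rows(deltas=[[[0,0,-0.1,0,0,0,0.3],[0,0,-0.1,0,0,0,0.3],[0,0,-0.1,0,0,0,0.3],[0,0,-0.1,0,0,0,0.3],[0,0,-0.1,0,0,0,0.3]]])

```text
clock: 62.68
position: [0.5918, -0.0597, 0.0093]
orientation: [0.001, 0.7, 0.714, 0.0]
force: [-0.8, -0.8, 6.5]
finger_gap: 0.0487
```

Call:
send_rows(deltas=[[[0,0,-0.5,0,0,0,0.3],[0,0,-1.5,0,0,0,0.3],[0,0,-2.5,0,0,0,0.3],[0,0,-2.5,0,0,0,0.3]]])

```text
clock: 63.18
position: [0.5918, -0.0596, 0.0344]
orientation: [0.001, 0.7, 0.714, 0.001]
force: [0.4, -0.2, -2.5]
finger_gap: 0.049
```

```bash
python3 go.py .6093 -.0594 .03 1.593;python3 - <<'E'
from h import *
p=manip.read_camera('scene');crop(p,(240,140,340,240),7,'u3.png')
E
```

```text
at [ 0.5918 -0.0596  0.0344] psi 1.5914 gap 0.049 F [ 0.4243 -0.1584 -2.5132] t 63.17 q6 -0.16
d [-0.02  1.75  0.44] rot [ 0.002  0.    -0.002] tgt q6 -0.12
```

View pics/u3.png

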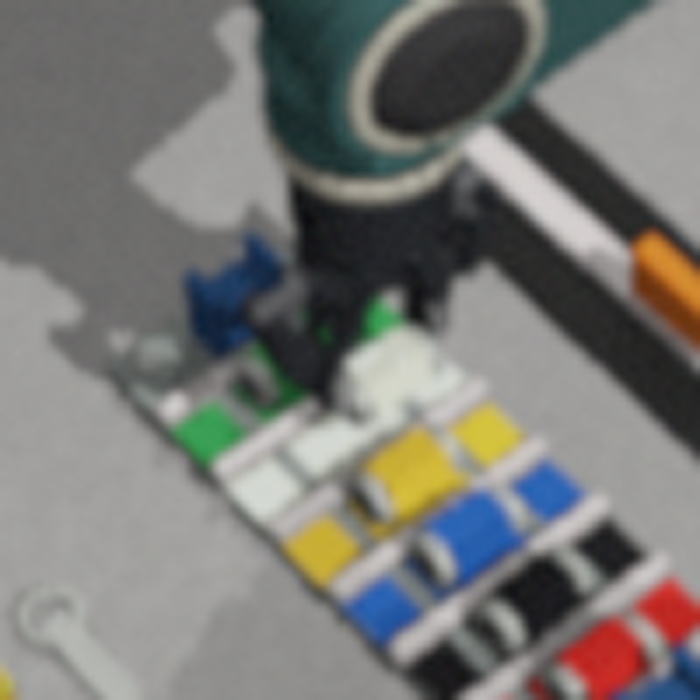

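Call:
send_rows(deltas=[[[0,0.9,0,0,0,0,0.3],[0,1.75,0,0,0,0,0.3],[0,1.75,1.2,0,0,0,0.3],[0,1.75,2.2,0,0,0,0.3],[0,1.75,2.4,0,0,0,0.3]]])

```text
clock: 63.85
position: [0.6082, -0.0592, 0.009]
orientation: [-0.001, 0.7, 0.714, -0.0]
force: [-12.6, 1.0, 24.5]
finger_gap: 0.0494
```

Call:
send_rows(deltas=[[[0,0,0,0,0,0,0.3],[0,0,0,0,0,0,0.3]]])

```text
clock: 64.1
position: [0.6082, -0.0592, 0.0091]
orientation: [-0.0, 0.7, 0.714, -0.0]
force: [-6.6, 1.1, 9.2]
finger_gap: 0.0488
```

Down at the floor reference; release, lift, and look.

Call:
send_rows(deltas=[[[0,0,-0.05,0,0,0,0.7],[0,0,-0.05,0,0,0,0.8],[0,0,-0.05,0,0,0,0.85],[0,0,-3,0,0,0,0.9],[0,0,-8,0,0,0,1]]])

```text
clock: 64.72
position: [0.6077, -0.059, 0.0882]
orientation: [-0.001, 0.7, 0.714, -0.001]
force: [1.6, -0.8, 1.4]
finger_gap: 0.0854
```

Call:
send_rows(deltas=[[[0,-4,-2,0,0,0,1],[0,-9,-4,0,0,0,1],[0,-15,-4,0,0,0,1],[0,-18,-4,0,0,0,1]]])

```text
clock: 65.22
position: [0.4268, -0.0628, 0.1292]
orientation: [0.0, 0.7, 0.714, 0.0]
force: [-0.7, 1.8, 1.1]
finger_gap: 0.0853
```

```bash
cat > chk.py <<'E'
from m import *
import sys
n=sys.argv[1]
P=[manip.read_camera(n) for n in('top','scene')]
crop(P[0],(255,165,380,205),6,n+'t.png');crop(P[1],(245,170,345,250),8,n+'s.png')
E
python3 chk.py v1; python3 go.py .4385 -.012 .10 1.588
```

```text
at [ 0.4269 -0.0629  0.1294] psi 1.5909 gap 0.0854 F [ 0.7568 -0.8642 -0.2694] t 65.33 q6 -0.23
d [5.07 1.25 2.94] rot [0.001 0.    0.003] tgt q6 -0.04
```

View pics/v1t.png

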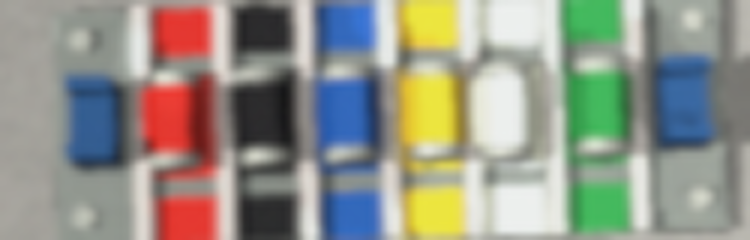

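View pics/v1s.png

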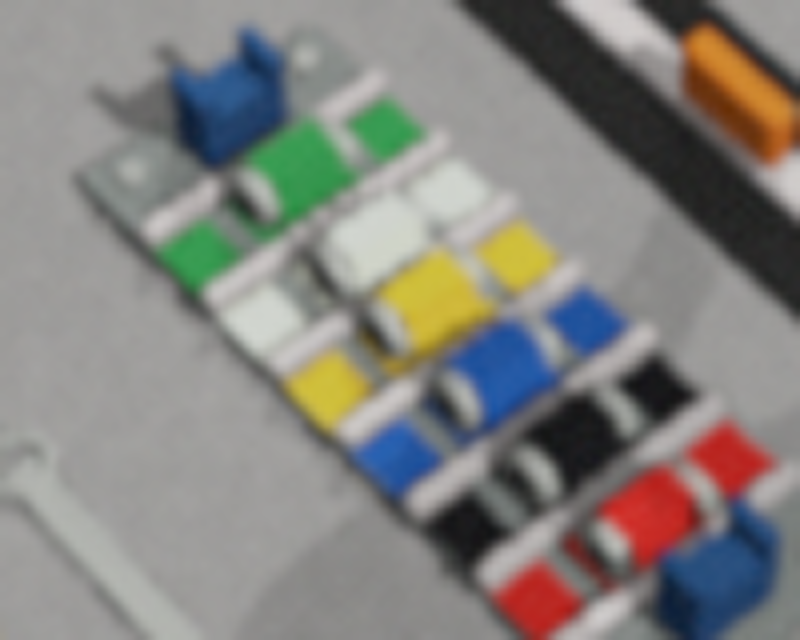

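```bash
python3 - <<'E'
from m import *
P=[manip.read_camera(n) for n in('top','scene')]
c_,s_=np.cos(.022),np.sin(.022)
def f(p,c,xy):
    # centroid of sleeve top-ish mask projected at z=.037
    box,m=masks(p,c,xy,.03,h=12)
    return m,box
for c,y in zip('red blue yellow green'.split(),(.11,.022,-.022,-.11)):
    X=(.6078-s_*y,.0066+c_*y)
    for p in P:
        # restrict rows to the middle 20mm of the socket, find column extent of colour
        for x in(0,):
            # sample line across slot at height .036
            ts=np.linspace(-.03,.03,121);row=[]
            for t in ts:
                w=[X[0]-s_*t,X[1]+c_*t,.04];r,cc=proj(p,w);row.append(cv2.getRectSubPix(p['image'],(1,1),(float(cc),float(r)))[0,0].astype(int))
            row=np.array(row);hsv=cv2.cvtColor(row[None].astype(np.uint8),cv2.COLOR_RGB2HSV)[0].astype(int)
            k=(hsv[:,1]>110)
            v=hsv[:,2]
            print(c,'sat range',ts[k].min().round(4),ts[k].max().round(4),'V>150',ts[k&(v>.75*v[k].max())].min().round(4),ts[k&(v>.75*v[k].max())].max().round(4))
def prof(y,ps):
    for p in ps:
        X=(.6078-s_*y,.0066+c_*y);ts=np.arange(-.03,.031,.003)
        print([int(cv2.getRectSubPix(p['image'],(1,1),tuple(map(float,proj(p,[X[0]-s_*t,X[1]+c_*t,.04])[::-1])))[0,0].mean()) for t in ts])
prof(-.066,P)
E
```

```text
red sat range -0.015 0.022 V>150 -0.003 0.022
red sat range -0.0065 0.0265 V>150 -0.0055 0.025
blue sat range -0.03 0.0175 V>150 -0.03 0.0145
blue sat range -0.03 0.026 V>150 -0.03 0.02
yellow sat range -0.015 0.019 V>150 -0.011 0.0185
yellow sat range -0.0115 0.0275 V>150 -0.0115 0.025
green sat range -0.03 0.017 V>150 -0.009 0.017
green sat range -0.03 0.0255 V>150 -0.0115 0.0255
[96, 111, 152, 187, 180, 158, 146, 143, 155, 194, 227, 236, 237, 237, 236, 232, 228, 222, 192, 147, 120]
[94, 93, 91, 91, 102, 125, 144, 151, 162, 184, 200, 207, 208, 207, 207, 207, 206, 205, 198, 180, 154]
```

```bash
python3 go.py .6088 -.057 .08 1.593
```

```text
at [ 0.429  -0.0629  0.1295] psi 1.5911 gap 0.0856 F [-0.8164 -0.0869  0.0551] t 65.42 q6 -0.22
d [ 0.23 17.98  4.98] rot [ 0.001  0.    -0.002] tgt q6 -0.12
```

Call:
send_rows(deltas=[[[0,5,0,0,0,0,1],[0.2,10,1,0,0,0,1],[0.4,15,3,0,0,0,1],[0.4,18,5,0,0,0,1],[0.4,18,5,0,0,0,1]]])

```text
clock: 66.05
position: [0.6097, -0.0548, 0.0758]
orientation: [-0.002, 0.7, 0.715, -0.001]
force: [0.3, 0.7, 0.1]
finger_gap: 0.0856
```

Call:
send_rows(deltas=[[[0,0,2,0,0,0,1],[0,0,4,0,0,0,1],[0,0,6,0,0,0,1],[0,0,7,0,0,0,1],[0,0,7,0,0,0,1]]])

```text
clock: 66.68
position: [0.6082, -0.0551, 0.0084]
orientation: [-0.0, 0.7, 0.714, -0.0]
force: [-0.1, 0.4, 0.2]
finger_gap: 0.0855
```

```bash
python3 go.py .6088 -.057 .008 1.593
```

```text
at [ 0.6082 -0.0551  0.0084] psi 1.5913 gap 0.0855 F [-0.0974  0.4003  0.2457] t 66.67 q6 -0.15
d [-0.19  0.06  0.04] rot [-0.001 -0.    -0.002] tgt q6 -0.12
```

Call:
send_rows(deltas=[[[0,0,0,0,0,0,0.3],[0,0,0,0,0,0,0.3],[0,0,0,0,0,0,0.3],[0,0,0,0,0,0,0.3],[0,0,0,0,0,0,0.3]]])

```text
clock: 67.3
position: [0.6092, -0.0552, 0.0101]
orientation: [0.001, 0.7, 0.714, 0.0]
force: [-0.7, 0.2, 6.1]
finger_gap: 0.0488
```

Call:
send_rows(deltas=[[[0,0,-0.5,0,0,0,0.3],[0,0,-1,0,0,0,0.3],[-0.45,0,-1,0,0,0,0.3],[-0.45,0,-1,0,0,0,0.3]]])

```text
clock: 67.8
position: [0.6086, -0.06, 0.019]
orientation: [-0.0, 0.7, 0.714, -0.0]
force: [-0.9, -0.3, -2.2]
finger_gap: 0.0492
```

Call:
send_rows(deltas=[[[0,0,0.4,0,0,0,0.3],[0,0,0.7,0,0,0,0.3],[0,0,0.85,0,0,0,0.3],[0,0,0.85,0,0,0,0.3]]])

```text
clock: 68.3
position: [0.6087, -0.0596, 0.0105]
orientation: [-0.0, 0.7, 0.714, -0.0]
force: [-0.1, -0.6, -2.9]
finger_gap: 0.0493
```

Release and go to red for the same nudge.

Call:
send_rows(deltas=[[[0,0,0.05,0,0,0,0.7],[0,0,0.05,0,0,0,0.8],[0,0,0.05,0,0,0,0.85],[0,0,-3,0,0,0,0.9],[0,0,-8,0,0,0,1]]])

```text
clock: 68.92
position: [0.6078, -0.0595, 0.09]
orientation: [-0.001, 0.7, 0.714, -0.001]
force: [1.2, -0.5, 0.7]
finger_gap: 0.0858
```

```bash
python3 go.py .6054 .1206 .08 1.593
```

```text
at [ 0.6078 -0.0595  0.09  ] psi 1.5914 gap 0.0858 F [ 1.2489 -0.4634  0.7476] t 68.92 q6 -0.16
d [18.01  0.14  1.01] rot [-0.003 -0.    -0.002] tgt q6 0.17
```

Call:
send_rows(deltas=[[[5,0,0,0,0,0,1],[10,0,0,0,0,0,1],[15,0.1,0,0,0,0,1],[18,0.1,0,0,0,0,1],[18,0.1,1,0,0,0,1]]])

```text
clock: 69.55
position: [0.6062, 0.1222, 0.0811]
orientation: [0.0, 0.699, 0.715, 0.001]
force: [1.2, -0.6, -0.4]
finger_gap: 0.0852
```

Call:
send_rows(deltas=[[[0,0,0,0,0,0,1],[0,0,0,0,0,0,1]]])

```text
clock: 69.8
position: [0.6061, 0.1194, 0.0806]
orientation: [-0.0, 0.7, 0.714, -0.0]
force: [-0.1, -1.4, -0.5]
finger_gap: 0.0855
```

```bash
python3 go.py .6054 .1206 .008 1.593; python3 chk.py v2
```

```text
at [0.6061 0.1194 0.0806] psi 1.5904 gap 0.0855 F [-0.1027 -1.3726 -0.4613] t 69.8 q6 0.13
d [ 0.12 -0.06  7.26] rot [-0.     0.    -0.003] tgt q6 0.17
```

View pics/v2s.png

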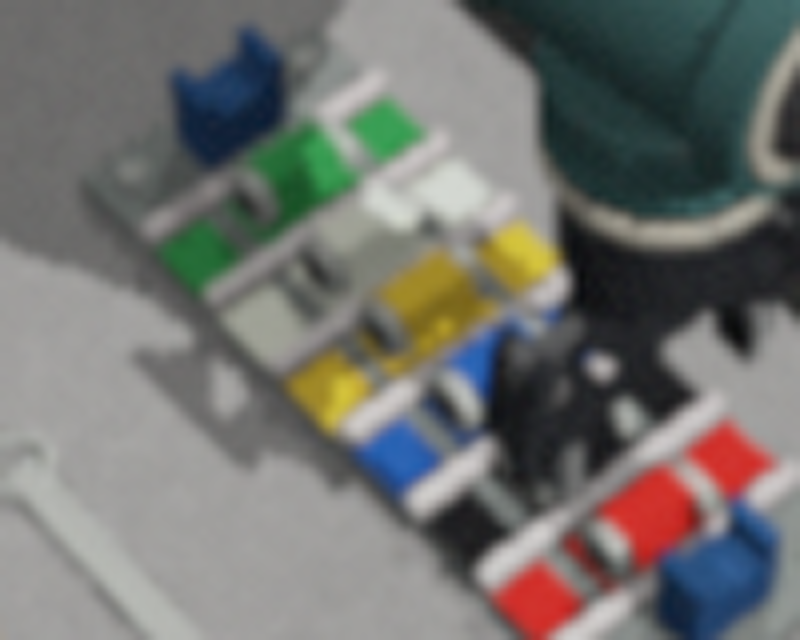

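Call:
send_rows(deltas=[[[0.1,0,2,0,0,0,1],[0.1,0,4,0,0,0,1],[0.1,0,6,0,0,0,1],[0.1,0,7,0,0,0,1],[0.1,0,7.1,0,0,0,1]]])

```text
clock: 70.53
position: [0.6056, 0.1213, 0.0086]
orientation: [-0.0, 0.7, 0.714, -0.001]
force: [0.3, -0.9, 0.6]
finger_gap: 0.0855
```

Call:
send_rows(deltas=[[[0,0,0,0,0,0,0.3],[0,0,0,0,0,0,0.3],[0,0,0,0,0,0,0.3],[0,0,0,0,0,0,0.3],[0,0,0,0,0,0,0.3]]])

```text
clock: 71.15
position: [0.6065, 0.1215, 0.0106]
orientation: [0.0, 0.7, 0.714, 0.001]
force: [-0.4, 0.4, 6.7]
finger_gap: 0.0491
```

Call:
send_rows(deltas=[[[0,0,-0.5,0,0,0,0.3],[0,0,-1,0,0,0,0.3],[-0.45,0,-1,0,0,0,0.3],[-0.45,0,-1,0,0,0,0.3]]])

```text
clock: 71.65
position: [0.606, 0.1165, 0.0195]
orientation: [-0.0, 0.7, 0.714, -0.0]
force: [0.4, 0.4, -1.6]
finger_gap: 0.0489
```

Call:
send_rows(deltas=[[[0,0,0.4,0,0,0,0.3],[0,0,0.7,0,0,0,0.3],[0,0,0.85,0,0,0,0.3],[0,0,0.85,0,0,0,0.3]]])

```text
clock: 72.15
position: [0.606, 0.1169, 0.011]
orientation: [-0.0, 0.7, 0.714, -0.0]
force: [-0.5, 0.0, -1.4]
finger_gap: 0.049
```

Call:
send_rows(deltas=[[[0,0,0.05,0,0,0,0.7],[0,0,0.05,0,0,0,0.8],[0,0,0.05,0,0,0,0.85],[0,0,-3,0,0,0,0.9],[0,0,-9,0,0,0,1]]])

```text
clock: 72.78
position: [0.6048, 0.1166, 0.0999]
orientation: [-0.001, 0.7, 0.714, -0.002]
force: [0.2, -0.9, 1.7]
finger_gap: 0.0854
```

Call:
send_rows(deltas=[[[0,-4,-2,0,0,0,1],[0,-9,-2,0,0,0,1],[-3,-13.5,-2,0,0,0,0.6],[-6,-17,-2,0,0,0,0.6]]])

```text
clock: 73.28
position: [0.4358, 0.053, 0.1211]
orientation: [0.0, 0.699, 0.715, 0.0]
force: [0.3, -0.7, 0.6]
finger_gap: 0.0522
```

```bash
python3 chk.py v3; python3 go.py .4382 -.0119 .10 1.59; python3 - <<'E'
from h import *
p=manip.read_camera('scene');cv2.imwrite('pics/full1.png',p['image'][:,:,::-1])
E
```

```text
at [0.4353 0.0518 0.1215] psi 1.5901 gap 0.0512 F [ 0.0634 -0.039  -0.5328] t 73.38 q6 0.04
d [-6.37  0.16  2.15] rot [0.001 0.    0.   ] tgt q6 -0.05
```

View pics/v3t.png

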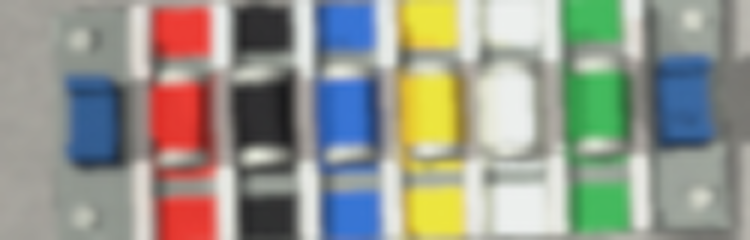

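View pics/v3s.png

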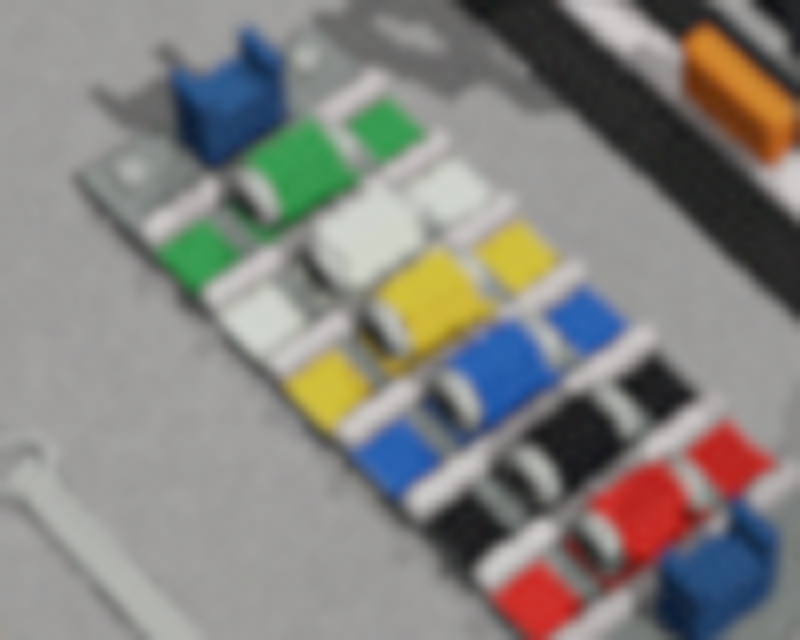

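View pics/full1.png

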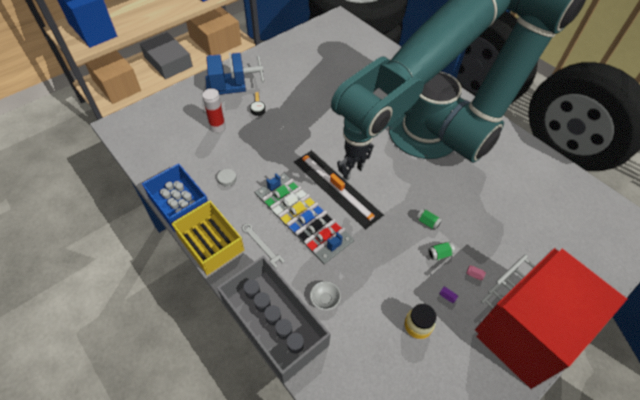

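All six sit centred in their own slots. Now fetch the bar from where it was released (TCP 0.4382, −0.0119, ~0.0068).

Call:
send_rows(deltas=[[[-3,0.1,0,0,0,0,0.5],[-6.2,0.15,0,0,0,0,0.5],[-6.2,0.15,2,0,0,0,0.5],[-6.2,0.15,4,0,0,0,0.5],[-6.2,0.15,4,0,0,0,0.5]]])

```text
clock: 74.05
position: [0.4392, -0.0078, 0.0789]
orientation: [-0.001, 0.699, 0.715, -0.001]
force: [-0.4, 0.9, -0.4]
finger_gap: 0.0427
```

```bash
python3 go.py .4382 -.0119 .009 1.59; python3 - <<'E'
from h import *
p=manip.read_camera('scene');crop(p,(290,120,390,220),6,'x1.png')
E
```

```text
at [ 0.4392 -0.0078  0.0789] psi 1.5923 gap 0.0427 F [-0.37    0.8635 -0.4369] t 74.05 q6 -0.1
d [-0.41 -0.09  6.99] rot [-0.004 -0.001  0.002] tgt q6 -0.05
```

View pics/x1.png

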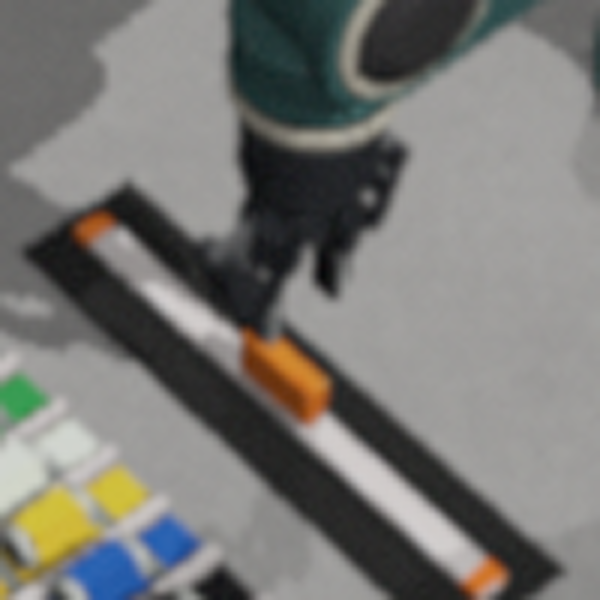

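Call:
send_rows(deltas=[[[-0.4,-0.1,2,0,0,0,0.5],[-0.4,-0.1,4,0,0,0,0.5],[-0.4,-0.1,5.5,0,0,0,0.5],[-0.4,-0.1,6.8,0,0,0,0.5],[-0.4,-0.1,7,0,0,0,0.5]]])

```text
clock: 74.72
position: [0.4389, -0.0125, 0.0105]
orientation: [-0.0, 0.7, 0.714, -0.0]
force: [-0.5, -1.0, 0.4]
finger_gap: 0.0424
```

Call:
send_rows(deltas=[[[0,0,0,0,0,0,0],[0,0,0,0,0,0,0],[0,0,0,0,0,0,0],[0,0,0,0,0,0,0],[0,0,0,0,0,0,0]]], squeeze=60)

```text
clock: 75.35
position: [0.4396, -0.0126, 0.0117]
orientation: [0.0, 0.7, 0.714, 0.0]
force: [-0.9, 0.3, 6.5]
finger_gap: 0.0142
```

Call:
send_rows(deltas=[[[0,0,-1,0,0,0,0],[0,0,-4,0,0,0,0],[0,0,-7,0,0,0,0],[0,0,-9,0,0,0,0],[0,0,-9,0,0,0,0]]])

```text
clock: 75.97
position: [0.4397, -0.0127, 0.1023]
orientation: [0.001, 0.7, 0.714, 0.001]
force: [-0.2, -0.9, -2.9]
finger_gap: 0.0147
```

```bash
python3 go.py .6078 .0043 .10 1.593; python3 - <<'E'
from h import *
p=manip.read_camera('scene');crop(p,(290,120,390,220),6,'x2.png')
E
```

```text
at [ 0.4397 -0.0127  0.1023] psi 1.5914 gap 0.0147 F [-0.2043 -0.8669 -2.9227] t 75.97 q6 -0.11
d [ 1.35 16.84  0.26] rot [ 0.002  0.    -0.002] tgt q6 -0.02
```

View pics/x2.png

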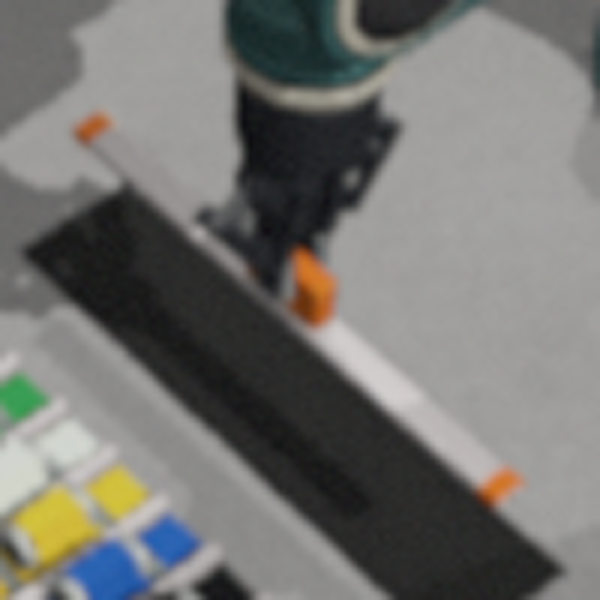

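Call:
send_rows(deltas=[[[0.3,4.2,0,0,0,0,0],[0.7,8.4,0,0,0,0,0],[1,12.6,0,0,0,0,0],[1.3,16.2,0,0,0,0,0],[1.3,16.7,0,0,0,0,0]]])

```text
clock: 76.65
position: [0.6066, 0.004, 0.0986]
orientation: [-0.001, 0.7, 0.714, -0.001]
force: [-0.3, -0.1, -2.2]
finger_gap: 0.0151
```

Call:
send_rows(deltas=[[[0,0,0,0,0,0,0],[0,0,0,0,0,0,0]]])

```text
clock: 76.9
position: [0.605, 0.0037, 0.1006]
orientation: [-0.0, 0.7, 0.714, -0.0]
force: [-0.5, 0.2, -2.5]
finger_gap: 0.015
```

```bash
python3 go.py .6077 .0038 .075 1.591; python3 - <<'E'
from h import *
p=manip.read_camera('scene');crop(p,(240,140,350,250),6,'x3.png')
E
```

```text
at [0.605  0.0037 0.1006] psi 1.5913 gap 0.015 F [-0.5447  0.2222 -2.5315] t 76.9 q6 -0.06
d [0.   0.27 2.56] rot [-0.001 -0.     0.   ] tgt q6 -0.01
```

View pics/x3.png

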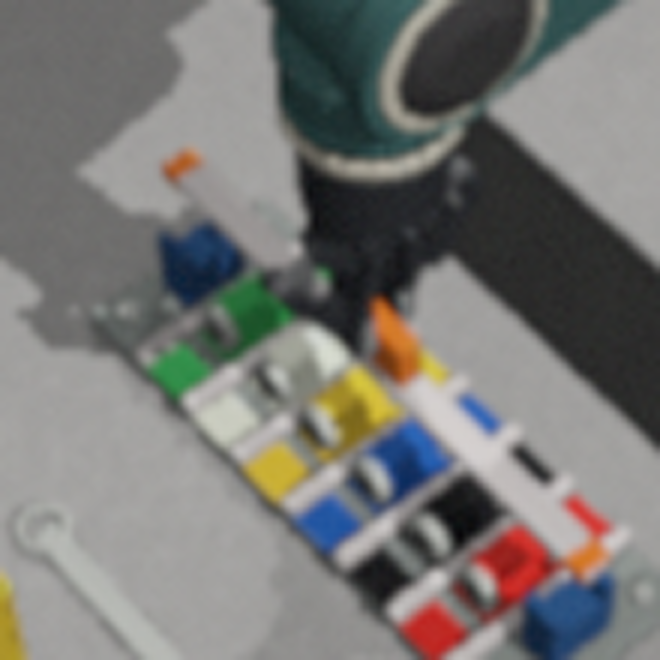

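Call:
send_rows(deltas=[[[0,0.25,1,0,0,0,0],[0,0.25,2,0,0,0,0],[0,0.25,3,0,0,0,0],[0,0.25,3.5,0,0,0,0],[0,0.25,3.5,0,0,0,0]]])

```text
clock: 77.58
position: [0.6082, 0.0039, 0.0656]
orientation: [-0.0, 0.7, 0.714, -0.0]
force: [-1.2, 0.2, -1.7]
finger_gap: 0.0149
```

```bash
python3 go.py .6077 .0038 .055 1.591; python3 - <<'E'
from h import *
p=manip.read_camera('scene');crop(p,(240,140,350,250),6,'x4.png')
E
```

```text
at [0.6082 0.0039 0.0656] psi 1.5915 gap 0.0149 F [-1.2373  0.193  -1.7354] t 77.58 q6 -0.06
d [-0.01 -0.05  1.06] rot [-0.001 -0.     0.   ] tgt q6 -0.01
```

View pics/x4.png

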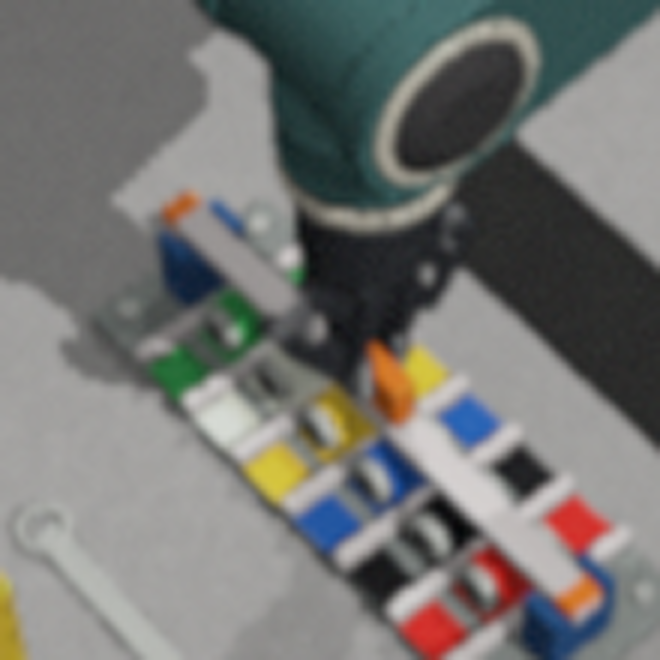

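Bar is entering both saddles between the ears. Lowering the last centimetre.

Call:
send_rows(deltas=[[[0,-0.05,0.4,0,0,0,0],[0,-0.05,0.7,0,0,0,0],[0,-0.05,0.95,0,0,0,0],[0,-0.05,0.95,0,0,0,0]]])

```text
clock: 78.12
position: [0.6078, 0.0038, 0.0564]
orientation: [-0.0, 0.7, 0.714, -0.0]
force: [-0.2, -0.1, -3.0]
finger_gap: 0.0148
```

Call:
send_rows(deltas=[[[0,0,0.1,0,0,0,0],[0,0,0.15,0,0,0,0],[0,0,0.15,0,0,0,0]]])

```text
clock: 78.5
position: [0.6079, 0.0038, 0.0551]
orientation: [-0.0, 0.7, 0.714, -0.0]
force: [0.6, -0.8, -2.8]
finger_gap: 0.0147
```

Call:
send_rows(deltas=[[[0,0,0.1,0,0,0,0],[0,0,0.15,0,0,0,0],[0,0,0.15,0,0,0,0]]])

```text
clock: 78.88
position: [0.6081, 0.0038, 0.0548]
orientation: [0.0, 0.7, 0.714, 0.0]
force: [-6.4, 0.1, 8.7]
finger_gap: 0.0148
```

Contact at 0.0548 (expected 0.0547). Release and withdraw.

Call:
send_rows(deltas=[[[0,0,-0.1,0,0,0,0.2],[0,0,-0.1,0,0,0,0.5],[0,0,-0.1,0,0,0,0.5],[0,0,-0.1,0,0,0,0.5]]])

```text
clock: 79.38
position: [0.6079, 0.0039, 0.0545]
orientation: [-0.0, 0.7, 0.714, -0.0]
force: [0.7, -0.1, 0.2]
finger_gap: 0.0427
```

Call:
send_rows(deltas=[[[0,0,-2,0,0,0,0.5],[0,0,-4,0,0,0,0.5],[0,0,-7,0,0,0,0.5],[0,0,-10,0,0,0,0.5],[0,0,-13,0,0,0,0.5]]])

```text
clock: 80.0
position: [0.608, 0.0038, 0.1876]
orientation: [0.001, 0.7, 0.714, 0.001]
force: [0.2, -0.4, -0.1]
finger_gap: 0.0428
```

Call:
send_rows(deltas=[[[0,-6,0,0,0,0,0.5],[-4,-11,0,0,0,0,0.5],[-9,-15,0,0,0,0,0.5],[-14,-19,0,0,0,0,0.5],[-14,-19,0,0,0,0,0.5]]])

```text
clock: 80.62
position: [0.4192, -0.1424, 0.1867]
orientation: [0.001, 0.701, 0.713, 0.0]
force: [-0.8, 0.6, -0.1]
finger_gap: 0.0428
```

```bash
python3 chk.py v4; python3 - <<'E'
from h import *
s=manip.sense();print(s['clock'],s['position'],s['force'])
for n in('top','scene'):
    p=manip.read_camera(n);cv2.imwrite(f'pics/end_{n}.png',p['image'][:,:,::-1])
    for k in('bar','saddle_left','saddle_right'):
        print(n,k,[(round(d['p'],2),ray(p,*d['pixel'],.046)[:2].round(4)) for d in manip.place_of(p,k)[:1]])
    W=ray
    # orange ends
    hsv=cv2.cvtColor(p['image'],cv2.COLOR_RGB2HSV).astype(int);m=((hsv[...,0]>5)&(hsv[...,0]<18)&(hsv[...,1]>150)&(hsv[...,2]>150)).astype(np.uint8)
    nn,l,stt,cen=cv2.connectedComponentsWithStats(m)
    for i in range(1,nn):
        w=ray(p,cen[i][1],cen[i][0],.054)
        if abs(w[0]-.608)<.06 and abs(w[1])<.25: print(n,stt[i,4],w.round(4))
E
```

```text
80.725 [ 0.42079689 -0.14052377  0.18615854] [ 0.41391609  0.35930128 -0.02568811]
top bar [(0.72, array([0.6074, 0.0061]))]
top saddle_left [(0.87, array([0.5971, 0.1667]))]
top saddle_right [(0.92, array([ 0.5989, -0.1386]))]
top 97 [0.6125 0.0039 0.054 ]
top 19 [ 0.612  -0.1644  0.054 ]
top 18 [0.6039 0.1715 0.054 ]
scene bar [(0.61, array([0.597 , 0.0053]))]
scene saddle_left [(0.95, array([0.6112, 0.1572]))]
scene saddle_right [(0.86, array([ 0.6175, -0.1459]))]
scene 8 [ 0.6116 -0.1644  0.054 ]
scene 70 [ 0.594  -0.0067  0.054 ]
scene 14 [0.603  0.1703 0.054 ]
```

View pics/v4s.png

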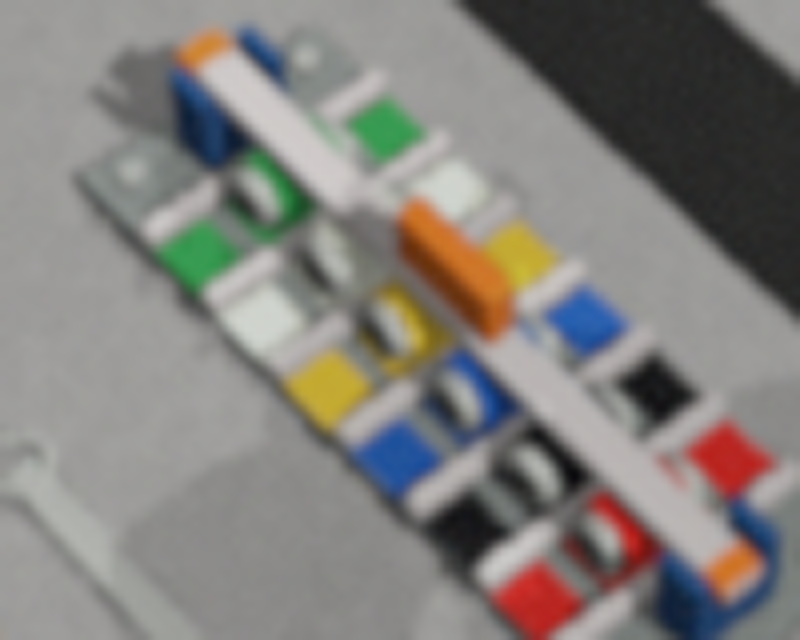

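View pics/end_top.png

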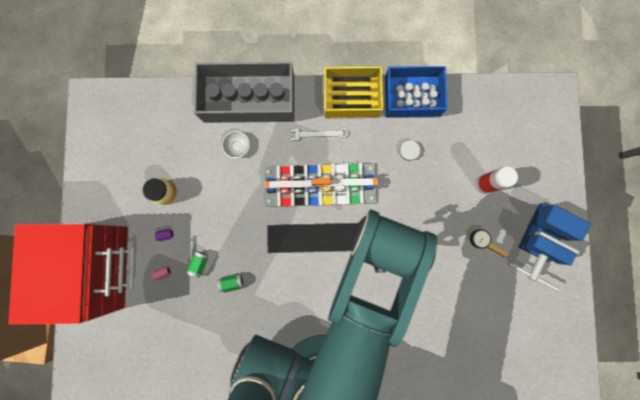

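```bash
python3 -c "
from bench import manip
print(manip.finish_job())"
```

```text
the job is handed in; nothing more can be done
None
```

I handed the job in at about 81 s of the 210 s allowed; the system gives no verdict. All six sockets are in their own colour's slots and the bar is back in both saddles, grip up. Before that, the bar was parked on the mat and let go.

**Last checks:**
- **Bar:** its ends measured a centre of (0.608, 0.0035) and a turn of 0.024 rad. The rack measured (0.608, 0.0066) and 0.022 rad. When I lowered the bar, it touched the saddles within 0.1 mm of the height I expected.
- **Sockets:** I checked these by eye in both cameras before laying the bar back. Each lay along its slot on its coloured patch and looked fully down. I did not measure their final positions after that.
- **Other objects:** the bystanders and the look-alike sockets looked unmoved in the final pictures, compared by eye.

**What went wrong or disagreed:**
- **First grasp:** the gripper closed on nothing, because the fingertips were really about 36 mm higher than the reported height. A touch on the bench confirmed the offset, and I corrected for it from then on.
- **White socket:** it was knocked about 15–20 mm along its slot during the run, so I re-gripped it and put it back.
- **Red and white sockets:** both ended up about 5 mm to one side of their slots, so I re-centred them.
- **Red grasp:** at that spot the gripper sat about 10 mm sideways of its reported position. I corrected it by eye and did not find the cause.
- **Trained network:** its bar position from the scene camera was about 10 mm off in x. I trusted the bar-end measurement, which agreed between both cameras.

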